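# Load the rotary glaze-spraying booth and open its air

### The arm

A 6-joint arm with a two-finger parallel gripper is mounted at the origin on a cart in front of the work surface, level with it; the furniture and walls round the work are solid. World frame = base frame: x ahead of the robot, y to its left, z up, the work surface at z = 0. Lengths are in m, angles in rad, forces in N, time in s.
With the tool pointing down it reaches from about 0.425 to 0.925 m from the base axis. Payload 12.5 kg.
Tool frame: the origin (TCP) lies midway between the tips of the shut fingers; the grasp point (between the pads) lies 19 mm behind it; z points along the fingers, x is the direction in which the jaws open and shut, and the axes are right-handed (so a half turn about z gives the same grasp; the last joint's range is limited). The gripper opens to 85 mm and grips with 20 to 120 N. Pads are 22 mm wide; open, the fingers measure 114 mm over their backs; the gripper's body (76 mm by 85 mm) begins 54 mm behind the grasp point. The pads swing forward as they close: fully open they stand 13 mm farther back than shut.
Start: joints at [1.124, 0.491, 1.559, -0, 1.092, -0.106], TCP at [0.209, 0.589, 0.231] pointing down, gripper open.
Joint ranges: [-3.1, 3.1], [-0.84, 2.19], [0.05, 2.79], [-1.13, 4.28], [0.06, 2.93], [-2.69, 2.69]. Speed limits (rad/s): [2.22, 2.22, 2.79, 3.14, 3.14, 3.14].

### API

Orientations are given as a unit quaternion [x, y, z, w].
In Python, from bench import read_state, get_image, calibration, sign_off, look_for, cut_out gives the robot as it stands.
- The arm moves only by the tool carry_out, never from a script. Its argument "rows" is a list of rows, each a list of 3 entries, a list of its own where there are three numbers: the opening, from 0 (shut) to 1 (fully open), then the shift along the tool's x, y, z in mm, then the turn about the tool's z in degrees. In form: [[claw, [x, y, z], roll], ...]. A call has 1 to 12 rows; each row is the pose to reach, as a shift and turn from the pose commanded when the call began, along the tool's axes at that moment; what a row does not reach only later rows make up. A row lasts 1/10 s, in which the tool goes at most 50 mm and 8.59 degrees, less where a joint would pass 70% of its speed; a pose out of reach is approached as far as the arm can. A call with a gripper value outside its range is refused whole. The fingers move at their own pace and stop on an object; "squeeze" is the grip in N (left out, the last holds). Time passes only in rows, so rows that repeat a pose let the fingers close. It gives the time, the measured TCP pose, the force and the opening at its end, in the units of the state.
- read_state(): the state, without advancing time (a new reading comes with each control period).
- get_image(name): name is "side" or "top"; returns the picture (384x512x3 uint8, red, green, blue); there is no depth.
- calibration(name): a dict with "camera_matrix" (3x3 intrinsics, pixels), "view" (4x4, takes a point from world to camera coordinates). Camera axes: x right, y up, looking along -z (the intrinsics and any distortion apply to the point x, -y, -z); pixel columns grow to the right and rows downward; lengths in m; the calibration is good to about 2 mm. A picture is of the moment at which its call begins. calibration takes no time and is no camera call.
- sign_off(): hands the job in, once; it reports no verdict.
Trained networks look in the newest picture that a camera, given by its name, has taken for a name from the list of things; names that differ only in an ending like _2 or _b are one class to them, and where a whole thing is asked for, a point or a joint stands for the part that bears it (a point fixed in the world has none). Each returns a list of dicts, best first, with "confidence" (0 to 1); they miss things now and then, are a little off and sometimes report something else, mostly with a low value. They report only what shows in the picture. A call takes as long as a camera call.
- look_for(target, camera): "centre" ([x, y, z] in m, in world coordinates, good to about 4 mm: the middle of the surface that is visible of it).
- cut_out(target, camera): "region" (384x512 bool, what is visible of it).
The state is a dict: "time_s": time; "qpos": joint angles; "qd": joint speeds; "joint_torque": joint torques, N m; "position": TCP position; "orientation": TCP orientation; "wrist_force": force on the tool from outside, world axes, zero at the start; "ft_torque": the same for the moment, N m; "gripper_width": finger opening in m.
Only numpy, scipy, OpenCV 4.12 (cv2) and the standard library are available. Lean on these libraries where they do the work, as an engineer would, in place of code of your own. Each camera call takes 0.05 s, during which the arm holds its last target.

### The job

Load every piece that stands on the thin plywood board (coloured test tiles and, if there is one, a beaker) into the glaze-spraying booth through the mouth of its hood: turn the turntable by its knob until the right nest stands in the mouth, then set the piece down in it, upright and fully seated, each tile (either way round) in the rectangular nest with a dot of its own colour, a beaker in a round nest. When all are in, turn the turntable until its metal shield closes the mouth squarely, and only then open the air dial to the red mark. Leave the two jars and the small pot where they are.

Things in the scene. Friction and masses are not known exactly. Their poses are not given: they have to be found in the camera images.
- booth: Glaze-spraying booth, a fixed machine: round white hood 284 mm across, its roof from 100 to 103 mm above the table, over a turntable. Origin on the spindle axis at table height, z up, -x towards the mouth. The mouth is a wedge cut from roof and wall, open above and in front: 38 deg to each side of -x, from 40 mm off the spindle outwards; it faces the robot. Nozzles behind on the roof reach 120 mm.
- mouth (a point): Loading point: middle of the mouth, 98 mm from the spindle, at the height of the turntable's top (32 mm above the table). It does not turn. Axes as the booth's: x points from the mouth to the spindle, z up.
- carousel (a joint): Angle (rad) of the booth's turntable (aluminium disc 316 mm across, five nests and a shield, 60 deg apart), growing counter-clockwise seen from above; 0 (or any whole turn) when the shield closes the mouth. Turns two whole turns either way from 0; friction (0.06 N m) keeps it where it is left.
- knob (a point): Black bar knob on the turntable's spindle, above the roof: bar 56 mm long, 14 mm wide, top 138.5 mm above the table, on a disc 56 mm across whose top is at 108.5 mm. Turns with the turntable. Site on the spindle axis, 10 mm below the bar's top. The bar lies along this frame's x; its -x end (yellow line) points to the shield. z up.
- shield (a point): Place of the curved metal shield that stands on the turntable (84 deg wide, 134 mm from the spindle, top 97 mm above the table). Site 98 mm from the spindle in the direction of the shield's middle, at the turntable's top; where it coincides with the mouth point, the shield closes the mouth.
- nest_orange (a point): Rectangular nest for the orange test tile, known by the orange dot on the turntable's rim beside it: pocket 38 mm (radial) by 48 mm (tangential), walls 8 mm high, 4 mm thick. Site at the centre of its floor, 98 mm from the spindle; it turns with the turntable, but its axes are parallel to the knob's, not to the nest's sides.
- nest_blue (a point): Rectangular nest for the blue test tile, known by the blue dot on the turntable's rim beside it: pocket 38 mm (radial) by 48 mm (tangential), walls 8 mm high, 4 mm thick. Site at the centre of its floor, 98 mm from the spindle; it turns with the turntable, but its axes are parallel to the knob's, not to the nest's sides.
- nest_teal (a point): Rectangular nest for the teal test tile, known by the teal dot on the turntable's rim beside it: pocket 38 mm (radial) by 48 mm (tangential), walls 8 mm high, 4 mm thick. Site at the centre of its floor, 98 mm from the spindle; it turns with the turntable, but its axes are parallel to the knob's, not to the nest's sides.
- nest_round_a (a point): Round nest, for the beaker (either of the two will do): ring of 61 mm inner diameter, 8 mm high, 4 mm thick, no dot. Site at the centre of its floor, 98 mm from the spindle; it turns with the turntable.
- nest_round_b (a point): Round nest, for the beaker (either of the two will do): ring of 61 mm inner diameter, 8 mm high, 4 mm thick, no dot. Site at the centre of its floor, 98 mm from the spindle; it turns with the turntable.
- tile_orange_c (a point): L-shaped glaze test tile whose upright is orange, 30 g: foot 34 mm (x) by 44 mm (y), 6 mm thick; upright plate 34 mm wide (x), 9 mm thick, its middle at y = +10 mm, thicker in the lowest 14 mm, 61 mm high over all. Site at the centre of the foot's outline, 30.5 mm above the underside. Grip the upright across its 9 mm, along y. May be absent.
- tile_blue_c (a point): L-shaped glaze test tile whose upright is blue, 30 g: foot 34 mm (x) by 44 mm (y), 6 mm thick; upright plate 34 mm wide (x), 9 mm thick, its middle at y = +10 mm, thicker in the lowest 14 mm, 61 mm high over all. Site at the centre of the foot's outline, 30.5 mm above the underside. Grip the upright across its 9 mm, along y. May be absent.
- tile_teal_c (a point): L-shaped glaze test tile whose upright is teal, 30 g: foot 34 mm (x) by 44 mm (y), 6 mm thick; upright plate 34 mm wide (x), 9 mm thick, its middle at y = +10 mm, thicker in the lowest 14 mm, 61 mm high over all. Site at the centre of the foot's outline, 30.5 mm above the underside. Grip the upright across its 9 mm, along y. May be absent.
- beaker_c (a point): Pinkish bisque beaker, hollow and round, 66 mm across at the rim, 52 mm at the foot, 59 mm high, wall about 5 mm, 120 g. Site on its axis, 29.5 mm above its underside. May be absent.
- air_dial (a joint): Angle (rad) of the air-valve dial on the small control box at the booth's right front corner, growing clockwise seen from above. 0: shut; the red mark is at 1.90; stop at 2.6. Stays where it is left (friction 0.03 N m).
- dial_grip (a point): Middle of the air dial's black bar grip: 38 mm long (y of this frame, the end with the white line at +y is the pointer), 12 mm wide (x), top 8 mm above this point (86.5 mm above the table), base disc of the dial 18 mm below it. z up.
- ware_board: Thin plywood board lying on the table at the left, 150 mm (x) by 230 mm (y), 3 mm thick, fixed; the pieces stand on it at the start. Origin at the centre of its underside. A steel pail 136 mm high, 175 mm across, stands fixed on the table beyond its left far corner, centre at x = 0.564, y = 0.46.
- jar_grey_cap: Jar of underglaze with an olive-grey cap, 55 mm across, 83 mm high, between plywood board and booth near the table's front edge; leave alone. Origin under its centre.
- jar_white_cap: Jar of underglaze with a white cap, 54 mm across, 82 mm high, at the right; leave alone. Origin under its centre.
- glaze_pot: Small white pot with a black lid, 52 mm across, 43 mm high, beyond the left end of the plywood board; leave alone. Origin under its centre.

How it is judged:
By the outcome, as a careful person would: the job done as asked, in the order asked, and still so for the second after the job is handed in, with the robot touching nothing.
Of tile_orange, tile_blue, tile_teal, beaker only 3 to 4 are there at a start; the rules pass over those that are not, and their reading is None.
At some moment in a run one of tile_orange, tile_blue, tile_teal, beaker may be knocked a few centimetres aside while the robot is not near it.
It also fails if it takes over 210 s, if anything falls off the work surface, if the arm or the gripper's body presses on something with over 40 N, if the wrist force passes 120 N, or if a joint passes its speed limit or range.

## Working session

There is one attempt and no reset: what is moved stays moved. The work goes in short steps, Python scripts to look and compute and a tool call to move; the robot and the scene stay as the last step left them, time stands still between calls to the robot, and variables do not carry over. Pictures are saved under pics/ and viewed, and the job is handed in when it is done.

Besides the shell and the picture viewer there is one more tool, called after "Call:" as a command line: name --argument value ..., lists and objects as JSON in quotes. carry_out: Moves the arm, as the interface text tells. Its arguments: {"type":"object","properties":{"rows":{"type":"array"},"squeeze":{"type":"number"}},"required":["rows"]}

```bash
ls; mkdir -p pics; python3 - <<'E'
from bench import *
import cv2
s=read_state()
for k,v in s.items(): print(k,v)
for n in("side","top"):
    im=get_image(n); cv2.imwrite(f"pics/{n}0.png",im[:,:,::-1])
    c=calibration(n); print(c)
E
```

```text
pics
time_s 0.0
qpos [ 1.12438232e+00  4.91571962e-01  1.55949045e+00 -2.19718360e-05
  1.09168790e+00 -1.05594339e-01]
qd [ 7.66820541e-04 -6.99973152e-06  8.78455839e-04 -7.62212241e-04
 -3.68822521e-04 -6.40302218e-04]
joint_torque [-2.10434162e-03 -6.18457389e+01 -2.61583740e+01 -2.65638364e-04
  4.11377259e-03 -6.86583189e-05]
position [0.20878711 0.58883797 0.23070591]
orientation [ 8.16777120e-01  5.76953033e-01 -5.00586551e-04  2.90772642e-04]
wrist_force [ 0.00291894  0.4278301  -0.02080366]
ft_torque [0.02200822 0.04036331 0.01019636]
gripper_width 0.08518628553909556
{'camera_matrix': array([[353.29507287,   0.        , 258.83675731],
       [  0.        , 353.29507287, 197.4537873 ],
       [  0.        ,   0.        ,   1.        ]]), 'view': array([[ 0.91835555, -0.39538129,  0.01722572, -0.48985177],
       [ 0.23668047,  0.58358277,  0.77679696, -0.23190541],
       [-0.31718362, -0.7092988 ,  0.6295155 , -1.06309438],
       [ 0.        ,  0.        ,  0.        ,  1.        ]])}
{'camera_matrix': array([[346.48614154,   0.        , 251.01241831],
       [  0.        , 346.48614154, 188.3586055 ],
       [  0.        ,   0.        ,   1.        ]]), 'view': array([[-0.0271768 , -0.99958651,  0.00939295,  0.03347585],
       [ 0.99122768, -0.02573137,  0.12963636, -0.52672255],
       [-0.12934106,  0.01283366,  0.99151711, -1.0399916 ],
       [ 0.        ,  0.        ,  0.        ,  1.        ]])}
```

View pics/side0.png

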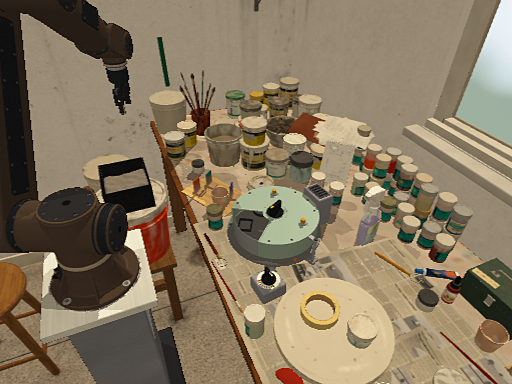

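View pics/top0.png

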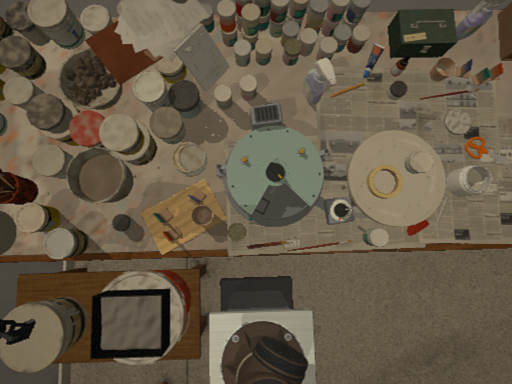

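```bash
cat > h.py <<'E'
from bench import *
import numpy as np, cv2
def proj(n,P):
    c=calibration(n);K=c["camera_matrix"];V=c["view"]
    P=np.atleast_2d(P);q=(V[:3,:3]@P.T).T+V[:3,3]
    x=q[:,0]/-q[:,2];y=-q[:,1]/-q[:,2]
    return np.c_[K[0,0]*x+K[0,2],K[1,1]*y+K[1,2]]
def back(n,uv,z):
    c=calibration(n);K=c["camera_matrix"];V=c["view"]
    uv=np.atleast_2d(uv).astype(float)
    d=np.c_[(uv[:,0]-K[0,2])/K[0,0],-(uv[:,1]-K[1,2])/K[1,1],-np.ones(len(uv))]
    R=V[:3,:3];o=-R.T@V[:3,3];w=d@R
    t=(z-o[2])/w[:,2]
    return o+w*t[:,None]
def crop(n,im,x0,y0,x1,y1,f,name):
    c=cv2.resize(im[y0:y1,x0:x1],None,fx=f,fy=f,interpolation=cv2.INTER_CUBIC)
    cv2.imwrite("pics/"+name,c[:,:,::-1])
def yaw(s):
    from scipy.spatial.transform import Rotation as R
    m=R.from_quat(s["orientation"]).as_matrix()
    return m, np.degrees(np.arctan2(m[1,0],m[0,0]))
E
python3 - <<'E'
from h import *
im=get_image("top"); crop("top",im,135,90,365,260,3.4,"t1.png"); 
im=get_image("side"); crop("side",im,170,150,350,310,4.4,"s1.png"); 
for t in ["booth","knob","shield","nest_orange","nest_blue","nest_teal","nest_round_a","tile_orange_c","tile_blue_c","tile_teal_c","beaker_c","dial_grip","ware_board","jar_grey_cap","glaze_pot"]:
    for n in("top","side"):
        try: print(t,n,[(np.round(d["centre"],3).tolist(),round(d["confidence"],2)) for d in look_for(t,n)][:3])
        except Exception as e: print(t,n,e)
E
```

```text
booth top []
booth side [([0.538, -0.099, 0.094], 0.71), ([0.488, -0.064, 0.031], 0.44), ([0.448, -0.258, 0.065], 0.36)]
knob top [([0.473, -0.053, 0.031], 0.77)]
knob side [([0.488, -0.064, 0.033], 0.74)]
shield top [([0.478, -0.058, 0.031], 0.82)]
shield side [([0.486, -0.074, 0.033], 0.73)]
nest_orange top [([0.474, -0.058, 0.031], 0.62)]
nest_orange side [([0.487, -0.07, 0.032], 0.95), ([0.366, -0.365, 0.078], 0.5)]
nest_blue top [([0.476, -0.056, 0.029], 0.76), ([0.446, 0.238, 0.004], 0.59)]
nest_blue side [([0.489, -0.064, 0.033], 0.55)]
nest_teal top [([0.476, -0.052, 0.031], 0.58)]
nest_teal side [([0.49, -0.066, 0.03], 0.92)]
nest_round_a top [([0.476, -0.056, 0.029], 0.78), ([0.432, 0.412, 0.043], 0.67), ([0.366, -0.339, 0.082], 0.31)]
nest_round_a side [([0.488, -0.071, 0.031], 0.64)]
tile_orange_c top [([0.394, 0.264, 0.01], 0.61), ([0.554, -0.059, 0.101], 0.49)]
tile_orange_c side [([0.387, 0.266, 0.022], 0.56)]
tile_blue_c top [([0.508, 0.19, 0.006], 0.63)]
tile_blue_c side [([0.501, 0.183, 0.013], 0.65), ([0.492, -0.066, 0.034], 0.47)]
tile_teal_c top [([0.448, 0.293, 0.01], 0.61), ([0.451, -0.248, 0.061], 0.59)]
tile_teal_c side [([0.389, 0.269, 0.019], 0.43)]
beaker_c top [([0.447, 0.174, 0.015], 0.93)]
beaker_c side [([0.446, 0.179, 0.04], 0.78), ([0.492, -0.072, 0.033], 0.32)]
dial_grip top [([0.451, -0.25, 0.065], 0.71)]
dial_grip side [([0.499, 0.185, 0.014], 0.43)]
ware_board top [([0.447, 0.239, -0.0], 0.83), ([0.451, 0.29, 0.012], 0.73), ([0.475, -0.057, 0.032], 0.68)]
ware_board side [([0.421, 0.242, 0.001], 0.93)]
jar_grey_cap top [([0.388, 0.062, 0.084], 0.75)]
jar_grey_cap side [([0.385, 0.049, 0.062], 0.62)]
glaze_pot top [([0.431, 0.414, 0.042], 0.87)]
glaze_pot side [([0.43, 0.407, 0.036], 0.57)]
```

View pics/t1.png

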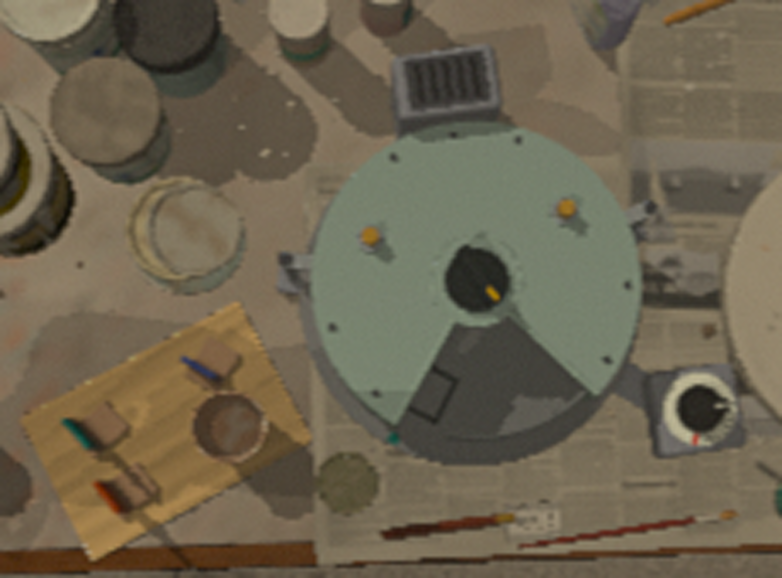

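View pics/s1.png

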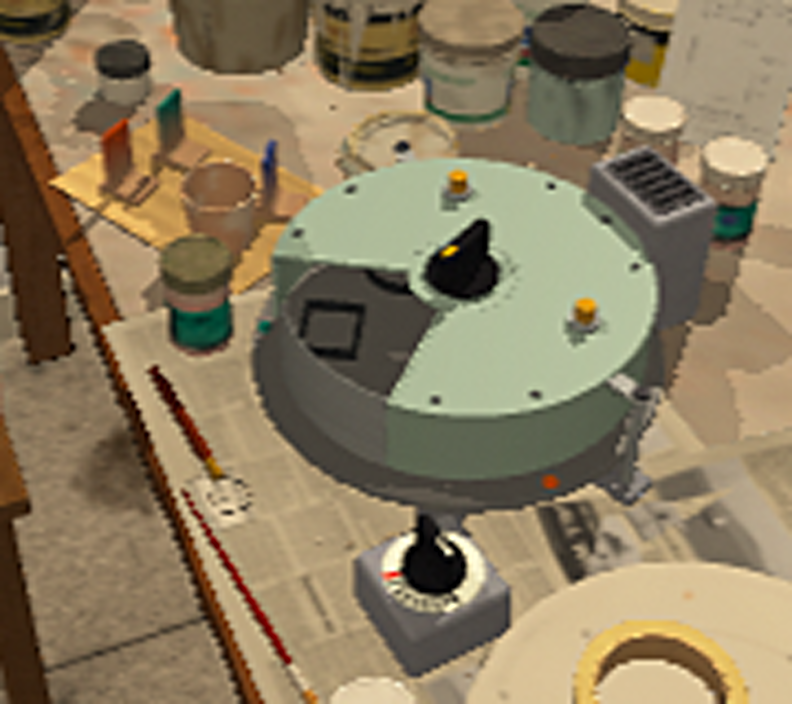

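```bash
python3 - <<'E'
from h import *
from scipy.optimize import least_squares
im=get_image("top").astype(int)
print("t",read_state()["time_s"])
hsv=cv2.cvtColor(im.astype(np.uint8),cv2.COLOR_RGB2HSV)
r=im[125:225,220:330]
m=((im[...,1]-im[...,0]>12)&(im[...,1]>95)).astype(np.uint8)
m[:, :220]=0;m[:,330:]=0;m[:120]=0;m[225:]=0
n,l,st,_=cv2.connectedComponentsWithStats(m); k=1+np.argmax(st[1:,4]); m=(l==k).astype(np.uint8); print(st[k])
cs,_=cv2.findContours(m,cv2.RETR_EXTERNAL,cv2.CHAIN_APPROX_NONE)
c=max(cs,key=len)[:,0,:]
P=back("top",c,0.103)[:,:2]
def f(p): return np.hypot(*(P-p).T)-0.1405
r=least_squares(f,[0.5,-0.06],loss="soft_l1",f_scale=0.002)
print(r.x, np.sort(np.abs(r.fun))[::20])
o=r.x
# wedge edges
ang=np.degrees(np.arctan2(*(P-o).T[::-1])); rad=np.hypot(*(P-o).T)
sel=(rad<.13)&(rad>.05)
for s in (1,-1):
    w=sel&(np.sign(ang)==s); print(s,np.median(ang[w]),ang[w].min(),ang[w].max())
print("knob bar yellow")
y=(im[...,0]>150)&(im[...,2]<90)&(im[...,1]>100)
ys,xs=np.nonzero(y[165:190,262:295]); print(xs+262,ys+165)
print("roof ctr px",proj("top",[[o[0],o[1],.1085],[o[0],o[1],.1385]]))
print(back("top",[[np.mean(xs)+262,np.mean(ys)+165]],.1385))
crop("top",im.astype(np.uint8),250,150,310,200,12,"k1.png")
E
```

```text
t 1.75
[269 181   3   3   4]
[ 0.39519036 -0.03335967] [2.94748797e-05]
  return _methods._mean(a, axis=axis, dtype=dtype,
  ret = ret.dtype.type(ret / rcount)
Traceback (most recent call last):
ValueError: zero-size array to reduction operation minimum which has no identity
```

```bash
python3 - <<'E'
from h import *
im=cv2.imread("pics/top0.png")[:,:,::-1].copy().astype(int)
for p in [(250,150),(300,160),(240,170),(264,195),(160,220),(275,173),(280,176),(281,177)]: print(p,im[p[1],p[0]])
crop("top",im.astype(np.uint8),250,150,310,200,12,"k1.png")
E
```

```text
(250, 150) [118 128 109]
(300, 160) [118 128 108]
(240, 170) [119 130 111]
(264, 195) [64 63 57]
(160, 220) [23 77 63]
(275, 173) [38 42 33]
(280, 176) [160 121  10]
(281, 177) [134 101  17]
```

View pics/k1.png

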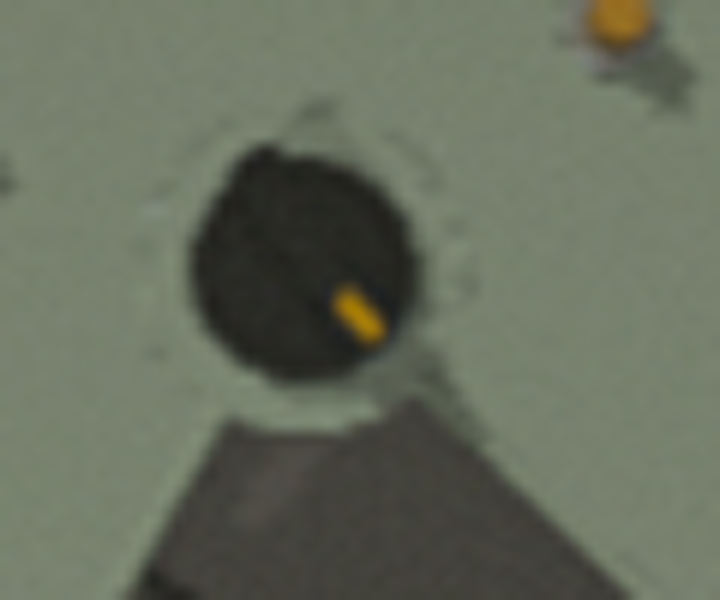

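```bash
cat >> h.py <<'E'
from scipy.optimize import least_squares
def circ(P,r,x0):
    g=least_squares(lambda p:np.hypot(*(P-p).T)-r,x0,loss="soft_l1",f_scale=0.002); return g
def knob(im,o):
    # direction to shield (world deg) from yellow line
    y=(im[...,0].astype(int)-im[...,2]>70)&(im[...,0]>90)
    c=proj("top",[[o[0],o[1],.1385]])[0]
    v,u=np.nonzero(y); k=np.hypot(u-c[0],v-c[1])<12; u=u[k];v=v[k]
    if len(u)<2: return None
    w=(im[v,u,0].astype(float)-im[v,u,2]);
    b=back("top",[[ (u*w).sum()/w.sum(), (v*w).sum()/w.sum()]],.1385)[0]
    return b, np.degrees(np.arctan2(b[1]-o[1],b[0]-o[0])), len(u)
E
python3 - <<'E'
from h import *
im=cv2.imread("pics/top0.png")[:,:,::-1].copy().astype(int)
m=((im[...,1]-im[...,0]>5)&(im[...,1]-im[...,2]>12)&(im[...,1]>95)).astype(np.uint8)
n,l,st,_=cv2.connectedComponentsWithStats(m); k=l[150,250]; m=(l==k).astype(np.uint8); print(st[k])
cs,_=cv2.findContours(m,cv2.RETR_EXTERNAL,cv2.CHAIN_APPROX_NONE)
c=max(cs,key=len)[:,0,:].astype(float)
P=back("top",c,0.103)[:,:2]
g=circ(P,.1415,[.48,-.06]); o=g.x; print(o,np.round(np.sort(np.abs(g.fun))[::20],4))
ang=np.degrees(np.arctan2(*(P-o).T[::-1]))%360; rad=np.hypot(*(P-o).T)
for a,b in((130,180),(180,270)):
    w=(rad<.135)&(rad>.045)&(ang>a)&(ang<b); 
    L=cv2.fitLine(P[w].astype(np.float32),cv2.DIST_HUBER,0,.01,.01).ravel(); print(w.sum(),ang[w].mean(),np.degrees(np.arctan2(L[1],L[0])), L)
# knob disc
d=(im.sum(2)<135).astype(np.uint8); n,l,st,_=cv2.connectedComponentsWithStats(d); k=l[171,274]; print(st[k])
cs,_=cv2.findContours((l==k).astype(np.uint8),cv2.RETR_EXTERNAL,cv2.CHAIN_APPROX_NONE)
Q=back("top",max(cs,key=len)[:,0,:].astype(float),.1085)[:,:2]; g=circ(Q,.028,o); print("disc",g.x,np.abs(g.fun).mean())
print(knob(im,o),knob(im,g.x))
E
```

```text
[ 226  128   98   86 5241]
[ 0.56534442 -0.04941353] [0.     0.0005 0.0008 0.0012 0.0018 0.0023 0.0027 0.0032 0.0038 0.0048
 0.0124 0.0199 0.0576 0.0904 0.1032 0.1091 0.1113 0.1134]
27 149.57293957268323 -31.293959 [ 0.8545136  -0.519429    0.48688838 -0.00318645]
25 224.684602223036 41.71103 [ 0.74651     0.66537416  0.50718397 -0.10547151]
[266 163  18  18 230]
disc [ 0.56620565 -0.0468211 ] 0.004651942961548
(array([ 0.5474193 , -0.06053204,  0.1385    ]), np.float64(-148.18969233690618), 9) (array([ 0.5474193 , -0.06053204,  0.1385    ]), np.float64(-143.87670781703613), 9)
```

```bash
cat > ov.py <<'E'
from h import *
import sys
def draw(n,im,o,th,f,box,name):
    x0,y0,x1,y1=box
    c=cv2.resize(im[y0:y1,x0:x1],None,fx=f,fy=f,interpolation=cv2.INTER_CUBIC).copy()
    def pl(P,col):
        q=(proj(n,P)+.5-[x0,y0])*f
        cv2.polylines(c,[np.round(q).astype(np.int32)],False,col,1)
    def arc(r,z,a,b): 
        t=np.radians(np.linspace(a,b,90)); return np.c_[o[0]+r*np.cos(t),o[1]+r*np.sin(t),0*t+z]
    M=th+180
    pl(arc(.142,.103,M+38,M+322),(255,0,0)); pl(arc(.028,.1085,0,360),(255,0,255)); pl(arc(.158,.032,M-90,M+90),(0,0,255))
    for s in(-38,38):
        t=np.radians(M+s); d=np.array([np.cos(t),np.sin(t)])
        pl(np.array([[*(o+.04*d),.103],[*(o+.142*d),.103]]),(255,255,0))
    cv2.imwrite("pics/"+name,c[:,:,::-1])
E
python3 - <<'E'
from ov import *
t=cv2.imread("pics/top0.png")[:,:,::-1].copy(); s=cv2.imread("pics/side0.png")[:,:,::-1].copy()
o=np.array([.5665,-.0505])
draw("top",t,o,5.2,6,(218,118,340,232),"o1.png"); draw("side",s,o,5.2,6,(220,170,340,280),"o2.png")
E
```

```text
(no output)
```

View pics/o1.png

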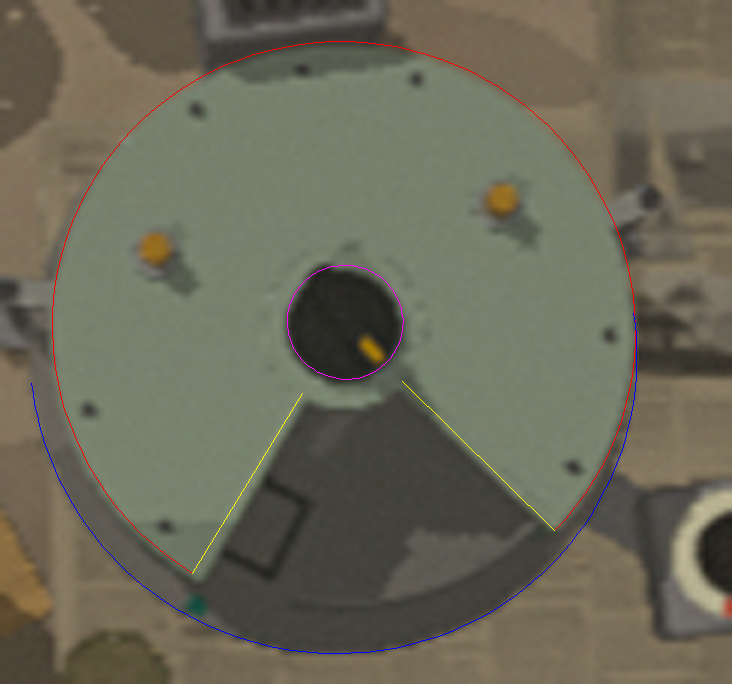

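View pics/o2.png

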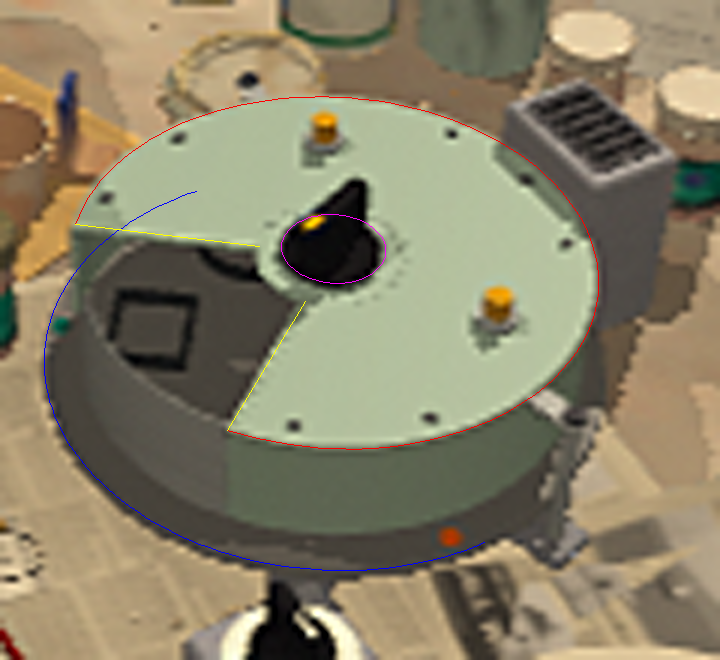

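```bash
python3 - <<'E'
from h import *
o=np.array([.5665,-.0505])
def a(n,uv,z):
    p=back(n,[uv],z)[0][:2]-o; print(n,uv,p,np.hypot(*p),np.degrees(np.arctan2(p[1],p[0]))%360)
for z in (.032,.04): a("top",(218+197/6-.5,118+603/6-.5),z)
a("side",(220+450/6-.5,170+537/6-.5),.032)
a("side",(220+61/6-.5,170+325/6-.5),.032)
a("top",(218+267/6-.5,118+530/6-.5),.040)
a("side",(220+153/6-.5,170+328/6-.5),.040)
im=cv2.imread("pics/top0.png")[:,:,::-1].copy()
b,an,n=knob(im,o);print(b,an%360)
# side knob yellow
a("side",(220+313/6-.5,170+222/6-.5),.1385)
a("top",(218+371/6-.5,118+349/6-.5),.1385)
# dial
t=im; crop("top",t,315,190,365,232,14,"d1.png"); crop("top",t,135,170,235,262,7.5,"b1.png")
s=cv2.imread("pics/side0.png")[:,:,::-1].copy();crop("side",s,245,260,295,305,14,"d2.png"); crop("side",s,175,160,265,230,8,"b2.png")
E
```

```text
top (250.33333333333334, 218.0) [-0.13053622  0.07452428] 0.15031159186649298 150.27757192772708
top (250.33333333333334, 218.0) [-0.13089206  0.07459349] 0.15065496903888825 150.32181088293805
side (294.5, 259.0) [ 3.33962668e-06 -1.47511307e-01] 0.14751130659661252 270.0012971650691
side (229.66666666666666, 223.66666666666666) [-0.13054579  0.07600165] 0.15105778687045449 149.79272810871788
top (262.0, 205.83333333333331) [-0.09468594  0.03786166] 0.10197515892031893 158.2052255584768
side (245.0, 224.16666666666666) [-0.08636482  0.04611015] 0.09790315536886314 151.9022556685538
[ 0.5474193  -0.06053204  0.1385    ] 207.73399859697105
side (271.6666666666667, 206.5) [-0.01702572 -0.00796622] 0.018797229940415775 205.0745676027379
top (279.3333333333333, 175.66666666666666) [-0.01877703 -0.00926824] 0.020939842571497082 206.2707056416682
```

View pics/d1.png

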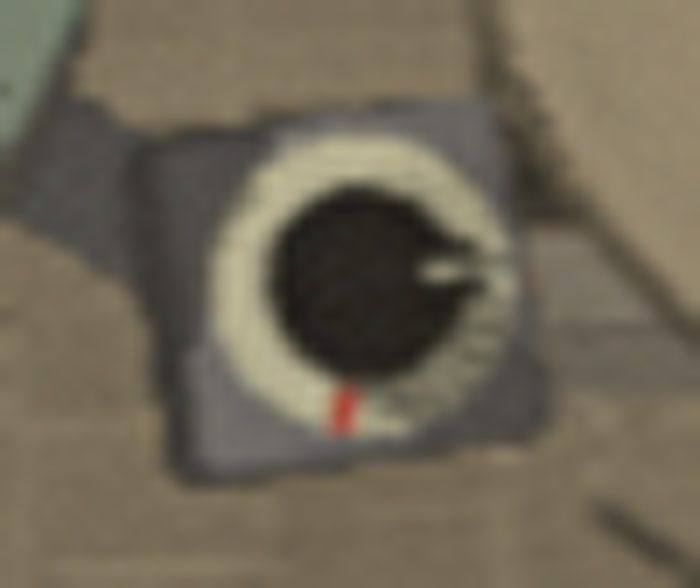

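View pics/b1.png

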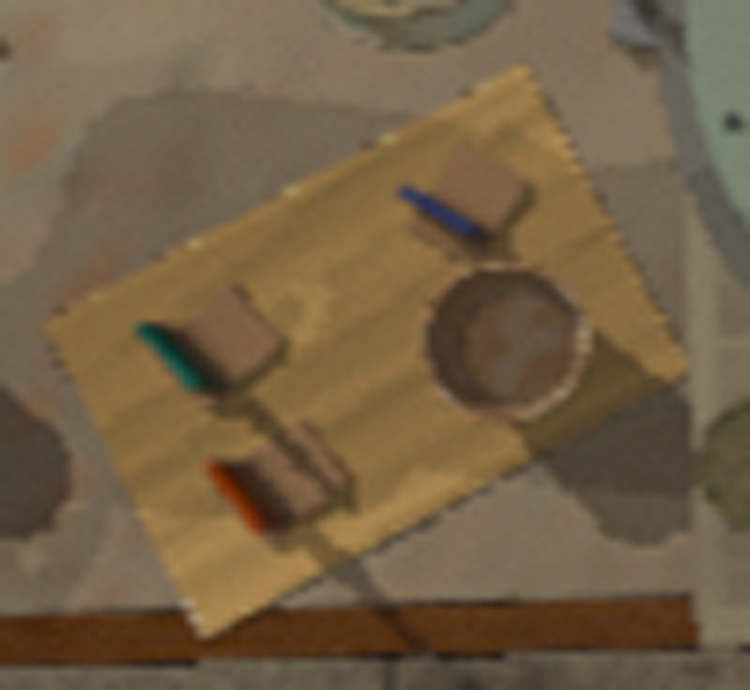

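View pics/d2.png

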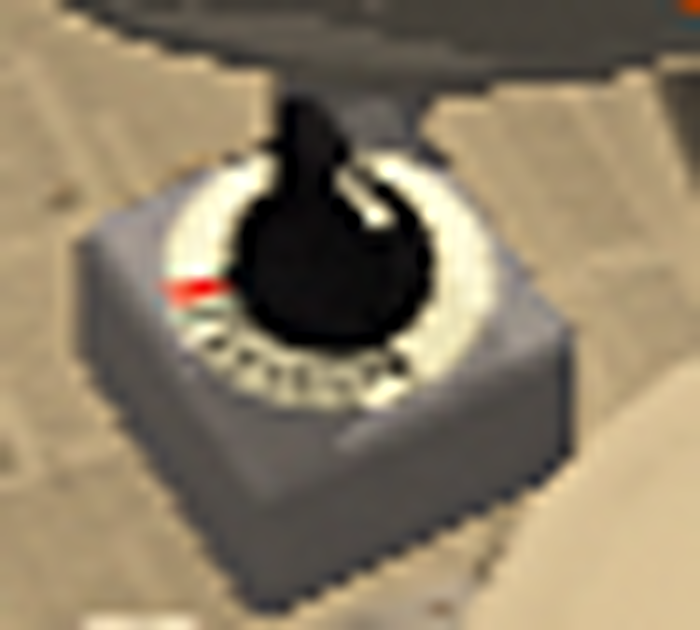

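View pics/b2.png

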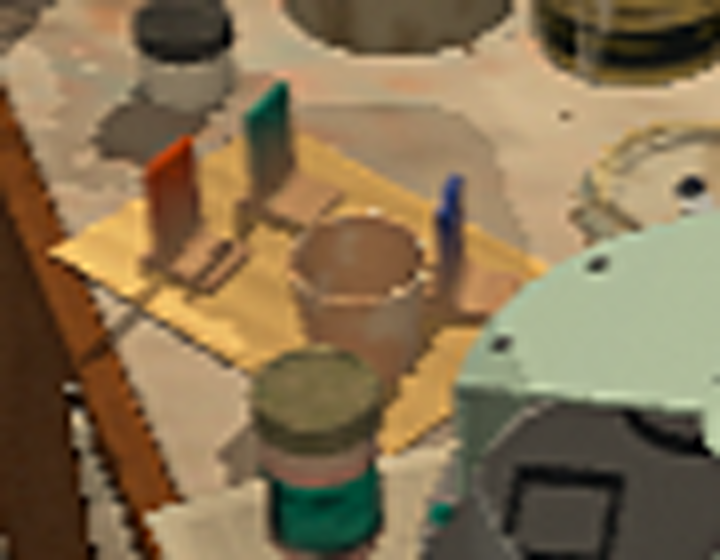

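```bash
cat > tl.py <<'E'
from h import *
B=.003
def tilewire(x,y,psi,zb=B):
    # psi: world deg of tile +y axis ; site centre x,y
    t=np.radians(psi); ey=np.array([np.cos(t),np.sin(t)]); ex=np.array([ey[1],-ey[0]])
    def pt(a,b,z): return [x+a*ex[0]+b*ey[0],y+a*ex[1]+b*ey[1],zb+z]
    L=[]
    for (a0,a1,b0,b1,z0,z1) in [(-.017,.017,-.022,.022,0,.006),(-.017,.017,.0055,.0145,.006,.061)]:
        for z in(z0,z1): L.append([pt(a0,b0,z),pt(a1,b0,z),pt(a1,b1,z),pt(a0,b1,z),pt(a0,b0,z)])
        for a in(a0,a1):
            for b in(b0,b1): L.append([pt(a,b,z0),pt(a,b,z1)])
    return L
def beakwire(x,y,zb=B):
    t=np.linspace(0,2*np.pi,60)
    return [np.c_[x+r*np.cos(t),y+r*np.sin(t),0*t+zb+z] for r,z in((.033,.059),(.026,0),(.028,.059))]
def ov(n,im,items,box,f,name):
    x0,y0,x1,y1=box
    c=cv2.resize(im[y0:y1,x0:x1],None,fx=f,fy=f,interpolation=cv2.INTER_CUBIC).copy()
    for L,col in items:
        for P in L:
            q=(proj(n,np.array(P))+.5-[x0,y0])*f
            cv2.polylines(c,[np.round(q).astype(np.int32)],False,col,1)
    cv2.imwrite("pics/"+name,c[:,:,::-1])
E
python3 - <<'E'
from tl import *
T={"blue":((400,188),(480,238)),"teal":((137,325),(205,392)),"orange":((208,462),(265,530))}
t=cv2.imread("pics/top0.png")[:,:,::-1].copy(); s=cv2.imread("pics/side0.png")[:,:,::-1].copy()
for n in("top","side"):
    V=calibration(n)["view"]; print(n,-V[:3,:3].T@V[:3,3])
items=[]
for k,(p,q) in T.items():
    P=back("top",np.array([p,q])/7.5+[134.5,169.5],.064)[:,:2]
    d=P[1]-P[0]; L=np.hypot(*d); d/=L
    ey=np.array([-d[1],d[0]]); m=P.mean(0)
    # foot lies on image right (world -y)
    if ey[1]<0: ey=-ey
    c=m-.010*ey; psi=np.degrees(np.arctan2(ey[1],ey[0]))
    print(k,c,psi,L); items.append((tilewire(*c,psi),(255,255,0)))
bc=[.447,.174]; items.append((beakwire(*bc),(0,255,255)))
ov("top",t,items,(135,170,235,262),7.5,"b3.png"); ov("side",s,items,(175,160,265,230),8,"b4.png")
E
```

```text
top [0.38849812 0.03325561 1.09913742]
side [ 0.16754945 -0.81239379  0.85781586]
blue [0.50756137 0.18850798] 146.65951360416392 0.03806730680162231
teal [0.45108972 0.29367274] 134.84753585562981 0.0384063358226717
orange [0.3956817  0.26691878] 129.65396423479757 0.0352720548937793
```

View pics/b3.png

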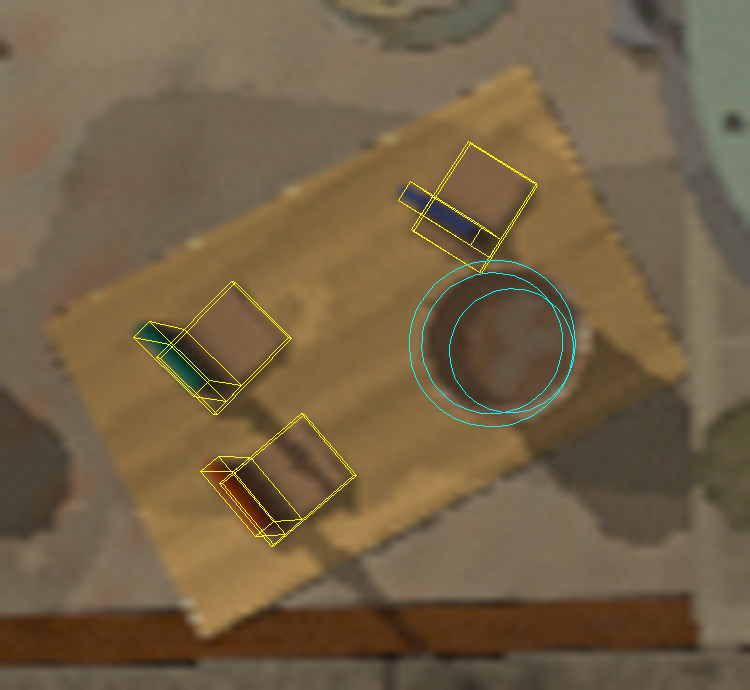

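View pics/b4.png

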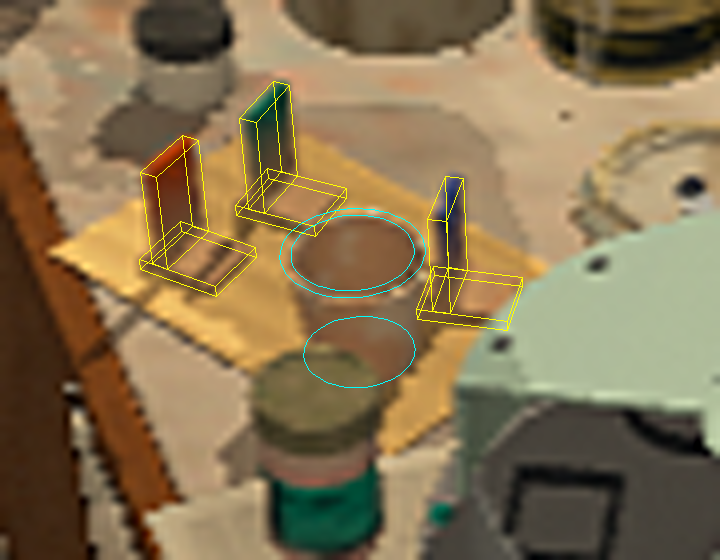

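```bash
cat > mv.py <<'E'
from h import *
import sys
def plan(x,y,z,psi,s=None):
    s=s or read_state()
    m,p=yaw(s); d=m.T@(np.array([x,y,z])-s["position"])*1000
    r=(p-psi+180)%360-180
    q1=np.degrees(np.arctan2(y,x)); 
    # choose roll s.t. q6 in range
    q6n=np.degrees(s["qpos"][5]); q1n=np.degrees(s["qpos"][0])
    for rr in (r,r-360,r+360):
        q6=q6n+rr+(q1-q1n)
        if abs(q6)<150: print("roll opt",round(rr,1),"q6 end",round(q6,1))
    print("shift",np.round(d,1).tolist(),"pos",np.round(s["position"],4).tolist(),"psi",round(p,1),"t",round(s["time_s"],2),"F",np.round(s["wrist_force"],1).tolist(),"w",round(s["gripper_width"],4), "dist",round(np.linalg.norm(d)), "tilt",np.round(m[2],3).tolist())
if __name__=="__main__": plan(*map(float,sys.argv[1:5]))
E
python3 mv.py .5665 -.0505 .19 -60
```

```text
roll opt 130.5 q6 end 54.9
shift [-483.3, 550.8, 41.3] pos [0.2089, 0.5891, 0.2313] psi 70.5 t 1.75 F [0.3, -0.5, -0.0] w 0.0854 dist 734 tilt [0.0, 0.0, -1.0]
```

Call:
carry_out --rows '[[0.6,[-483,551,20],130],[0.6,[-483,551,20],130],[0.6,[-483,551,20],130],[0.6,[-483,551,20],130],[0.6,[-483,551,20],130],[0.6,[-483,551,20],130],[0.6,[-483,551,20],130],[0.6,[-483,551,20],130],[0.6,[-483,551,20],130],[0.6,[-483,551,20],130],[0.6,[-483,551,20],130],[0.6,[-483,551,20],130]]' --squeeze 40

```text
time_s: 2.95
position: [0.5026, 0.0636, 0.2151]
orientation: [0.959, -0.284, 0.0, -0.0]
wrist_force: [0.6, 0.7, -1.1]
gripper_width: 0.051
```

```bash
python3 mv.py .5665 -.0505 .19 -60
```

```text
roll opt 27.0 q6 end 54.9
shift [115.8, 60.9, 25.1] pos [0.5026, 0.0636, 0.2151] psi -33.0 t 2.95 F [0.6, 0.7, -1.1] w 0.051 dist 133 tilt [0.0, -0.0, -1.0]
```

Call:
carry_out --rows '[[0.6,[116,61,25],27],[0.6,[116,61,25],27],[0.6,[116,61,25],27],[0.6,[116,61,25],27],[0.6,[116,61,25],27],[0.6,[116,61,25],27]]'

```text
time_s: 3.55
position: [0.5662, -0.0475, 0.1901]
orientation: [0.868, -0.496, -0.0, -0.0]
wrist_force: [-0.1, 0.9, 0.0]
gripper_width: 0.0517
```

```bash
python3 mv.py .5665 -.0505 .114 -60
python3 - <<'E'
from h import *
im=get_image("top"); crop("top",im,220,110,330,240,5.5,"t2.png")
im=get_image("side"); crop("side",im,220,130,340,270,5,"s2.png")
E
```

```text
roll opt 0.5 q6 end 54.9
shift [2.8, 1.3, 76.1] pos [0.5662, -0.0475, 0.1901] psi -59.5 t 3.55 F [-0.1, 0.9, 0.0] w 0.0517 dist 76 tilt [-0.0, -0.0, -1.0]
```

View pics/s2.png

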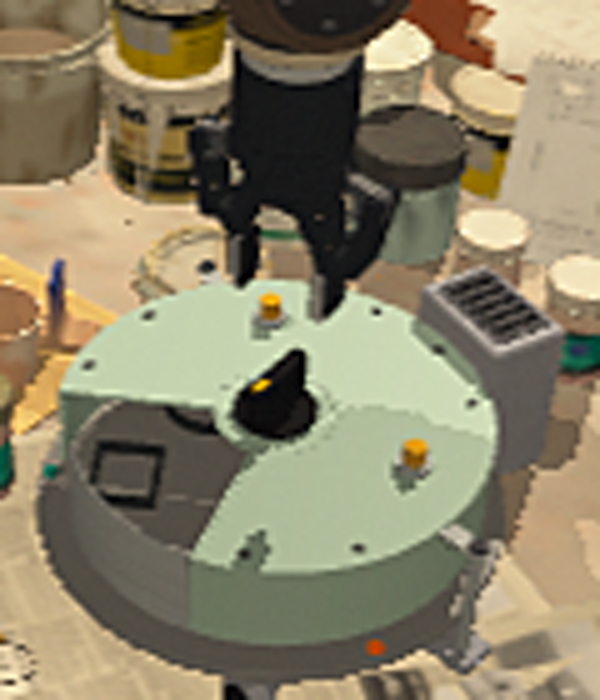

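View pics/t2.png

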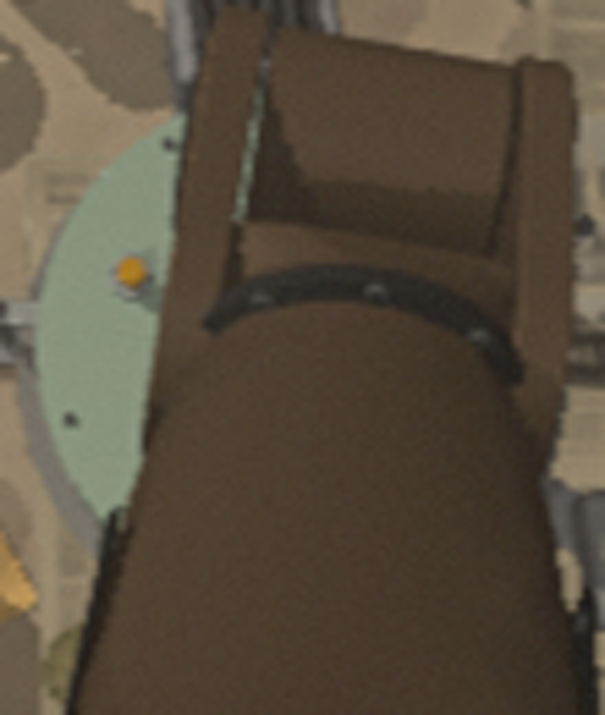

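Call:
carry_out --rows '[[0.6,[0,0,40],0],[0.6,[0,0,76],0],[0.6,[0,0,76],0],[0.0,[0,0,76],0],[0.0,[0,0,76],0],[0.0,[0,0,76],0],[0.0,[0,0,76],0],[0.0,[0,0,76],0]]' --squeeze 40

```text
time_s: 4.45
position: [0.5674, -0.0482, 0.1159]
orientation: [0.868, -0.497, 0.001, -0.001]
wrist_force: [-1.1, 1.2, 6.8]
gripper_width: 0.0134
```

```bash
python3 mv.py .5665 -.0505 .114 -60
```

```text
roll opt 0.3 q6 end 54.9
shift [1.5, 1.9, 1.9] pos [0.5674, -0.0482, 0.1159] psi -59.7 t 4.45 F [-1.1, 1.2, 6.8] w 0.0134 dist 3 tilt [0.002, -0.003, -1.0]
```

Call:
carry_out --rows '[[0.0,[0,0,0],-8],[0.0,[0,0,0],-16],[0.0,[0,0,0],-24],[0.0,[0,0,0],-32],[0.0,[0,0,0],-35],[0.0,[0,0,0],-35],[0.0,[0,0,0],-35],[0.0,[0,0,0],-35]]'

```text
time_s: 5.25
position: [0.5657, -0.0468, 0.1159]
orientation: [0.977, -0.213, -0.0, -0.001]
wrist_force: [-7.7, 11.8, 14.3]
gripper_width: 0.0137
```

```bash
python3 mv.py .5665 -.0505 .114 -25;python3 - <<'E'
from h import *
im=get_image("side"); crop("side",im,220,130,340,270,5,"s3.png")
E
```

```text
roll opt 0.4 q6 end 19.8
shift [2.2, 3.1, 1.9] pos [0.5657, -0.0468, 0.1159] psi -24.6 t 5.25 F [-7.7, 11.8, 14.3] w 0.0137 dist 4 tilt [-0.001, -0.001, -1.0]
```

View pics/s3.png

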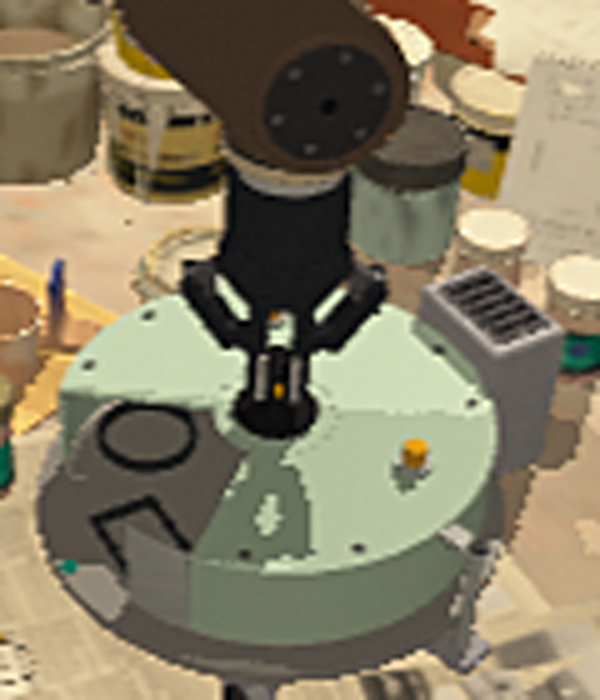

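Call:
carry_out --rows '[[0.0,[-2,-2,-2],0],[0.0,[-2,-2,-2],0],[0.0,[-2,-2,-2],0]]'

```text
time_s: 5.6
position: [0.5657, -0.0466, 0.116]
orientation: [0.977, -0.213, 0.0, 0.001]
wrist_force: [1.4, -9.4, -12.1]
gripper_width: 0.0131
```

```bash
python3 mv.py .5665 -.0505 .114 -25; python3 - <<'E'
from h import *
s=read_state(); print(s["qpos"],s["ft_torque"])
E
```

```text
roll opt 0.4 q6 end 20.0
shift [2.4, 3.2, 2.0] pos [0.5657, -0.0466, 0.116] psi -24.6 t 5.6 F [1.4, -9.4, -12.1] w 0.0131 dist 4 tilt [0.001, 0.001, -1.0]
[-1.98030230e-01  5.52877014e-01  1.81781392e+00 -1.77745789e-03
  7.70182713e-01  2.33277099e-01] [-1.24762172 -0.29839996  0.05198969]
```

Call:
carry_out --rows '[[0.0,[1,1,1],0],[0.0,[1,1,1],0],[0.4,[1,1,1],0],[0.6,[1,1,1],0],[0.6,[1,1,1],0],[0.6,[1,1,-50],0],[0.6,[1,1,-90],0],[0.6,[1,1,-90],0]]'

```text
time_s: 6.4
position: [0.5681, -0.0473, 0.2112]
orientation: [0.977, -0.213, 0.004, -0.0]
wrist_force: [0.9, -0.3, -0.1]
gripper_width: 0.0514
```

```bash
python3 mv.py .44 .30 .16 135
```

```text
roll opt -159.7 q6 end -100.7
shift [-261.7, -262.1, 49.5] pos [0.5681, -0.0473, 0.2112] psi -24.7 t 6.4 F [0.9, -0.3, -0.1] w 0.0514 dist 374 tilt [0.009, -0.002, -1.0]
```

```bash
python3 mv.py .4430 .3010 .11 45
```

```text
roll opt -69.7 q6 end -10.8
shift [-259.9, -264.1, 99.5] pos [0.5681, -0.0473, 0.2112] psi -24.7 t 6.4 F [0.9, -0.3, -0.1] w 0.0514 dist 384 tilt [0.009, -0.002, -1.0]
```

Call:
carry_out --rows '[[0.5,[-260,-264,20],-70],[0.5,[-260,-264,20],-70],[0.5,[-260,-264,20],-70],[0.5,[-260,-264,20],-70],[0.5,[-260,-264,20],-70],[0.5,[-260,-264,40],-70],[0.5,[-260,-264,60],-70],[0.5,[-260,-264,99],-70],[0.5,[-260,-264,99],-70],[0.5,[-260,-264,99],-70],[0.5,[-260,-264,99],-70]]'

```text
time_s: 7.5
position: [0.4409, 0.3009, 0.1079]
orientation: [0.923, 0.384, 0.001, -0.0]
wrist_force: [-0.3, 0.4, 0.5]
gripper_width: 0.0428
```

```bash
python3 mv.py .4430 .3010 .03 45; python3 - <<'E'
from h import *
im=get_image("top"); crop("top",im,135,170,235,262,7.5,"t4.png"); cv2.imwrite("pics/top4.png",im[:,:,::-1])
im=get_image("side"); crop("side",im,170,120,320,270,5,"s4.png"); cv2.imwrite("pics/side4.png",im[:,:,::-1])
E
```

```text
roll opt 0.1 q6 end -10.8
shift [1.5, 1.4, 77.9] pos [0.4409, 0.3009, 0.1079] psi 45.1 t 7.5 F [-0.3, 0.4, 0.5] w 0.0428 dist 78 tilt [0.001, 0.0, -1.0]
```

View pics/s4.png

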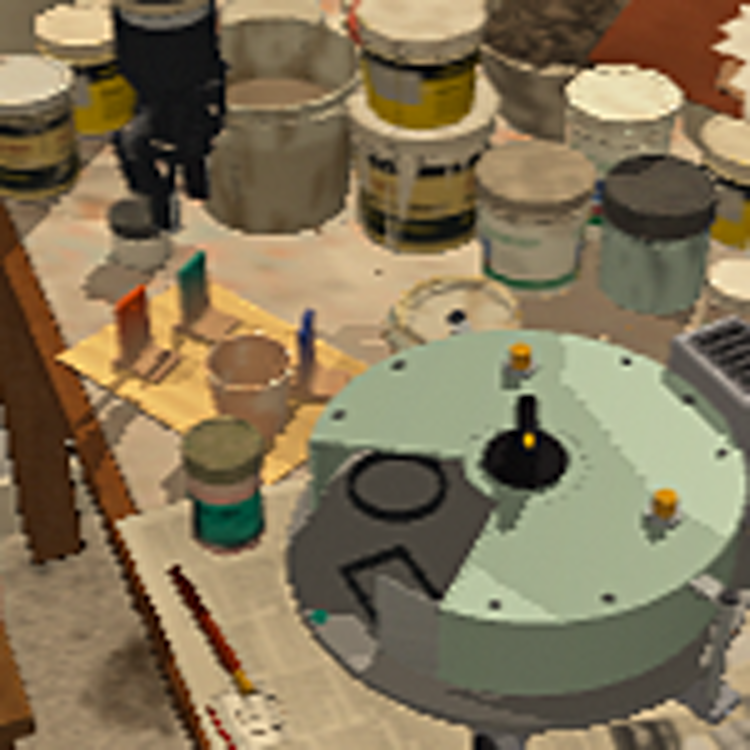

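View pics/t4.png

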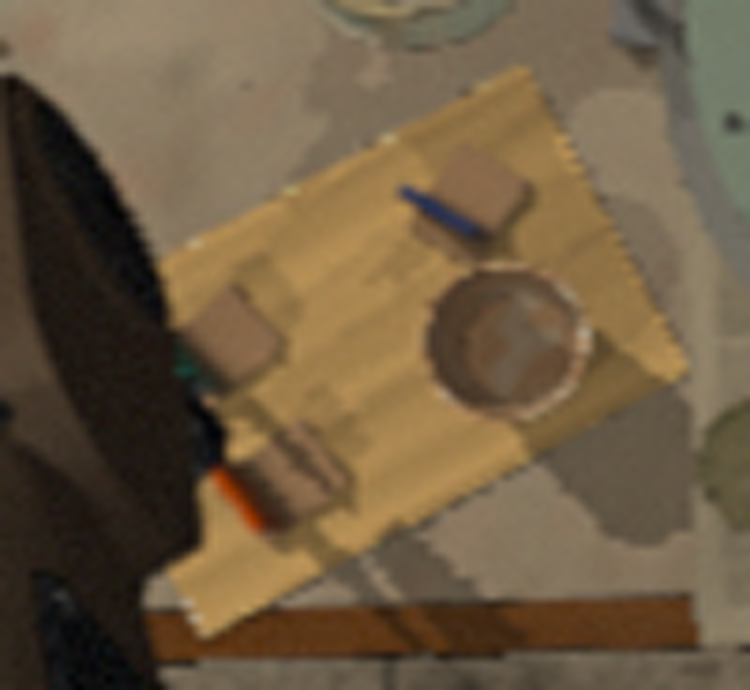

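```bash
python3 - <<'E'
from tl import *
s=cv2.imread("pics/side4.png")[:,:,::-1].copy()
it=[([[[.4409,.3009,.108],[.4409,.3009,.064]]],(255,0,0)),(tilewire(.4511,.2937,134.85),(255,255,0))]
ov("side",s,it,(180,140,250,200),10,"s5.png")
E
```

```text
(no output)
```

View pics/s5.png

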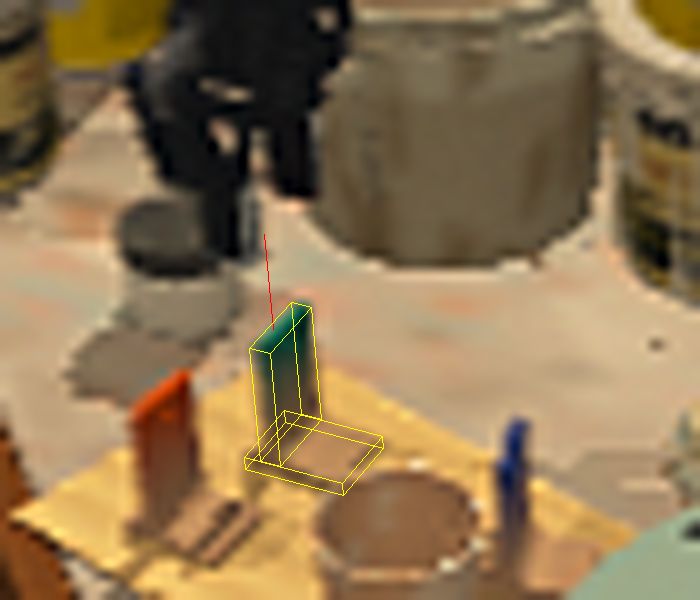

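Call:
carry_out --rows '[[0.5,[2,3,40],0],[0.5,[2,3,78],0],[0.5,[2,3,78],0],[0.5,[2,3,78],0],[0.3,[2,3,78],0],[0.3,[2,3,78],0],[0.3,[2,3,78],0],[0.3,[2,3,78],0],[0.3,[2,3,78],0]]' --squeeze 20

```text
time_s: 8.5
position: [0.4444, 0.3012, 0.0309]
orientation: [0.923, 0.385, 0.002, -0.0]
wrist_force: [-0.0, -1.1, 9.2]
gripper_width: 0.0333
```

```bash
python3 mv.py .4430 .3010 .03 45; python3 - <<'E'
from h import *
im=get_image("top"); crop("top",im,135,170,235,262,7.5,"t5.png"); cv2.imwrite("pics/top4.png",im[:,:,::-1])
im=get_image("side"); crop("side",im,180,140,250,200,10,"s6.png"); cv2.imwrite("pics/side4.png",im[:,:,::-1])
E
```

```text
roll opt 0.3 q6 end -10.8
shift [-1.2, -0.9, 0.9] pos [0.4444, 0.3012, 0.0309] psi 45.3 t 8.5 F [-0.0, -1.1, 9.2] w 0.0333 dist 2 tilt [0.003, 0.001, -1.0]
```

View pics/s6.png

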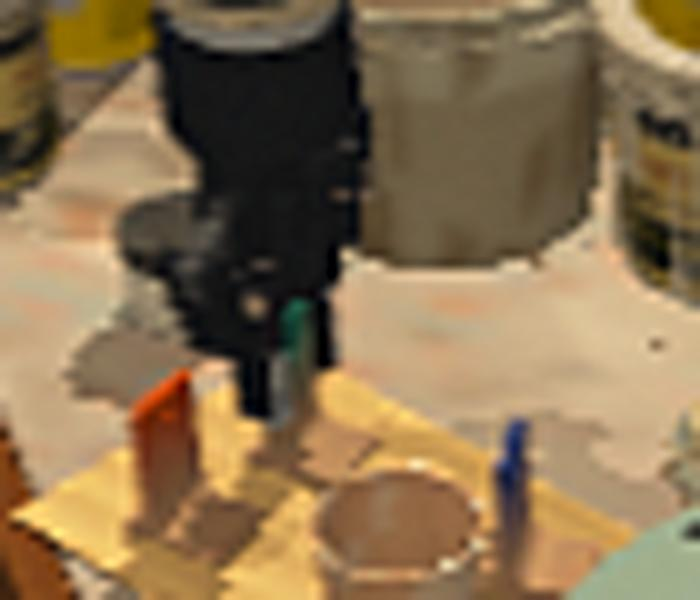

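Call:
carry_out --rows '[[0.55,[0,0,-1],0],[0.55,[0,0,-1],0],[0.55,[0,0,-1],0],[0.55,[0,0,-1],90],[0.55,[0,0,-1],90],[0.55,[0,0,-1],90],[0.55,[0,0,-1],90],[0.55,[0,0,-1],90],[0.55,[0,0,-1],90],[0.55,[0,0,-1],90],[0.55,[0,0,-1],90],[0.55,[0,0,-1],90]]'

```text
time_s: 9.8
position: [0.4434, 0.3008, 0.0299]
orientation: [0.96, -0.279, -0.0, 0.0]
wrist_force: [-0.0, -0.3, -0.1]
gripper_width: 0.0472
```

Call:
carry_out --rows '[[0.55,[0,0,0],4],[0.55,[0,0,0],4],[0.0,[0,0,0],4],[0.0,[0,0,0],4],[0.0,[0,0,0],4],[0.0,[0,0,0],4],[0.0,[0,0,0],4],[0.0,[0,0,0],4]]' --squeeze 30

```text
time_s: 10.6
position: [0.4435, 0.3009, 0.0301]
orientation: [0.951, -0.309, 0.0, -0.0]
wrist_force: [-1.2, 0.2, 3.0]
gripper_width: 0.0056
```

```bash
python3 mv.py .4430 .3010 .03 -45
```

```text
roll opt 9.0 q6 end 79.2
shift [-0.5, 0.2, 0.0] pos [0.4435, 0.3009, 0.0301] psi -36.0 t 10.6 F [-1.2, 0.2, 3.0] w 0.0056 dist 1 tilt [0.0, -0.0, -1.0]
```

```bash
python3 - <<'E'
from h import *
im=get_image("top"); crop("top",im,135,170,235,262,7.5,"t5.png")
im=get_image("side"); crop("side",im,180,140,250,200,10,"s6.png")
E
python3 mv.py .4430 .3010 .03 -45
```

```text
roll opt 9.0 q6 end 79.2
shift [-0.5, 0.2, 0.0] pos [0.4435, 0.3008, 0.03] psi -36.0 t 10.7 F [-0.8, 0.0, 3.4] w 0.0059 dist 1 tilt [0.0, -0.0, -1.0]
```

View pics/s6.png

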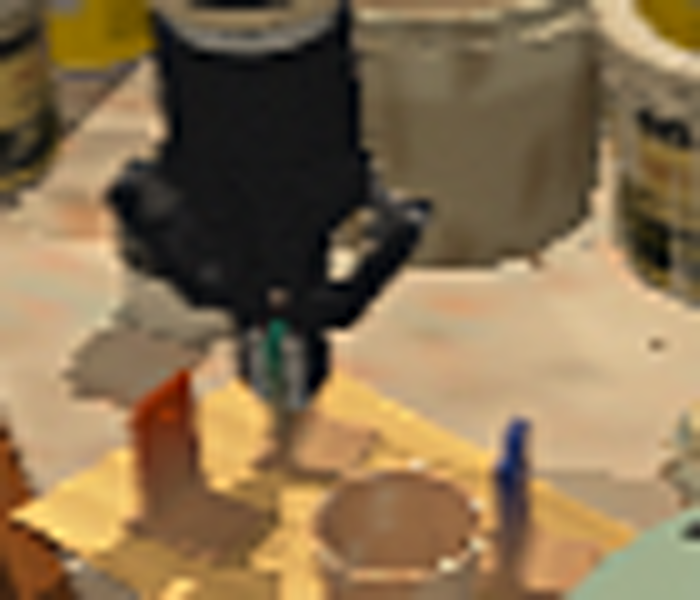

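View pics/t5.png

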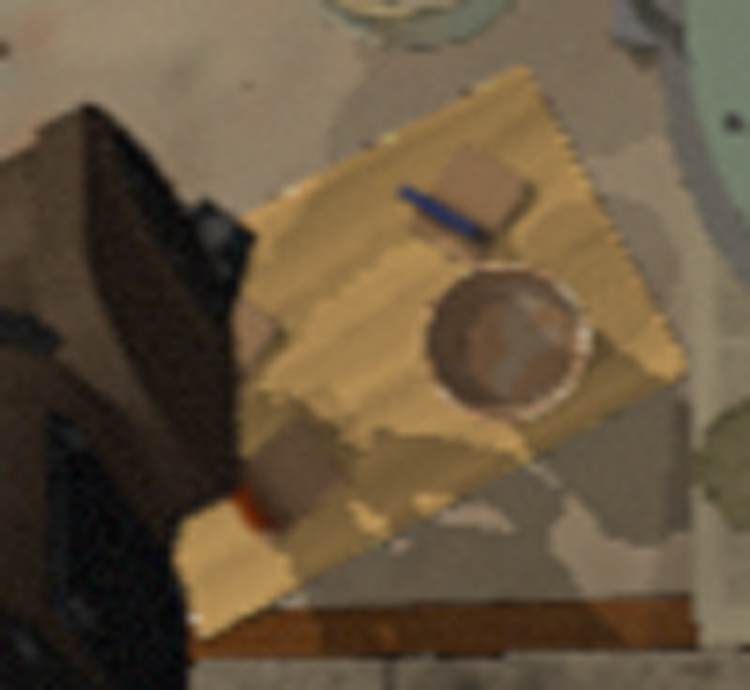

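Call:
carry_out --rows '[[0.0,[0,0,-15],0],[0.0,[0,0,-40],0],[0.0,[0,0,-80],0],[0.0,[0,0,-120],0],[0.0,[0,0,-130],0],[0.0,[0,0,-130],0],[0.0,[0,0,-130],0]]'

```text
time_s: 11.4
position: [0.443, 0.3005, 0.1589]
orientation: [0.951, -0.309, -0.0, 0.0]
wrist_force: [-0.1, -0.6, -0.9]
gripper_width: 0.006
```

```bash
python3 - <<'E'
from h import *
im=get_image("top"); crop("top",im,135,150,265,262,6,"t6.png"); cv2.imwrite("pics/top6.png",im[:,:,::-1])
im=get_image("side"); crop("side",im,180,100,250,180,8,"s7.png")
crop("side",im,220,150,340,270,6,"s8.png"); cv2.imwrite("pics/side6.png",im[:,:,::-1])
E
python3 mv.py .4684 -.0595 .14 -84.8
```

```text
roll opt 48.8 q6 end 77.6
shift [232.3, 276.2, 18.7] pos [0.443, 0.3005, 0.1584] psi -36.0 t 11.5 F [-0.3, 0.3, -0.9] w 0.0059 dist 361 tilt [-0.001, 0.002, -1.0]
```

View pics/s7.png

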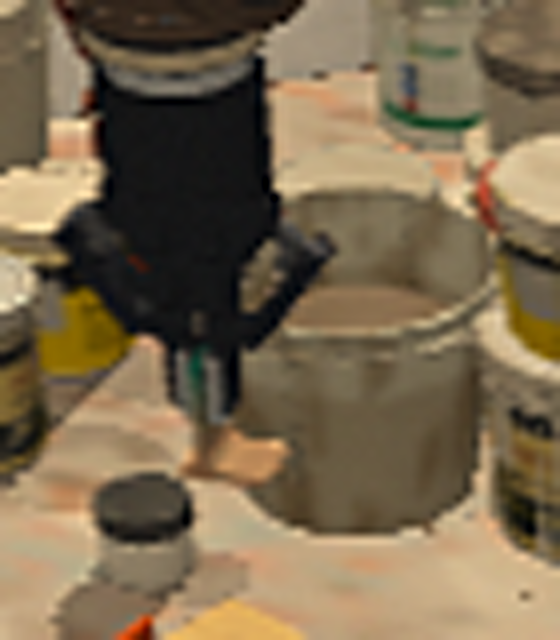

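View pics/s8.png

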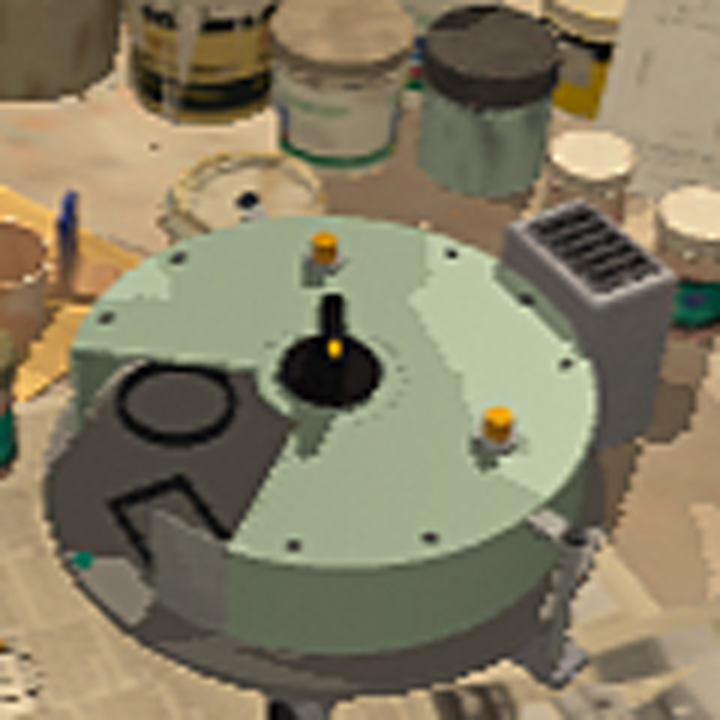

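```bash
python3 - <<'E'
from h import *
o=np.array([.5665,-.0505])
im=cv2.imread("pics/top6.png")[:,:,::-1].copy()
crop("top",im,220,118,335,232,6,"t7.png")
print(knob(im,o))
def dot(n,im,col):
    i=im.astype(int)
    m={"teal":(i[...,1]-i[...,0]>35)&(i[...,2]-i[...,0]>20),"orange":(i[...,0]-i[...,2]>90)&(i[...,0]-i[...,1]>70),"blue":(i[...,2]-i[...,0]>40)&(i[...,2]-i[...,1]>30)}[col]
    v,u=np.nonzero(m); P=back(n,np.c_[u,v],.032)[:,:2]-o if len(u) else np.zeros((0,2))
    k=(np.hypot(*P.T)>.14)&(np.hypot(*P.T)<.16); P=P[k]
    if k.sum(): c=P.mean(0); print(n,col,k.sum(),np.hypot(*c),np.degrees(np.arctan2(c[1],c[0]))%360)
for c in("teal","orange","blue"):
    dot("top",im,c); dot("side",cv2.imread("pics/side6.png")[:,:,::-1],c)
im=cv2.imread("pics/top0.png")[:,:,::-1].copy();print(knob(im,o))
for c in("teal","orange","blue"):
    dot("top",im,c); dot("side",cv2.imread("pics/side0.png")[:,:,::-1],c)
E
```

```text
(array([ 0.55598541, -0.06832557,  0.1385    ]), np.float64(-120.5346552820827), 6)
top teal 6 0.15133817836049887 185.08485365693997
side teal 8 0.15006357454611818 185.1382683280785
(array([ 0.5474193 , -0.06053204,  0.1385    ]), np.float64(-152.26600140302895), 9)
top teal 4 0.1514241100455908 150.72191625798703
side teal 5 0.15116475894035575 150.04687026974992
side orange 7 0.14775787773378307 270.2383922476726
```

View pics/t7.png

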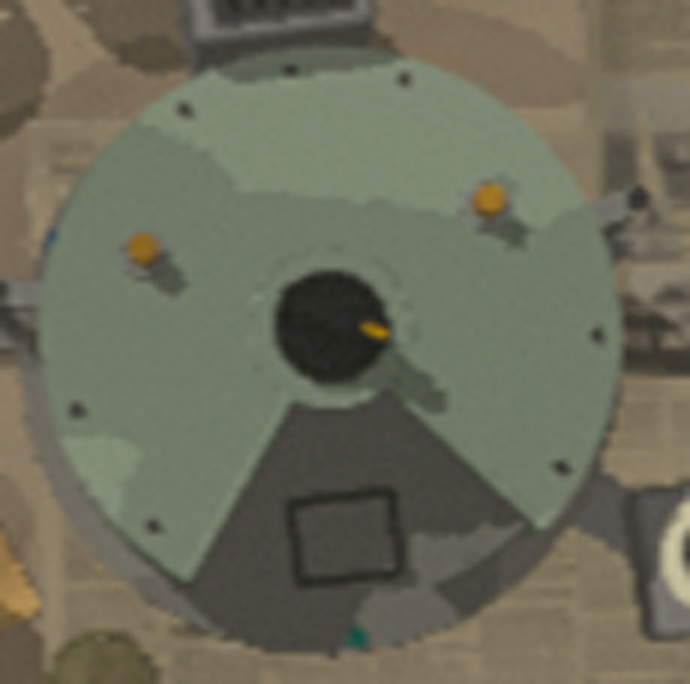

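```bash
python3 - <<'E'
from h import *
c=np.array([(290,502),(394,487),(406,573),(302,587)])/6+[219.5,117.5]
P=back("top",c,.040)[:,:2]; print(P.mean(0)); 
d=(P[1]+P[2]-P[0]-P[3])/2; e=(P[0]+P[1]-P[2]-P[3])/2
print(np.hypot(*d),np.hypot(*e),np.degrees(np.arctan2(d[1],d[0])),np.degrees(np.arctan2(e[1],e[0])))
s=np.array([(110,500),(183,475),(240,548)])/6+[219.5,149.5]
E
```

```text
[ 0.46691161 -0.06001973]
0.05373576331726821 0.04408542996712646 -83.58375742755577 5.867795882384044
```

```bash
python3 mv.py .4650 -.0494 .14 -84.5
```

```text
roll opt 48.5 q6 end 78.4
shift [223.6, 270.0, 18.7] pos [0.443, 0.3005, 0.1584] psi -36.0 t 11.5 F [-0.3, 0.3, -0.9] w 0.0059 dist 351 tilt [-0.001, 0.002, -1.0]
```

Call:
carry_out --rows '[[0.0,[224,270,0],48.5],[0.0,[224,270,0],48.5],[0.0,[224,270,0],48.5],[0.0,[224,270,0],48.5],[0.0,[224,270,0],48.5],[0.0,[224,270,10],48.5],[0.0,[224,270,18],48.5],[0.0,[224,270,18],48.5],[0.0,[224,270,18],48.5],[0.0,[224,270,18],48.5],[0.0,[224,270,18],48.5],[0.0,[224,270,18],48.5]]'

```text
time_s: 12.7
position: [0.466, -0.0482, 0.142]
orientation: [0.741, -0.672, 0.0, -0.0]
wrist_force: [0.0, 0.0, -0.6]
gripper_width: 0.0059
```

```bash
python3 mv.py .4650 -.0494 .08 -84.5; python3 - <<'E'
from h import *
im=get_image("side"); crop("side",im,220,130,320,260,5.5,"s9.png")
E
```

```text
roll opt 0.1 q6 end 78.4
shift [1.1, 1.1, 62.0] pos [0.466, -0.0482, 0.142] psi -84.4 t 12.7 F [0.0, 0.0, -0.6] w 0.0059 dist 62 tilt [-0.0, -0.0, -1.0]
```

View pics/s9.png

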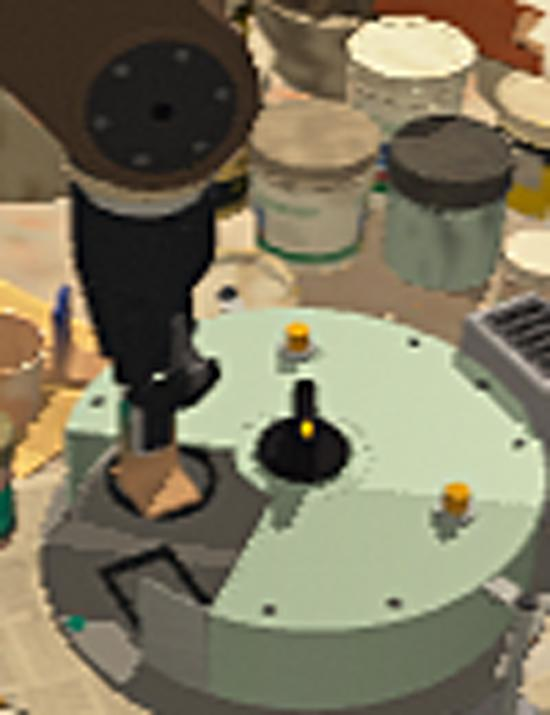

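Call:
carry_out --rows '[[0.0,[1,1,30],0],[0.0,[1,1,62],0],[0.0,[1,1,66],0],[0.0,[1,1,66],0],[0.0,[1,1,66],0]]'

```text
time_s: 13.25
position: [0.4656, -0.0503, 0.077]
orientation: [0.74, -0.672, 0.001, -0.0]
wrist_force: [0.2, 0.6, 0.1]
gripper_width: 0.0059
```

```bash
python3 mv.py .4650 -.0494 .06 -84.5; python3 - <<'E'
from tl import *
s=read_state(); p=s["position"]; m,ps=yaw(s); ey=-m[:2,0]; c=p[:2]-.010*ey
im=get_image("side"); crop("side",im,220,180,290,250,9,"s9.png")
ov("side",im,[(tilewire(*c,np.degrees(np.arctan2(ey[1],ey[0])),p[2]-.027),(255,255,0))],(220,180,290,250),9,"s10.png")
E
```

```text
roll opt 0.0 q6 end 78.4
shift [-0.9, 0.5, 17.0] pos [0.4656, -0.0503, 0.077] psi -84.5 t 13.25 F [0.2, 0.6, 0.1] w 0.0059 dist 17 tilt [0.0, -0.001, -1.0]
```

View pics/s9.png

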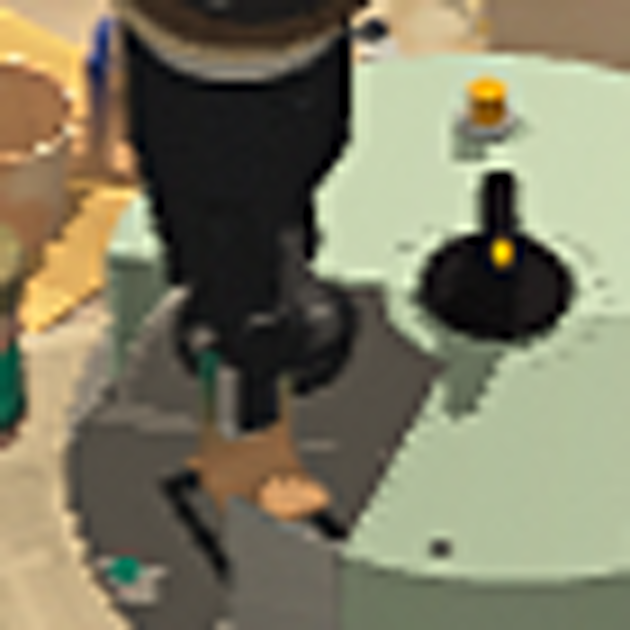

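View pics/s10.png

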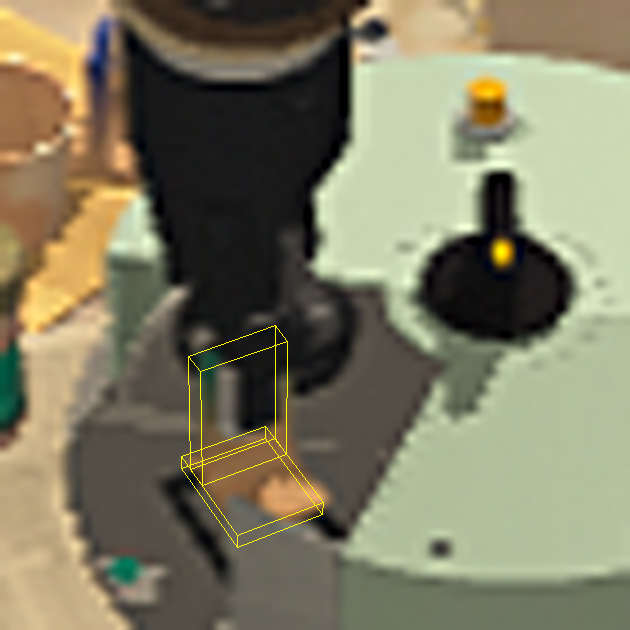

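Call:
carry_out --rows '[[0.0,[-1,0.5,5],0],[0.0,[-1,0.5,10],0],[0.0,[-1,0.5,14],0],[0.0,[-1,0.5,17],0],[0.0,[-1,0.5,17],0],[0.0,[-1,0.5,17],0]]'

```text
time_s: 13.9
position: [0.4645, -0.0495, 0.0589]
orientation: [0.74, -0.672, -0.0, -0.0]
wrist_force: [-0.7, 0.0, 4.5]
gripper_width: 0.0061
```

```bash
python3 mv.py .4650 -.0494 .059 -84.5; python3 - <<'E'
from tl import *
im=get_image("side"); crop("side",im,220,180,290,250,9,"s11.png")
im=get_image("top"); crop("top",im,240,170,310,240,9,"t11.png")
E
```

```text
roll opt -0.0 q6 end 78.4
shift [-0.0, -0.5, -0.1] pos [0.4645, -0.0495, 0.0589] psi -84.5 t 13.9 F [-0.7, 0.0, 4.5] w 0.0061 dist 1 tilt [-0.0, -0.0, -1.0]
```

View pics/s11.png

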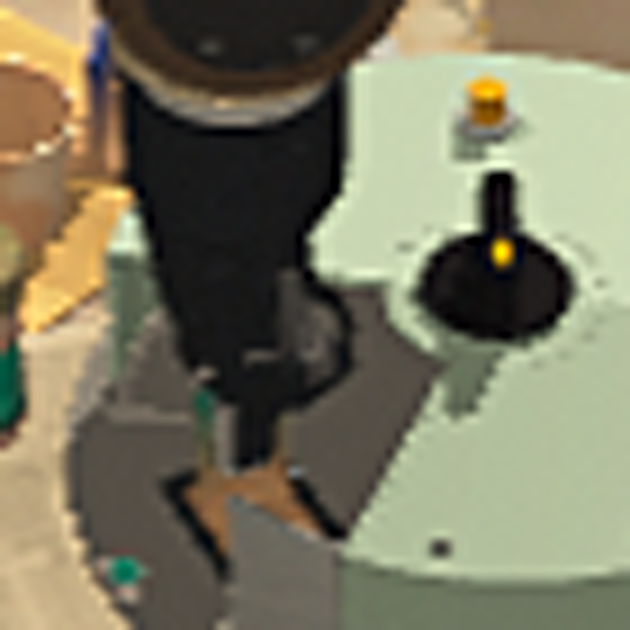

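Call:
carry_out --rows '[[0.25,[0,0,0],0],[0.3,[0,0,0],0],[0.3,[0,0,0],0],[0.3,[0,0,0],0],[0.3,[0,0,-20],0],[0.3,[0,0,-60],0],[0.3,[0,0,-110],0],[0.3,[0,0,-130],0],[0.3,[0,0,-130],0]]'

```text
time_s: 14.9
position: [0.4654, -0.0497, 0.1916]
orientation: [0.74, -0.672, 0.002, -0.001]
wrist_force: [-0.2, -0.1, 0.6]
gripper_width: 0.0256
```

```bash
python3 mv.py .564 -.050 .19 -25; python3 - <<'E'
from tl import *
im=get_image("side"); crop("side",im,220,180,290,250,9,"s12.png")
im=get_image("top"); crop("top",im,240,170,310,240,9,"t12.png")
E
```

```text
roll opt -59.5 q6 end 19.9
shift [9.8, -98.1, 2.2] pos [0.4654, -0.0497, 0.1916] psi -84.5 t 14.9 F [-0.2, -0.1, 0.6] w 0.0256 dist 99 tilt [0.002, -0.005, -1.0]
```

View pics/s12.png

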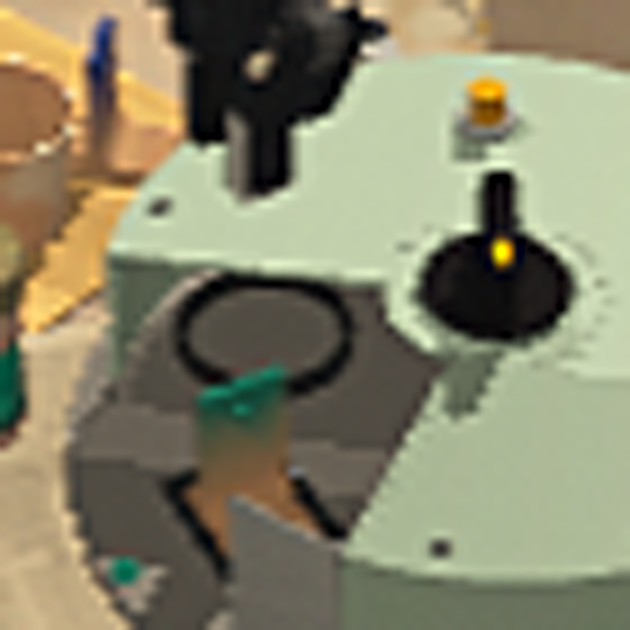

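Call:
carry_out --rows '[[0.4,[10,-98,2],-59.5],[0.4,[10,-98,2],-59.5],[0.4,[10,-98,2],-59.5],[0.4,[10,-98,2],-59.5],[0.4,[10,-98,2],-59.5],[0.4,[10,-98,2],-59.5],[0.4,[10,-98,2],-59.5],[0.4,[10,-98,2],-59.5],[0.4,[10,-98,2],-59.5],[0.4,[10,-98,2],-59.5]]'

```text
time_s: 16.0
position: [0.5628, -0.05, 0.1862]
orientation: [0.976, -0.218, -0.001, -0.0]
wrist_force: [0.1, 0.3, 0.2]
gripper_width: 0.0342
```

```bash
python3 mv.py .5645 -.050 .117 -25; python3 - <<'E'
from tl import *
im=get_image("side"); crop("side",im,230,150,310,240,8,"s13.png")
E
```

```text
roll opt -0.2 q6 end 19.9
shift [1.7, -0.8, 69.2] pos [0.5628, -0.05, 0.1862] psi -25.2 t 16.0 F [0.1, 0.3, 0.2] w 0.0342 dist 69 tilt [-0.001, 0.0, -1.0]
```

View pics/s13.png

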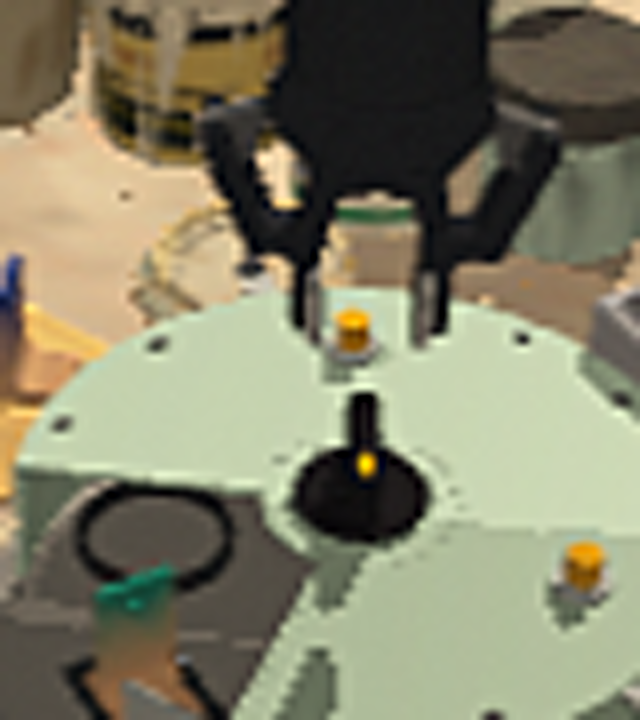

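Call:
carry_out --rows '[[0.4,[1.7,-0.8,40],0],[0.4,[1.7,-0.8,68],0],[0.4,[1.7,-0.8,68],0],[0.0,[1.7,-0.8,68],0],[0.0,[1.7,-0.8,68],0],[0.0,[1.7,-0.8,68],0],[0.0,[1.7,-0.8,68],0]]' --squeeze 40

```text
time_s: 16.75
position: [0.5644, -0.0497, 0.12]
orientation: [0.976, -0.217, -0.0, -0.0]
wrist_force: [-5.3, 2.8, -1.9]
gripper_width: 0.0129
```

```bash
python3 mv.py .5645 -.050 .117 35; python3 -c "
from h import *
print(read_state()['ft_torque'])"
```

```text
roll opt -60.0 q6 end -40.1
shift [0.2, 0.2, 3.0] pos [0.5644, -0.0497, 0.12] psi -25.0 t 16.75 F [-5.3, 2.8, -1.9] w 0.0129 dist 3 tilt [-0.0, -0.0, -1.0]
[ 0.39307674  0.6670119  -0.043235  ]
```

Call:
carry_out --rows '[[0.0,[0,0,0],-8],[0.0,[0,0,0],-16],[0.0,[0,0,0],-24],[0.0,[0,0,0],-32],[0.0,[0,0,0],-40],[0.0,[0,0,0],-48],[0.0,[0,0,0],-56],[0.0,[0,0,0],-60],[0.0,[0,0,0],-60],[0.0,[0,0,0],-60],[0.0,[0,0,0],-60]]'

```text
time_s: 17.85
position: [0.5639, -0.0497, 0.12]
orientation: [0.954, 0.301, -0.001, -0.0]
wrist_force: [-7.4, 3.1, -1.1]
gripper_width: 0.0132
```

```bash
python3 mv.py .5645 -.050 .117 35; python3 - <<'E'
from tl import *
im=get_image("side"); crop("side",im,220,150,340,270,6,"s14.png")
E
```

```text
roll opt -0.0 q6 end -40.1
shift [0.3, 0.6, 3.0] pos [0.5639, -0.0497, 0.12] psi 35.0 t 17.85 F [-7.4, 3.1, -1.1] w 0.0132 dist 3 tilt [-0.001, -0.001, -1.0]
```

View pics/s14.png

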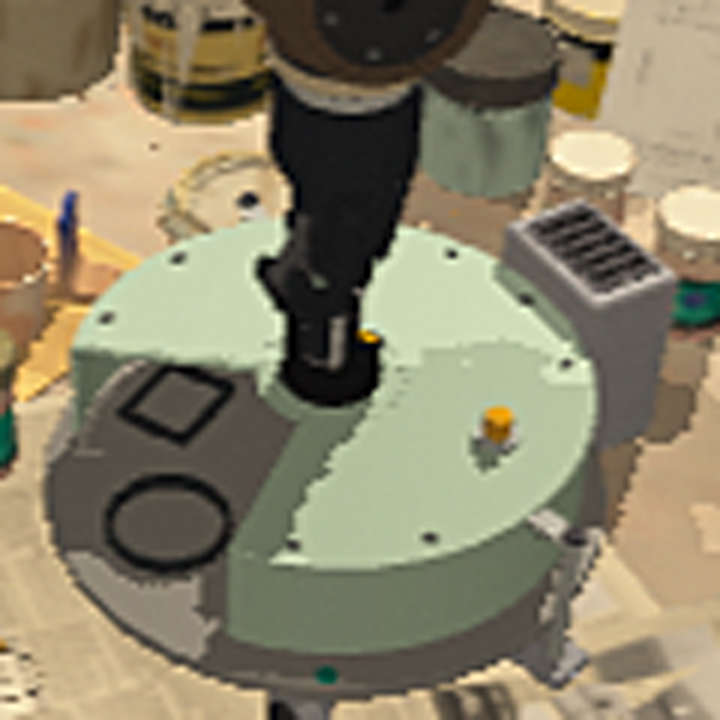

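Call:
carry_out --rows '[[0.0,[-0.3,0,0],0],[0.4,[0,0,0],0],[0.6,[0,0,0],0],[0.6,[0,0,0],0],[0.8,[0,0,-40],0],[1.0,[0,0,-80],0],[1.0,[0,0,-80],0]]'

```text
time_s: 18.6
position: [0.5669, -0.0504, 0.2041]
orientation: [0.954, 0.301, 0.004, 0.002]
wrist_force: [0.1, -0.4, -1.0]
gripper_width: 0.0851
```

```bash
python3 - <<'E'
from tl import *
for n in("top","side"):
    im=get_image(n); cv2.imwrite(f"pics/{n}15.png",im[:,:,::-1])
    for t in ("beaker_c","tile_blue_c","tile_orange_c"): print(t,n,[(np.round(d["centre"],3).tolist(),round(d["confidence"],2)) for d in look_for(t,n)][:2])
t=cv2.imread("pics/top15.png")[:,:,::-1].copy();s=cv2.imread("pics/side15.png")[:,:,::-1].copy()
c=back("top",np.array([[508,342]])/7.5+[134.5,169.5],.062)[0]; print(c)
it=[(beakwire(*c[:2]),(0,255,255)),(tilewire(.5076,.1885,146.66),(255,255,0)),(tilewire(.3957,.2669,129.65),(255,255,0))]
ov("top",t,it,(135,170,235,262),7.5,"b5.png"); ov("side",s,it,(175,160,265,230),8,"b6.png")
E
```

```text
beaker_c top [([0.449, 0.171, 0.015], 0.81)]
tile_blue_c top [([0.509, 0.19, 0.009], 0.62)]
tile_orange_c top [([0.394, 0.264, 0.009], 0.49), ([0.526, 0.089, 0.033], 0.38)]
beaker_c side [([0.45, 0.18, 0.039], 0.74)]
tile_blue_c side [([0.498, 0.183, 0.013], 0.4)]
tile_orange_c side [([0.389, 0.269, 0.022], 0.42)]
[0.4471011  0.16757305 0.062     ]
```

View pics/b5.png

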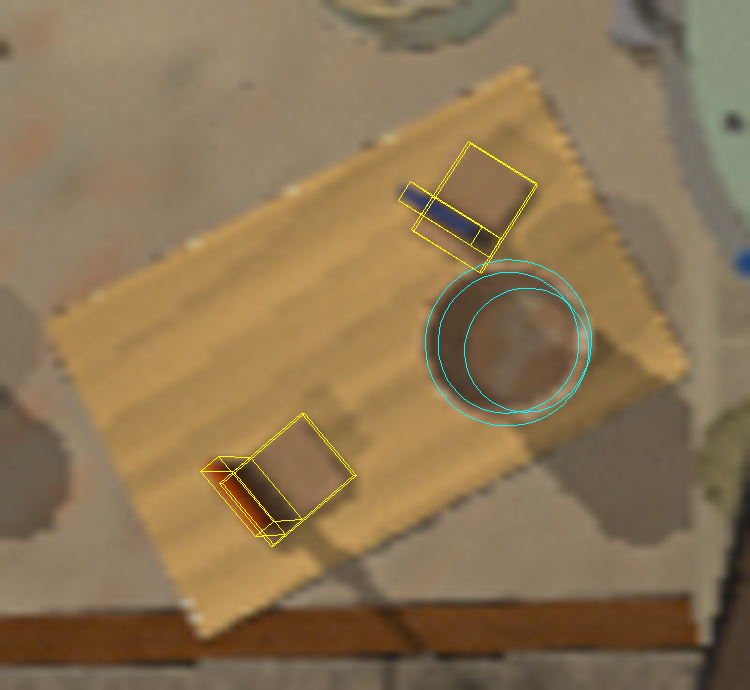

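View pics/b6.png

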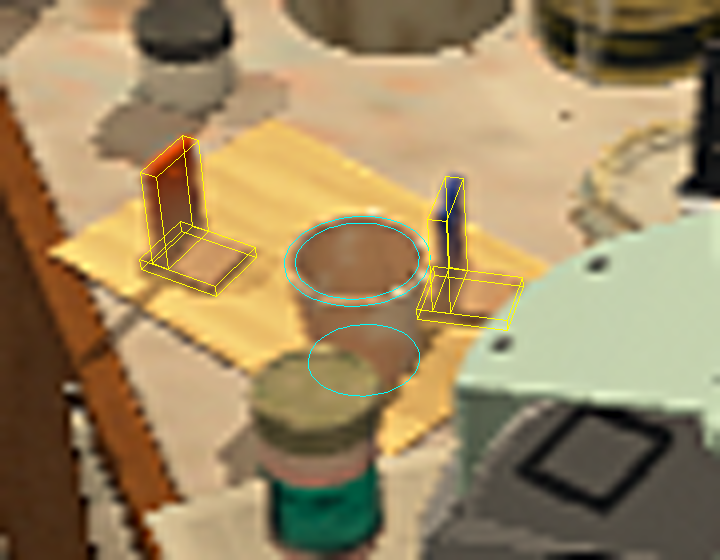

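```bash
python3 mv.py .4465 .168 .11 95
```

```text
roll opt -60.0 q6 end -74.4
shift [28.3, -246.2, 88.3] pos [0.5646, -0.05, 0.1981] psi 35.0 t 19.0 F [-0.3, -0.4, 0.1] w 0.0856 dist 263 tilt [-0.001, -0.001, -1.0]
```

Call:
carry_out --rows '[[1,[28,-246,0],-60],[1,[28,-246,0],-60],[1,[28,-246,0],-60],[1,[28,-246,20],-60],[1,[28,-246,50],-60],[1,[28,-246,88],-60],[1,[28,-246,88],-60],[1,[28,-246,88],-60],[1,[28,-246,88],-60],[1,[28,-246,88],-60]]'

```text
time_s: 20.0
position: [0.4473, 0.1674, 0.1116]
orientation: [0.677, 0.736, 0.001, 0.0]
wrist_force: [-0.0, 0.9, 0.0]
gripper_width: 0.0854
```

```bash
python3 mv.py .4465 .168 .022 95; python3 - <<'E'
from tl import *
im=get_image("side"); crop("side",im,180,130,280,230,7,"s16.png")
E
```

```text
roll opt -0.2 q6 end -74.4
shift [0.7, -0.8, 89.6] pos [0.4473, 0.1674, 0.1116] psi 94.8 t 20.0 F [-0.0, 0.9, 0.0] w 0.0854 dist 90 tilt [0.0, 0.001, -1.0]
```

View pics/s16.png

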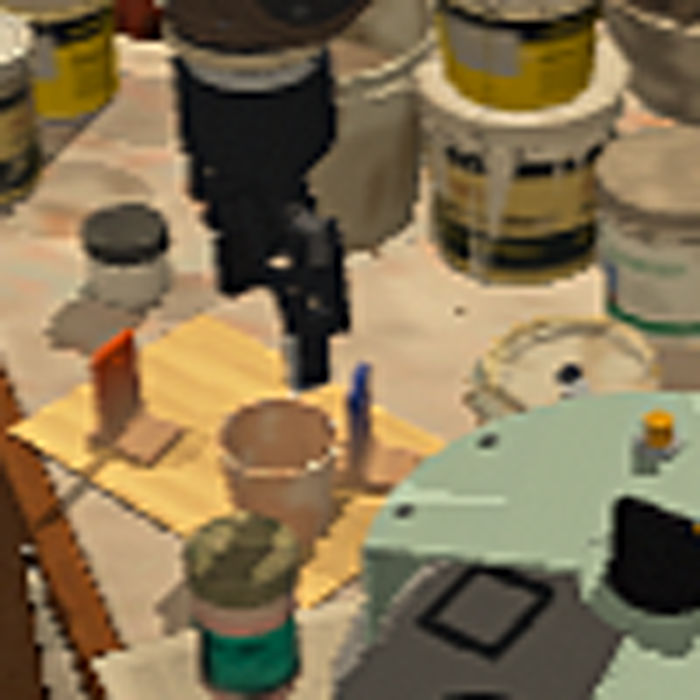

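Call:
carry_out --rows '[[1,[0.7,-0.8,30],0],[1,[0.7,-0.8,55],0],[1,[0.7,-0.8,55],0],[1,[0.7,-0.8,55],0]]'

```text
time_s: 20.45
position: [0.4461, 0.1681, 0.0565]
orientation: [0.676, 0.737, 0.0, -0.0]
wrist_force: [0.6, 1.1, 0.6]
gripper_width: 0.0856
```

```bash
python3 mv.py .4465 .168 .022 95; python3 - <<'E'
from tl import *
im=get_image("side"); crop("side",im,180,130,280,230,7,"s17.png")
E
```

```text
roll opt -0.1 q6 end -74.4
shift [-0.1, 0.4, 34.5] pos [0.4461, 0.1681, 0.0565] psi 94.9 t 20.45 F [0.6, 1.1, 0.6] w 0.0856 dist 35 tilt [0.0, -0.0, -1.0]
```

View pics/s17.png

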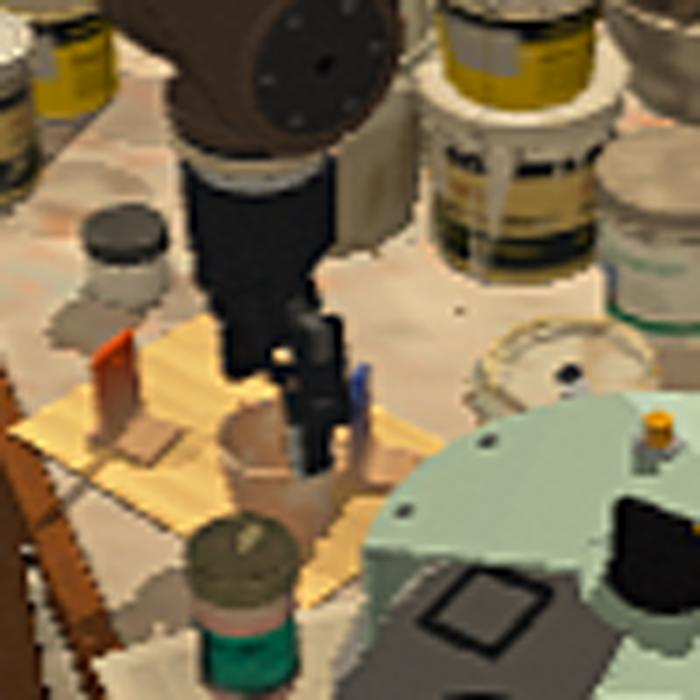

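Finger stands just outside the near rim, clear. Go on down and close.

Call:
carry_out --rows '[[1,[0,0,15],0],[1,[0,0,34],0],[1,[0,0,34],0],[1,[0,0,34],0],[0.5,[0,0,34],0],[0.5,[0,0,34],0],[0.5,[0,0,34],0],[0.5,[0,0,34],0]]' --squeeze 30

```text
time_s: 21.3
position: [0.4465, 0.1684, 0.0233]
orientation: [0.676, 0.737, 0.001, 0.001]
wrist_force: [-1.3, 0.6, 11.5]
gripper_width: 0.065
```

```bash
python3 mv.py .4465 .168 .022 95; python3 - <<'E'
from tl import *
im=get_image("side"); crop("side",im,180,130,280,230,7,"s17.png")
im=get_image("top"); crop("top",im,135,150,265,262,6,"t17.png")
E
```

```text
roll opt -0.0 q6 end -74.4
shift [-0.4, -0.1, 1.3] pos [0.4465, 0.1684, 0.0233] psi 95.0 t 21.3 F [-1.3, 0.6, 11.5] w 0.065 dist 1 tilt [0.0, 0.002, -1.0]
```

View pics/s17.png

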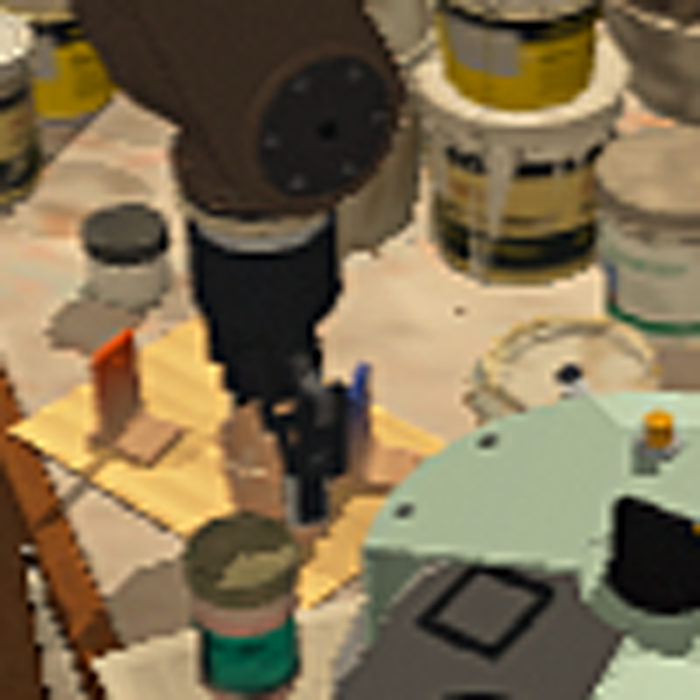

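View pics/t17.png

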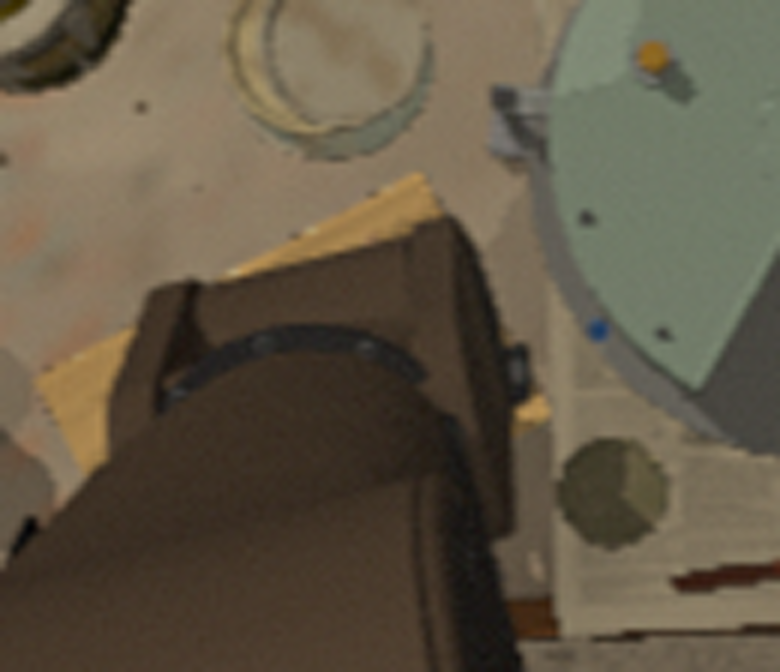

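Call:
carry_out --rows '[[0.5,[0,0,-10],0],[0.5,[0,0,-30],0],[0.5,[0,0,-70],0],[0.5,[0,0,-120],0],[0.5,[0,0,-120],0],[0.5,[0,0,-120],0]]'

```text
time_s: 22.0
position: [0.446, 0.1682, 0.1434]
orientation: [0.676, 0.737, 0.001, 0.001]
wrist_force: [-0.9, 0.9, -1.9]
gripper_width: 0.0649
```

```bash
python3 mv.py .466 -.0585 .14 95; python3 - <<'E'
from tl import *
s=read_state(); p=s["position"]
im=get_image("side"); ov("side",im,[(beakwire(p[0],p[1],p[2]-.019),(0,255,255))],(180,110,280,210),7,"s18.png")
cv2.imwrite("pics/side18.png",im[:,:,::-1]); im=get_image("top"); cv2.imwrite("pics/top18.png",im[:,:,::-1])
crop("top",im,220,118,335,232,6,"t18.png")
E
```

```text
roll opt -0.0 q6 end -102.2
shift [-227.6, 0.2, 3.3] pos [0.446, 0.1682, 0.1434] psi 95.0 t 22.0 F [-0.9, 0.9, -1.9] w 0.0649 dist 228 tilt [0.0, 0.003, -1.0]
```

View pics/s18.png

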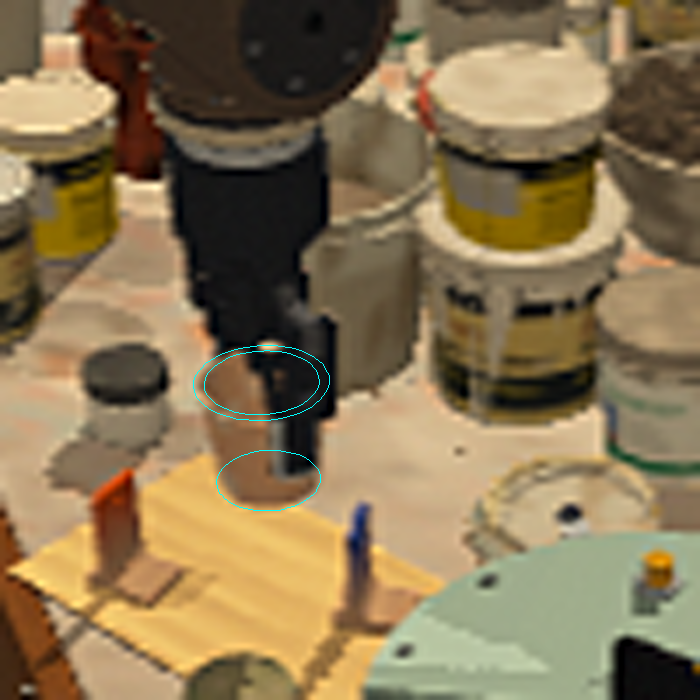

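View pics/t18.png

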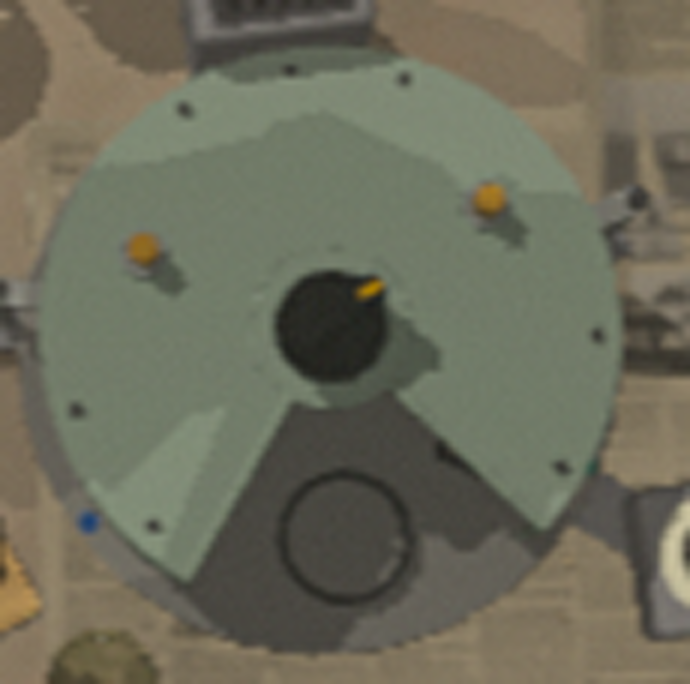

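Call:
carry_out --rows '[[0.5,[-227,0,0],0],[0.5,[-227,0,0],0],[0.5,[-227,0,0],0],[0.5,[-227,0,0],0],[0.5,[-227,0,0],0],[0.5,[-227,0,0],0],[0.5,[-227,0,0],0],[0.5,[-227,0,0],0],[0.5,[-227,0,0],0]]'

```text
time_s: 23.0
position: [0.4654, -0.0569, 0.1416]
orientation: [0.675, 0.738, -0.0, -0.0]
wrist_force: [0.6, -0.6, -1.4]
gripper_width: 0.0646
```

```bash
python3 mv.py .466 -.0588 .07 95; python3 - <<'E'
from tl import *
im=get_image("side"); crop("side",im,220,150,310,240,8,"s19.png")
E
```

```text
roll opt 0.1 q6 end -102.2
shift [-2.0, 0.5, 71.6] pos [0.4654, -0.0569, 0.1416] psi 95.1 t 23.0 F [0.6, -0.6, -1.4] w 0.0646 dist 72 tilt [0.0, -0.001, -1.0]
```

View pics/s19.png

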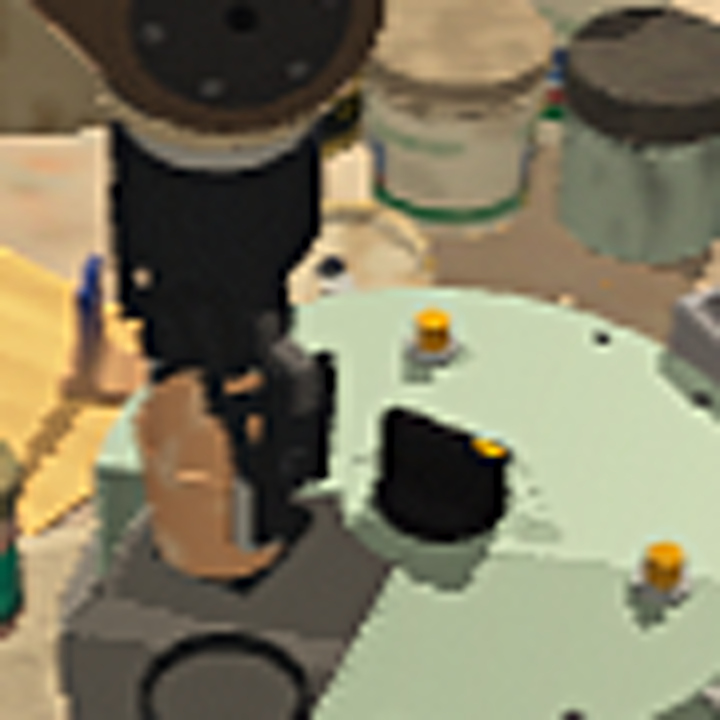

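Call:
carry_out --rows '[[0.5,[-1,0.5,30],0],[0.5,[-1,0.5,60],0],[0.5,[-1,0.5,72],0],[0.5,[-1,0.5,72],0],[0.5,[-1,0.5,72],0]]'

```text
time_s: 23.55
position: [0.4664, -0.0585, 0.0702]
orientation: [0.675, 0.738, 0.0, -0.0]
wrist_force: [0.5, -0.1, -1.1]
gripper_width: 0.0646
```

```bash
python3 mv.py .466 -.0588 .052 95; python3 - <<'E'
from tl import *
s=read_state();p=s["position"];im=get_image("side"); ov("side",im,[(beakwire(p[0],p[1],p[2]-.020),(0,255,255))],(220,170,310,250),8,"s20.png")
E
```

```text
roll opt 0.0 q6 end -102.2
shift [-0.3, -0.4, 18.2] pos [0.4664, -0.0585, 0.0702] psi 95.0 t 23.55 F [0.5, -0.1, -1.1] w 0.0646 dist 18 tilt [0.0, -0.0, -1.0]
```

View pics/s20.png

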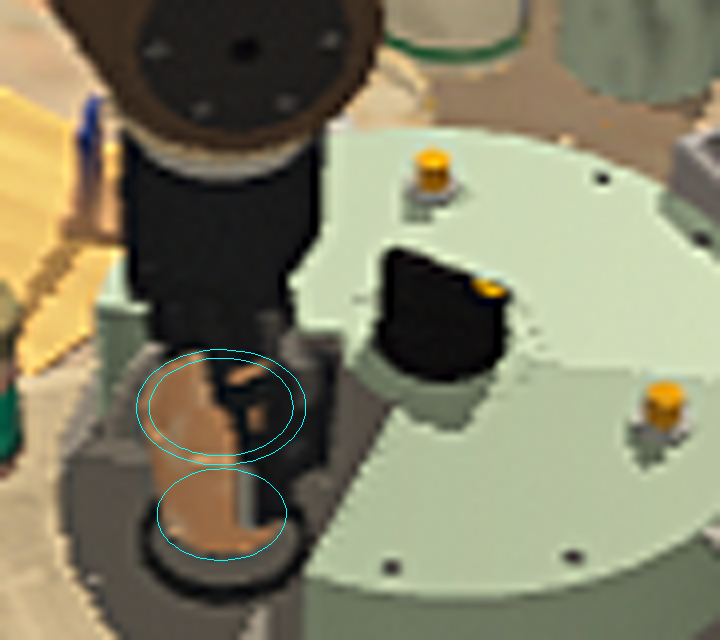

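Call:
carry_out --rows '[[0.5,[-0.3,-0.4,6],0],[0.5,[-0.3,-0.4,12],0],[0.5,[-0.3,-0.4,16],0],[0.5,[-0.3,-0.4,18],0],[0.5,[-0.3,-0.4,18],0]]'

```text
time_s: 24.1
position: [0.4659, -0.0593, 0.0524]
orientation: [0.676, 0.737, 0.0, 0.0]
wrist_force: [-3.3, -1.2, 10.3]
gripper_width: 0.0646
```

```bash
python3 mv.py .466 -.0588 .052 95; python3 - <<'E'
from tl import *
s=read_state();p=s["position"];im=get_image("side"); crop("side",im,220,170,310,250,8,"s21.png")
E
```

```text
roll opt 0.0 q6 end -102.2
shift [0.5, 0.2, 0.4] pos [0.4659, -0.0593, 0.0524] psi 95.0 t 24.1 F [-3.3, -1.2, 10.3] w 0.0646 dist 1 tilt [-0.0, 0.001, -1.0]
```

View pics/s21.png

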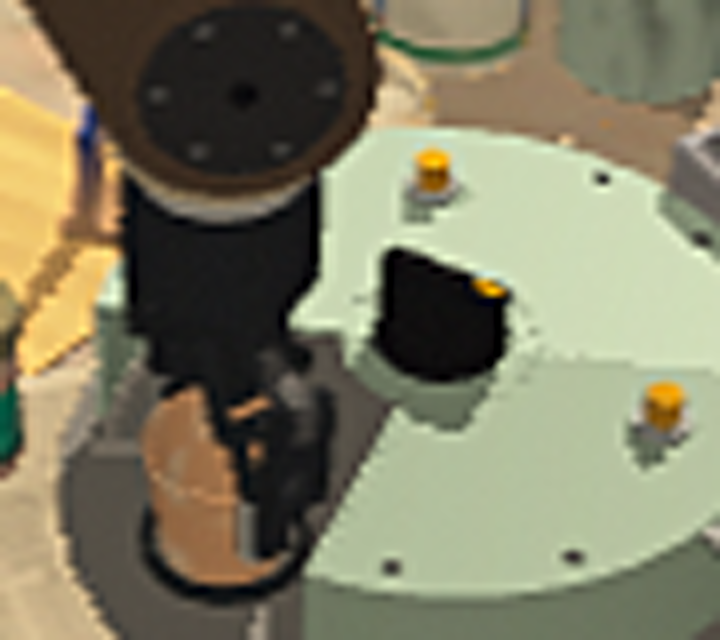

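Call:
carry_out --rows '[[0.95,[0,0,0],0],[0.95,[0,0,0],0],[0.95,[0,0,0],0],[0.95,[0,0,0],0],[0.95,[0,0,-20],0],[0.95,[0,0,-60],0],[0.95,[0,0,-110],0],[0.95,[0,0,-140],0],[0.95,[0,0,-140],0]]'

```text
time_s: 25.05
position: [0.4672, -0.0595, 0.1956]
orientation: [0.676, 0.737, 0.002, 0.003]
wrist_force: [0.6, -0.4, -0.5]
gripper_width: 0.0812
```

```bash
python3 mv.py .5637 -.0495 .119 35; python3 - <<'E'
from tl import *
im=get_image("side"); crop("side",im,220,170,310,250,8,"s22.png")
crop("side",im,175,160,265,230,8,"b22.png")
E
```

```text
roll opt 60.0 q6 end -40.0
shift [1.8, 96.5, 77.2] pos [0.4672, -0.0595, 0.1956] psi 95.0 t 25.05 F [0.6, -0.4, -0.5] w 0.0812 dist 124 tilt [-0.002, 0.007, -1.0]
```

View pics/s22.png

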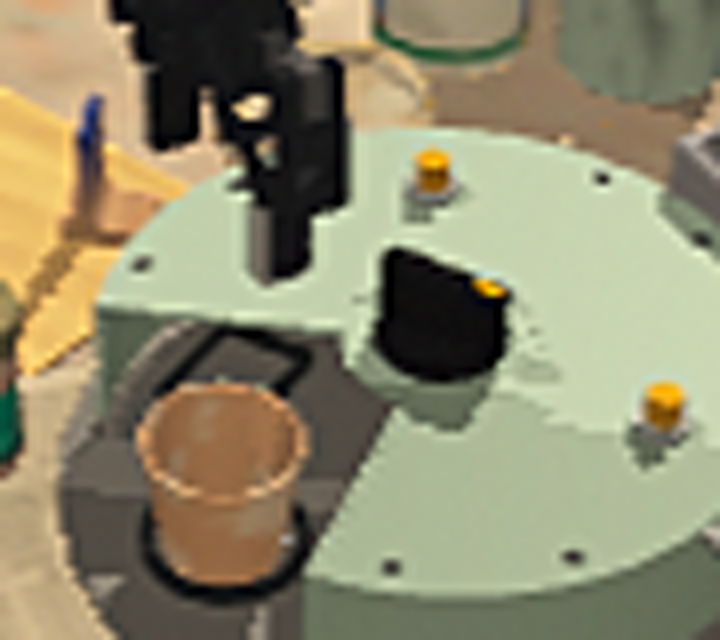

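Call:
carry_out --rows '[[0.4,[2,96,0],60],[0.4,[2,96,0],60],[0.4,[2,96,0],60],[0.4,[2,96,0],60],[0.4,[2,96,0],60],[0.4,[2,96,0],60],[0.4,[2,96,20],60],[0.4,[2,96,20],60],[0.4,[2,96,20],60],[0.4,[2,96,20],60]]'

```text
time_s: 26.1
position: [0.5614, -0.0489, 0.172]
orientation: [0.953, 0.302, -0.0, -0.0]
wrist_force: [0.3, -0.1, 0.4]
gripper_width: 0.0341
```

```bash
python3 mv.py .5637 -.0495 .119 35.1
```

```text
roll opt 0.1 q6 end -40.1
shift [1.6, 1.8, 52.9] pos [0.5614, -0.0489, 0.172] psi 35.2 t 26.1 F [0.3, -0.1, 0.4] w 0.0341 dist 53 tilt [-0.0, -0.0, -1.0]
```

Call:
carry_out --rows '[[0.4,[1.5,2,30],0],[0.4,[1.5,2,53],0],[0.4,[1.5,2,53],0],[0.0,[1.5,2,53],0],[0.0,[1.5,2,53],0],[0.0,[1.5,2,53],0],[0.0,[1.5,2,53],0]]' --squeeze 40

```text
time_s: 26.8
position: [0.564, -0.0498, 0.1202]
orientation: [0.954, 0.301, 0.001, 0.0]
wrist_force: [-2.2, -1.8, 5.9]
gripper_width: 0.0128
```

Call:
carry_out --rows '[[0.0,[0,0,0],-8],[0.0,[0,0,0],-16],[0.0,[0,0,0],-24],[0.0,[0,0,0],-32],[0.0,[0,0,0],-40],[0.0,[0,0,0],-48],[0.0,[0,0,0],-56],[0.0,[0,0,0],-60],[0.0,[0,0,0],-60],[0.0,[0,0,0],-60],[0.0,[0,0,0],-60]]'

```text
time_s: 27.9
position: [0.5639, -0.05, 0.1202]
orientation: [0.676, 0.737, 0.0, 0.001]
wrist_force: [-3.9, -3.4, 7.3]
gripper_width: 0.0135
```

```bash
python3 mv.py .5637 -.0495 .119 95; python3 - <<'E'
from tl import *
im=get_image("side"); crop("side",im,220,150,340,270,6,"s23.png")
E
```

```text
roll opt 0.0 q6 end -100.0
shift [0.6, -0.2, 1.2] pos [0.5639, -0.05, 0.1202] psi 95.0 t 27.9 F [-3.9, -3.4, 7.3] w 0.0135 dist 1 tilt [-0.001, 0.001, -1.0]
```

View pics/s23.png

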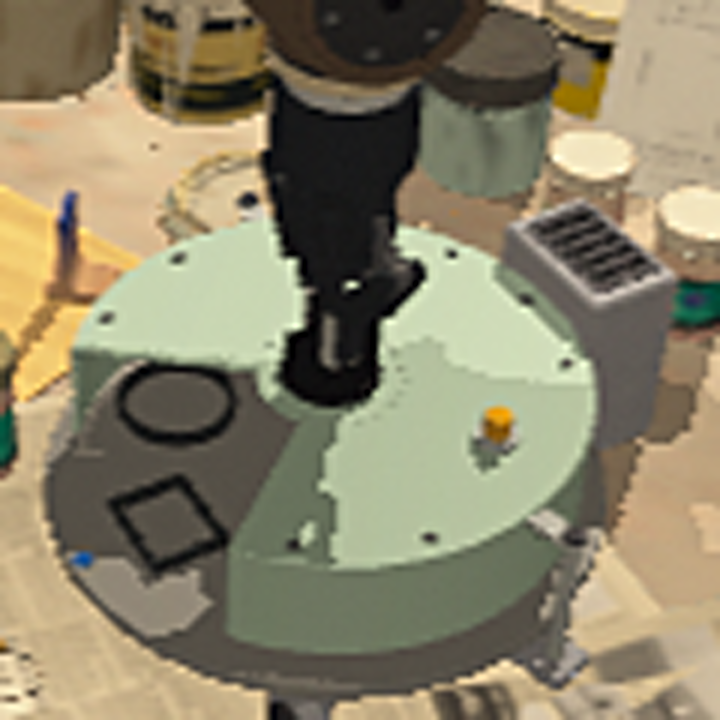

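Call:
carry_out --rows '[[0.3,[0,0,0],0],[0.4,[0,0,0],0],[0.5,[0,0,0],0],[0.5,[0,0,-40],0],[0.5,[0,0,-80],0],[0.5,[0,0,-80],0]]'

```text
time_s: 28.55
position: [0.5655, -0.0499, 0.2036]
orientation: [0.676, 0.737, 0.002, 0.003]
wrist_force: [-0.8, -0.2, -0.3]
gripper_width: 0.0427
```

```bash
python3 - <<'E'
from tl import *
for n in("top","side"):
    im=get_image(n); cv2.imwrite(f"pics/{n}24.png",im[:,:,::-1])
t=cv2.imread("pics/top24.png")[:,:,::-1].copy();s=cv2.imread("pics/side24.png")[:,:,::-1].copy()
it=[(tilewire(.5070,.1880,146.66),(255,255,0)),(tilewire(.3957,.2669,129.65),(255,255,0))]
ov("top",t,it,(135,170,235,262),7.5,"b7.png"); ov("side",s,it,(175,160,265,230),8,"b8.png")
E
```

```text
(no output)
```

View pics/b7.png

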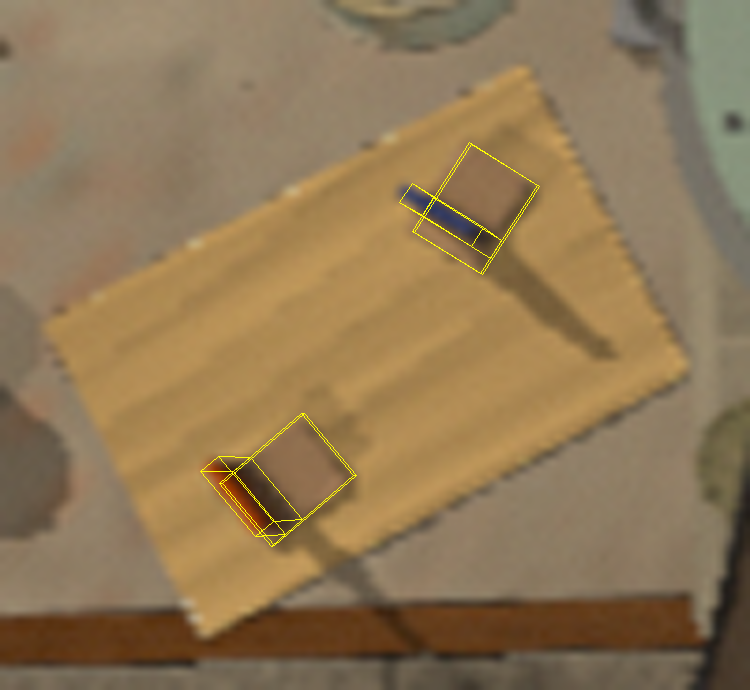

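View pics/b8.png

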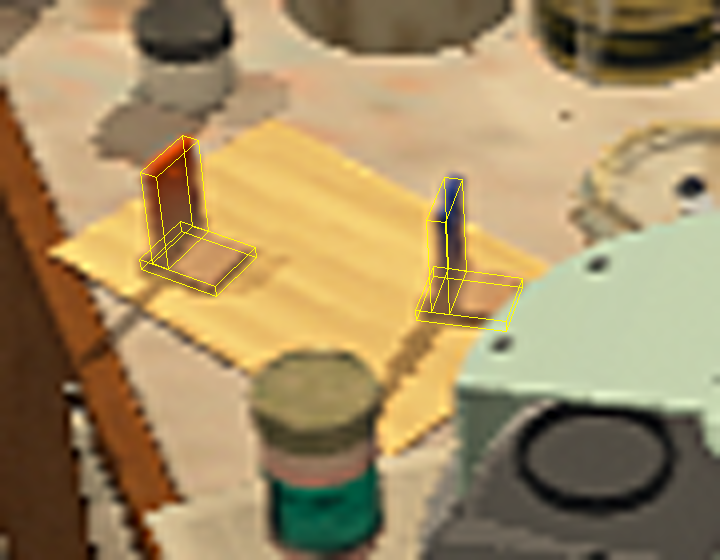

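```bash
python3 mv.py .4985 .1938 .11 56.7
```

```text
roll opt 38.3 q6 end -35.5
shift [248.2, -44.0, 89.4] pos [0.5638, -0.0496, 0.1995] psi 95.0 t 28.65 F [-0.5, 0.4, -1.0] w 0.0428 dist 267 tilt [-0.0, 0.002, -1.0]
```

Call:
carry_out --rows '[[0.52,[248,-44,0],38.3],[0.52,[248,-44,0],38.3],[0.52,[248,-44,0],38.3],[0.52,[248,-44,0],38.3],[0.52,[248,-44,40],38.3],[0.52,[248,-44,89],38.3],[0.52,[248,-44,89],38.3],[0.52,[248,-44,89],38.3],[0.52,[248,-44,89],38.3],[0.52,[248,-44,89],38.3]]'

```text
time_s: 29.65
position: [0.4989, 0.1931, 0.1107]
orientation: [0.88, 0.474, 0.001, 0.0]
wrist_force: [0.3, 0.7, 0.6]
gripper_width: 0.0444
```

```bash
python3 mv.py .4985 .1938 .03 56.7; python3 - <<'E'
from tl import *
im=get_image("side"); p=read_state()["position"]
ov("side",im,[([[p,[p[0],p[1],.064],[p[0],p[1],.0]]],(255,0,0)),(tilewire(.5070,.1880,146.66),(255,255,0))],(190,140,260,210),9,"s25.png")
E
```

```text
roll opt -0.0 q6 end -35.5
shift [0.3, -0.7, 80.7] pos [0.4989, 0.1931, 0.1107] psi 56.7 t 29.65 F [0.3, 0.7, 0.6] w 0.0444 dist 81 tilt [0.001, 0.001, -1.0]
```

View pics/s25.png

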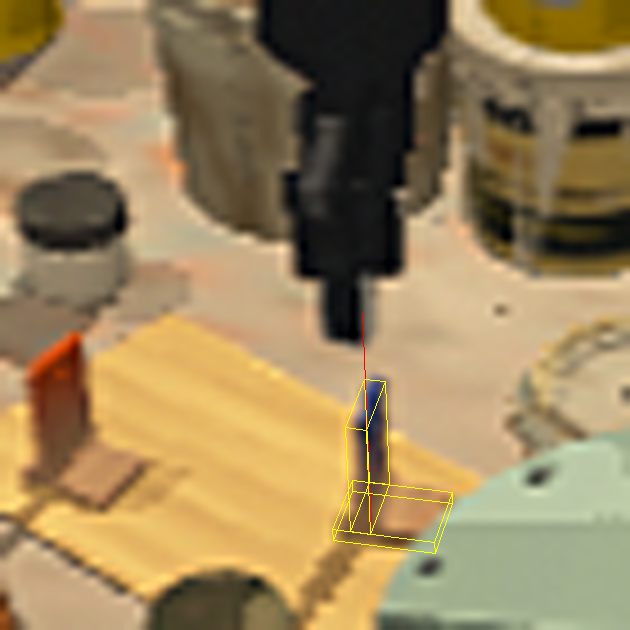

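Call:
carry_out --rows '[[0.52,[0.5,1,40],0],[0.52,[0.5,1,80],0],[0.52,[0.5,1,80],0],[0.52,[0.5,1,80],0],[0.3,[0.5,1,80],0],[0.3,[0.5,1,80],0],[0.3,[0.5,1,80],0],[0.3,[0.5,1,80],0],[0.3,[0.5,1,80],0]]' --squeeze 20

```text
time_s: 30.6
position: [0.5003, 0.1936, 0.032]
orientation: [0.88, 0.475, 0.002, 0.0]
wrist_force: [-1.0, -1.5, 10.0]
gripper_width: 0.0332
```

```bash
python3 mv.py .4985 .1938 .03 56.7; python3 - <<'E'
from tl import *
im=get_image("side"); crop("side",im,190,140,260,210,9,"s26.png")
E
```

```text
roll opt -0.0 q6 end -35.5
shift [-0.9, -1.6, 2.0] pos [0.5003, 0.1936, 0.032] psi 56.7 t 30.6 F [-1.0, -1.5, 10.0] w 0.0332 dist 3 tilt [0.003, 0.002, -1.0]
```

View pics/s26.png

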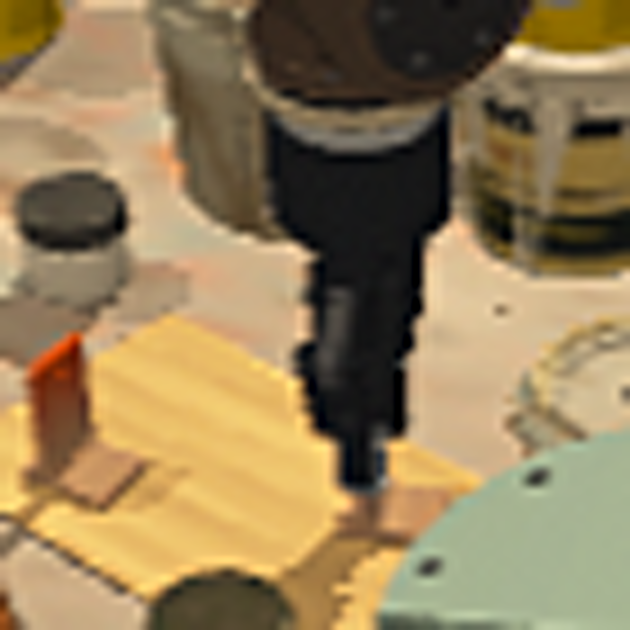

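Call:
carry_out --rows '[[0.58,[0,0,0],0],[0.58,[0,0,0],0],[0.58,[0,0,0],45],[0.58,[0,0,0],45],[0.58,[0,0,0],45],[0.58,[0,0,0],45],[0.58,[0,0,0],45],[0.58,[0,0,0],45]]'

```text
time_s: 31.45
position: [0.4994, 0.1935, 0.0302]
orientation: [0.995, 0.099, 0.0, -0.0]
wrist_force: [0.7, 1.0, 0.2]
gripper_width: 0.0496
```

Call:
carry_out --rows '[[0.58,[0,0,0],45],[0.58,[0,0,0],45],[0.58,[0,0,0],45],[0.58,[0,0,0],45],[0.58,[0,0,0],45],[0.58,[0,0,0],45],[0.58,[0,0,0],45],[0.0,[0,0,0],45],[0.0,[0,0,0],45],[0.0,[0,0,0],45],[0.0,[0,0,0],45],[0.0,[0,0,0],45]]' --squeeze 30

```text
time_s: 32.65
position: [0.4994, 0.1934, 0.0301]
orientation: [0.958, -0.286, 0.0, -0.0]
wrist_force: [-0.5, -0.8, 1.9]
gripper_width: 0.0063
```

```bash
python3 mv.py .5003 .1936 .03 -33; python3 - <<'E'
from tl import *
im=get_image("side"); crop("side",im,190,140,260,210,9,"s27.png")
E
```

```text
roll opt -0.3 q6 end 54.2
shift [0.6, -0.6, 0.1] pos [0.4994, 0.1934, 0.0301] psi -33.3 t 32.65 F [-0.5, -0.8, 1.9] w 0.0063 dist 1 tilt [0.0, -0.0, -1.0]
```

View pics/s27.png

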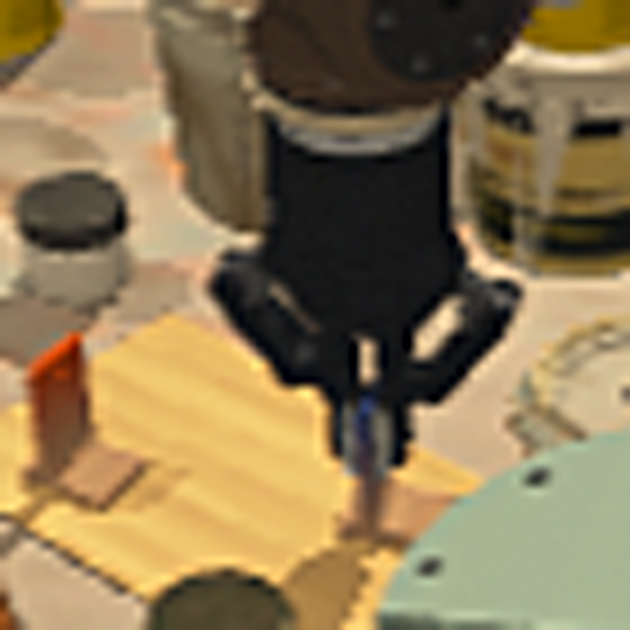

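Call:
carry_out --rows '[[0.0,[0,0,-15],0],[0.0,[0,0,-40],0],[0.0,[0,0,-80],0],[0.0,[0,0,-120],0],[0.0,[0,0,-130],0],[0.0,[0,0,-130],0],[0.0,[0,0,-130],0]]'

```text
time_s: 33.4
position: [0.4988, 0.1933, 0.1589]
orientation: [0.958, -0.287, -0.001, 0.0]
wrist_force: [-0.1, -0.0, -0.8]
gripper_width: 0.006
```

```bash
python3 mv.py .4648 -.0495 .14 -84.6; python3 - <<'E'
from tl import *
s=read_state(); p=s["position"]; m,ps=yaw(s); ey=-m[:2,0]; c=p[:2]-.010*ey
im=get_image("side")
ov("side",im,[(tilewire(*c,np.degrees(np.arctan2(ey[1],ey[0])),p[2]-.027),(255,255,0))],(190,110,260,180),9,"s28.png")
im=get_image("top");crop("top",im,220,118,335,232,6,"t28.png")
o=np.array([.5665,-.0505]);i=im.astype(int)
m=(i[...,2]-i[...,0]>40)&(i[...,2]-i[...,1]>30);v,u=np.nonzero(m);P=back("top",np.c_[u,v],.032)[:,:2]-o;k=(np.hypot(*P.T)>.14)&(np.hypot(*P.T)<.16);c=P[k].mean(0);print(k.sum(),np.hypot(*c),np.degrees(np.arctan2(c[1],c[0]))%360)
E
```

```text
roll opt 51.3 q6 end 78.5
shift [104.9, 221.6, 19.0] pos [0.4988, 0.1933, 0.1589] psi -33.3 t 33.4 F [-0.1, -0.0, -0.8] w 0.006 dist 246 tilt [-0.001, 0.001, -1.0]
2 0.15027019651876347 184.93990311680741
```

View pics/s28.png

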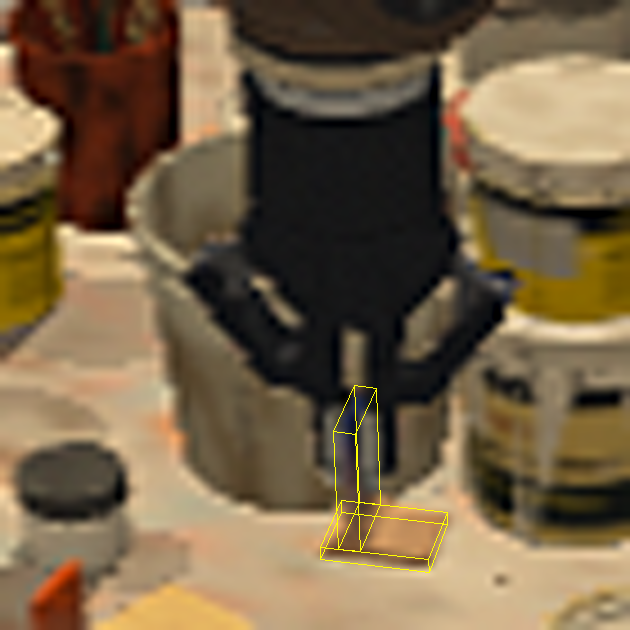

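View pics/t28.png

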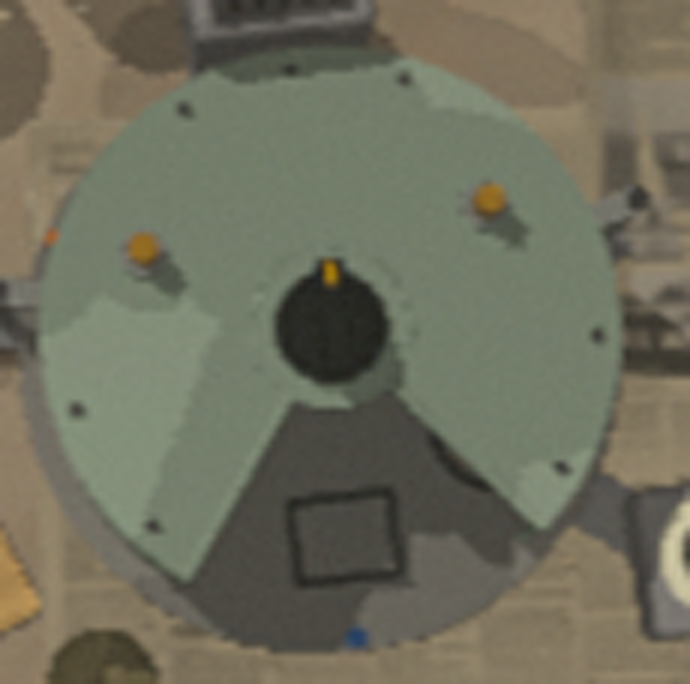

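Call:
carry_out --rows '[[0.0,[105,222,0],51.3],[0.0,[105,222,0],51.3],[0.0,[105,222,0],51.3],[0.0,[105,222,0],51.3],[0.0,[105,222,0],51.3],[0.0,[105,222,19],51.3],[0.0,[105,222,19],51.3],[0.0,[105,222,50],51.3],[0.0,[105,222,80],51.3],[0.0,[105,222,84],51.3],[0.0,[105,222,84],51.3],[0.0,[105,222,84],51.3]]'

```text
time_s: 34.7
position: [0.4657, -0.0494, 0.0768]
orientation: [0.74, -0.672, 0.0, -0.0]
wrist_force: [-0.2, 0.3, -0.3]
gripper_width: 0.006
```

```bash
python3 mv.py .4648 -.0495 .0588 -84.5; python3 - <<'E'
from tl import *
s=read_state(); p=s["position"]; m,ps=yaw(s); ey=-m[:2,0]; c=p[:2]-.010*ey
im=get_image("side")
ov("side",im,[(tilewire(*c,np.degrees(np.arctan2(ey[1],ey[0])),p[2]-.027),(255,255,0))],(220,180,290,250),9,"s29.png")
E
```

```text
roll opt 0.0 q6 end 78.4
shift [0.1, 0.9, 18.0] pos [0.4657, -0.0494, 0.0768] psi -84.5 t 34.7 F [-0.2, 0.3, -0.3] w 0.006 dist 18 tilt [0.0, -0.001, -1.0]
```

View pics/s29.png

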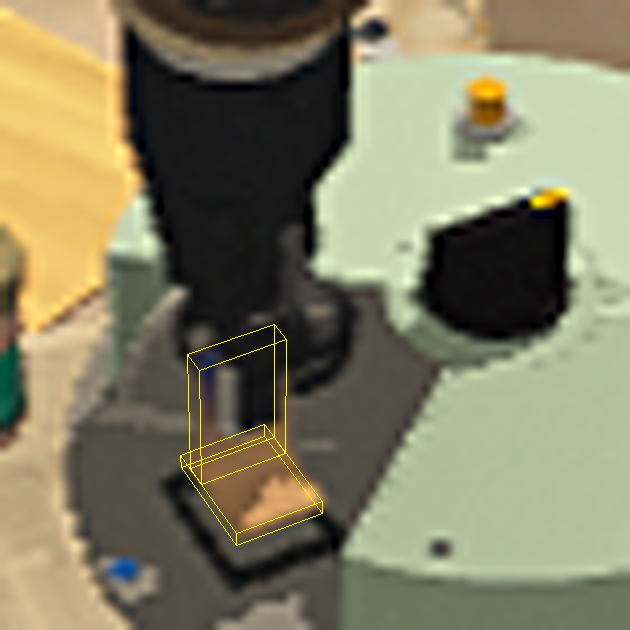

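Call:
carry_out --rows '[[0.0,[0,0.9,5],0],[0.0,[0,0.9,10],0],[0.0,[0,0.9,14],0],[0.0,[0,0.9,17.5],0],[0.0,[0,0.9,17.5],0],[0.0,[0,0.9,17.5],0]]'

```text
time_s: 35.35
position: [0.4645, -0.0499, 0.0586]
orientation: [0.74, -0.673, 0.0, -0.0]
wrist_force: [-0.8, -0.8, 6.7]
gripper_width: 0.0061
```

```bash
python3 mv.py .4648 -.0495 .059 -84.5; python3 - <<'E'
from tl import *
im=get_image("side"); crop("side",im,220,180,290,250,9,"s30.png")
E
```

```text
roll opt -0.1 q6 end 78.4
shift [-0.4, -0.3, -0.4] pos [0.4645, -0.0499, 0.0586] psi -84.6 t 35.35 F [-0.8, -0.8, 6.7] w 0.0061 dist 1 tilt [0.0, -0.001, -1.0]
```

View pics/s30.png

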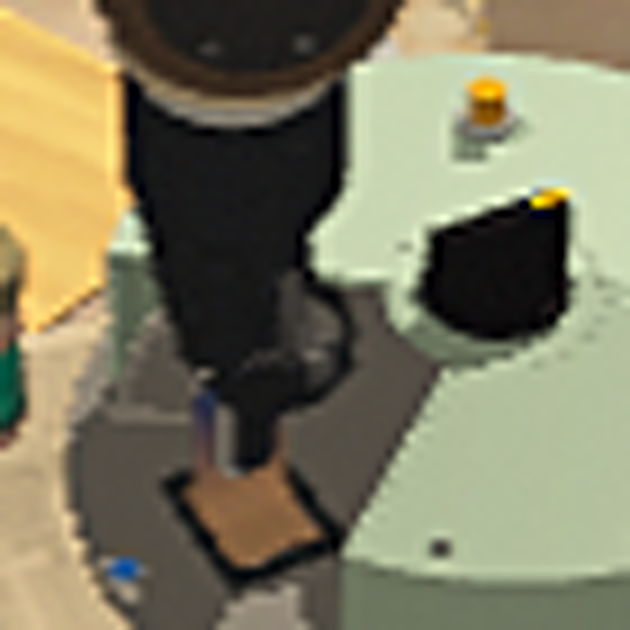

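Call:
carry_out --rows '[[0.3,[0,0,0],0],[0.3,[0,0,0],0],[0.3,[0,0,0],0],[0.3,[0,0,-20],0],[0.3,[0,0,-60],0],[0.3,[0,0,-110],0],[0.3,[0,0,-130],0],[0.3,[0,0,-130],0]]'

```text
time_s: 36.2
position: [0.4653, -0.05, 0.191]
orientation: [0.74, -0.673, 0.002, -0.001]
wrist_force: [0.6, -0.4, 0.1]
gripper_width: 0.0257
```

```bash
python3 mv.py .5637 -.0497 .16 -84.8; python3 - <<'E'
from tl import *
im=get_image("side"); crop("side",im,220,180,290,250,9,"s31.png")
E
```

```text
roll opt 0.2 q6 end 79.8
shift [8.9, -97.9, 31.6] pos [0.4653, -0.05, 0.191] psi -84.6 t 36.2 F [0.6, -0.4, 0.1] w 0.0257 dist 103 tilt [0.002, -0.005, -1.0]
```

View pics/s31.png

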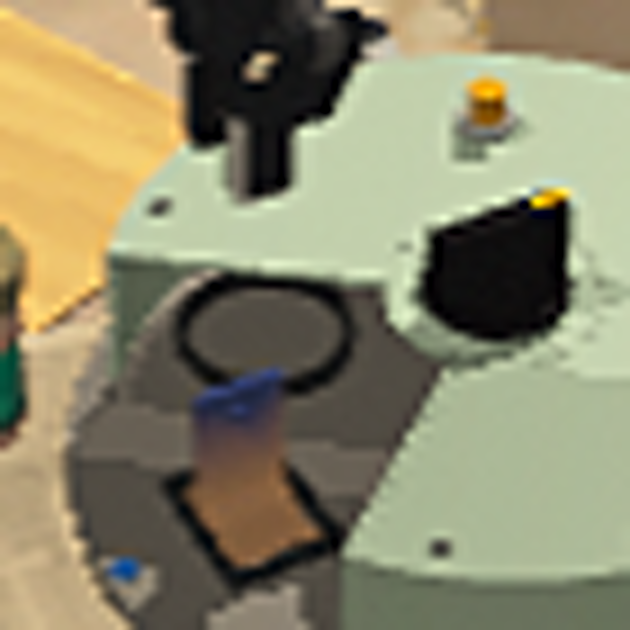

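Call:
carry_out --rows '[[0.4,[9,-98,0],0],[0.4,[9,-98,0],0],[0.4,[9,-98,20],0],[0.4,[9,-98,30],0],[0.4,[9,-98,30],0],[0.4,[9,-98,30],0]]'

```text
time_s: 36.85
position: [0.5619, -0.0496, 0.158]
orientation: [0.74, -0.673, -0.001, 0.0]
wrist_force: [-0.1, -0.9, 0.2]
gripper_width: 0.0344
```

```bash
python3 mv.py .5637 -.0497 .119 -84.8
```

```text
roll opt 0.2 q6 end 79.8
shift [0.3, -1.8, 39.0] pos [0.5619, -0.0496, 0.158] psi -84.6 t 36.85 F [-0.1, -0.9, 0.2] w 0.0344 dist 39 tilt [-0.001, 0.002, -1.0]
```

Call:
carry_out --rows '[[0.4,[0.3,-1.5,25],0],[0.4,[0.3,-1.5,39],0],[0.4,[0.3,-1.5,39],0],[0.0,[0.3,-1.5,39],0],[0.0,[0.3,-1.5,39],0],[0.0,[0.3,-1.5,39],0],[0.0,[0.3,-1.5,39],0]]' --squeeze 40

```text
time_s: 37.55
position: [0.5645, -0.05, 0.1207]
orientation: [0.74, -0.673, 0.001, -0.0]
wrist_force: [-3.9, -2.2, 7.4]
gripper_width: 0.0131
```

Call:
carry_out --rows '[[0.0,[0,0,0],-8],[0.0,[0,0,0],-16],[0.0,[0,0,0],-24],[0.0,[0,0,0],-32],[0.0,[0,0,0],-40],[0.0,[0,0,0],-48],[0.0,[0,0,0],-56],[0.0,[0,0,0],-60],[0.0,[0,0,0],-60],[0.0,[0,0,0],-60]]'

```text
time_s: 38.55
position: [0.5643, -0.0498, 0.1207]
orientation: [0.977, -0.213, 0.001, -0.0]
wrist_force: [-3.1, 0.1, 7.6]
gripper_width: 0.0131
```

Call:
carry_out --rows '[[0.0,[0,0,0],-8],[0.0,[0,0,0],-16],[0.0,[0,0,0],-24],[0.0,[0,0,0],-32],[0.0,[0,0,0],-40],[0.0,[0,0,0],-48],[0.0,[0,0,0],-56],[0.0,[0,0,0],-60],[0.0,[0,0,0],-60],[0.0,[0,0,0],-60]]'

```text
time_s: 39.55
position: [0.564, -0.0498, 0.1207]
orientation: [0.953, 0.304, 0.0, 0.0]
wrist_force: [-4.6, -1.4, 8.4]
gripper_width: 0.0128
```

```bash
python3 mv.py .5637 -.0497 .119 35; python3 - <<'E'
from tl import *
im=get_image("side"); crop("side",im,220,150,340,270,6,"s32.png")
E
```

```text
roll opt 0.4 q6 end -40.0
shift [-0.2, -0.2, 1.7] pos [0.564, -0.0498, 0.1207] psi 35.4 t 39.55 F [-4.6, -1.4, 8.4] w 0.0128 dist 2 tilt [0.0, 0.0, -1.0]
```

View pics/s32.png

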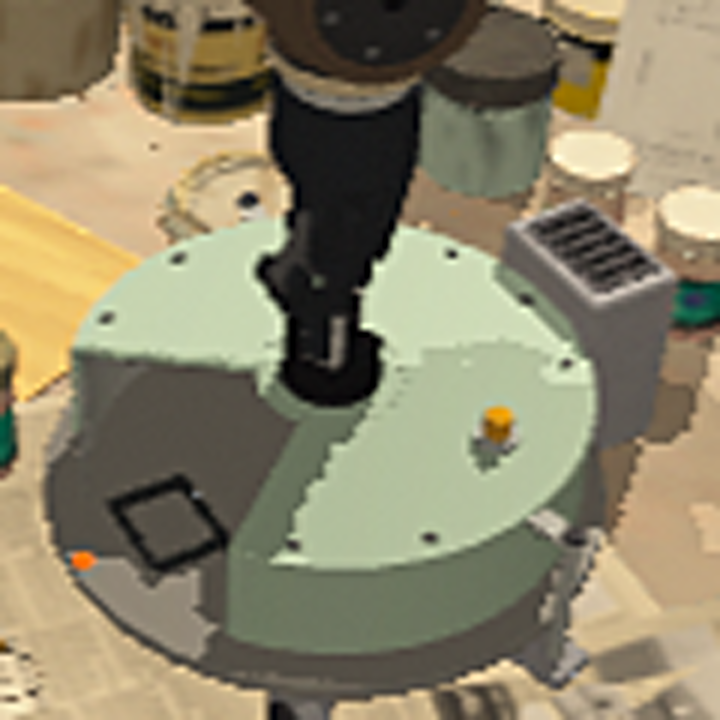

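Call:
carry_out --rows '[[0.3,[0,0,0],0],[0.4,[0,0,0],0],[0.5,[0,0,0],0],[0.5,[0,0,-40],0],[0.5,[0,0,-80],0],[0.5,[0,0,-80],0]]'

```text
time_s: 40.2
position: [0.5661, -0.05, 0.2041]
orientation: [0.953, 0.304, 0.003, 0.002]
wrist_force: [0.3, 0.0, 0.5]
gripper_width: 0.0428
```

```bash
python3 - <<'E'
from tl import *
for n in("top","side"):
    im=get_image(n); cv2.imwrite(f"pics/{n}33.png",im[:,:,::-1])
t=cv2.imread("pics/top33.png")[:,:,::-1].copy();s=cv2.imread("pics/side33.png")[:,:,::-1].copy()
it=[(tilewire(.3957,.2669,129.65),(255,255,0))]
ov("top",t,it,(150,210,210,262),12,"b9.png"); ov("side",s,it,(175,160,225,210),12,"b10.png")
E
python3 mv.py .3893 .2746 .11 39.7
```

```text
roll opt -4.3 q6 end -4.5
shift [45.0, -365.9, 89.6] pos [0.5644, -0.0497, 0.2] psi 35.4 t 40.3 F [0.4, 0.0, -0.8] w 0.0424 dist 379 tilt [0.001, 0.001, -1.0]
```

View pics/b9.png

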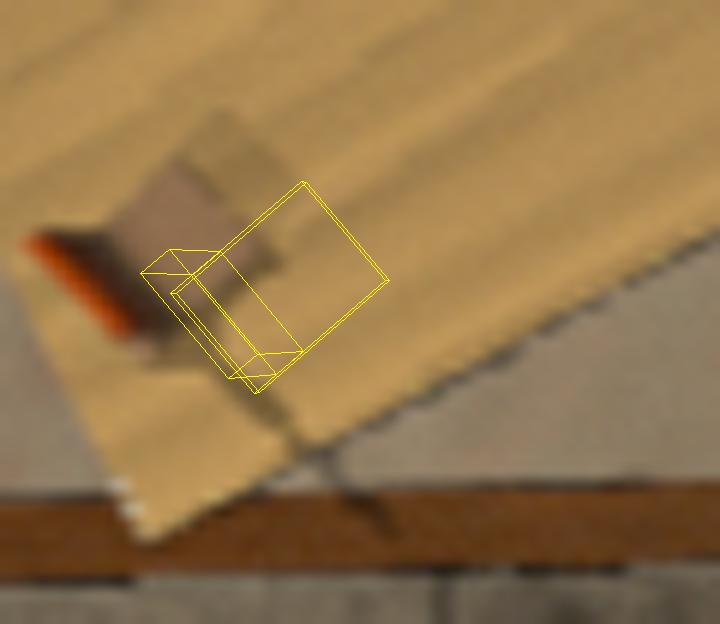

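View pics/b10.png

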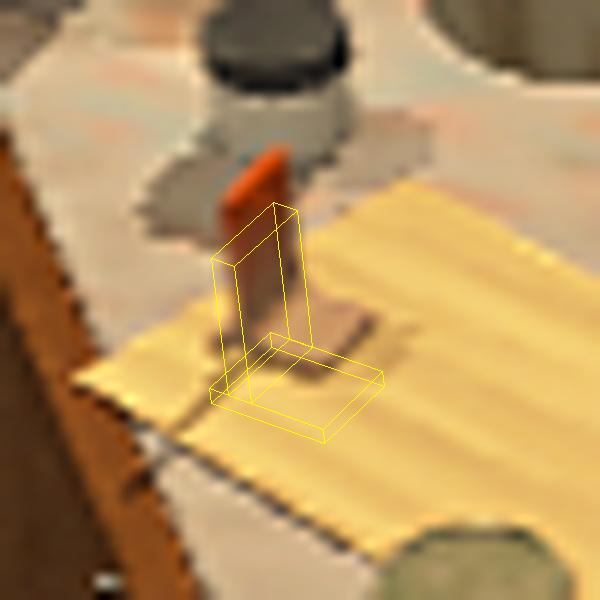

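```bash
python3 - <<'E'
from tl import *
t=cv2.imread("pics/top33.png")[:,:,::-1].copy();s=cv2.imread("pics/side33.png")[:,:,::-1].copy()
P=back("top",np.array([(30,240),(128,330)])/12+[149.5,209.5],.064)[:,:2]
d=P[1]-P[0];L=np.hypot(*d);d/=L;ey=np.array([-d[1],d[0]]); ey=ey if ey[1]>0 else -ey
m=P.mean(0);psi=np.degrees(np.arctan2(ey[1],ey[0]));c=m-.01*ey;print(P,c,psi,L,"upright",m)
it=[(tilewire(*c,psi),(255,255,0))]
ov("top",t,it,(145,205,205,257),12,"b9.png"); ov("side",s,it,(175,150,225,200),12,"b10.png")
E
```

```text
[[0.40839903 0.3161002 ]
 [0.38575045 0.29185292]] [0.40438262 0.29715051] 136.95248426924653 0.03317964491680751 upright [0.39707474 0.30397656]
```

View pics/b9.png

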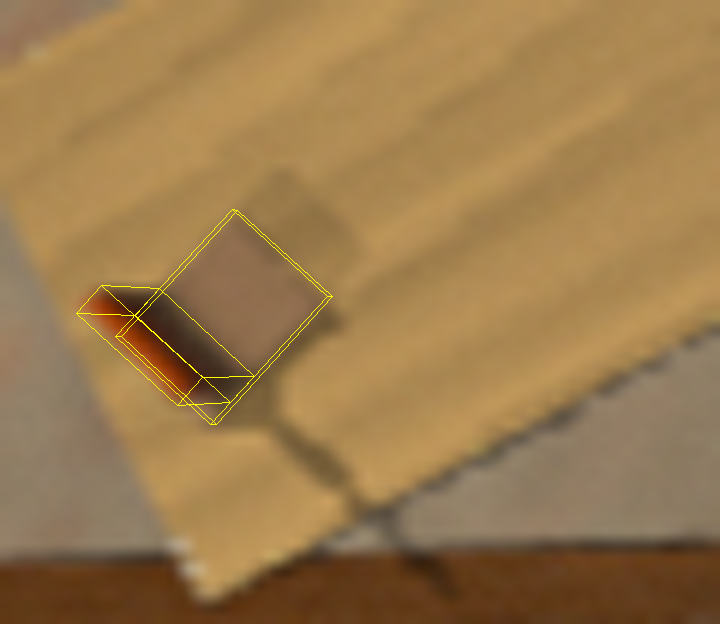

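View pics/b10.png

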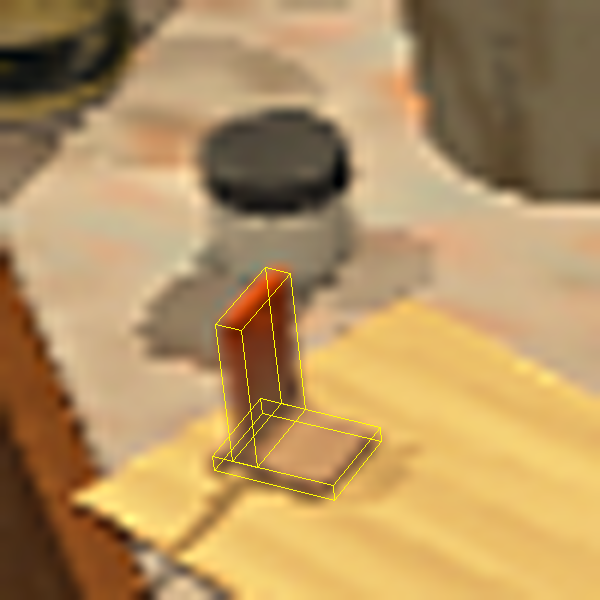

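```bash
python3 mv.py .3977 .3037 .11 47
```

```text
roll opt -11.6 q6 end -9.6
shift [68.7, -384.7, 89.6] pos [0.5644, -0.0497, 0.2] psi 35.4 t 40.3 F [0.4, 0.0, -0.8] w 0.0424 dist 401 tilt [0.001, 0.001, -1.0]
```

Call:
carry_out --rows '[[0.52,[69,-385,0],-11.6],[0.52,[69,-385,0],-11.6],[0.52,[69,-385,0],-11.6],[0.52,[69,-385,0],-11.6],[0.52,[69,-385,0],-11.6],[0.52,[69,-385,0],-11.6],[0.52,[69,-385,40],-11.6],[0.52,[69,-385,89],-11.6],[0.52,[69,-385,89],-11.6],[0.52,[69,-385,89],-11.6],[0.52,[69,-385,89],-11.6]]'

```text
time_s: 41.4
position: [0.3972, 0.3039, 0.1098]
orientation: [0.917, 0.399, -0.001, 0.0]
wrist_force: [0.8, -0.2, 0.3]
gripper_width: 0.0446
```

```bash
python3 mv.py .3977 .3037 .03 47; python3 - <<'E'
from tl import *
im=get_image("side"); p=read_state()["position"]
ov("side",im,[([[p,[p[0],p[1],.064],[p[0],p[1],.0]]],(255,0,0)),(tilewire(.4044,.29715,137),(255,255,0))],(170,135,240,205),9,"s35.png")
E
```

```text
roll opt 0.0 q6 end -9.6
shift [0.4, 0.6, 79.8] pos [0.3972, 0.3039, 0.1098] psi 47.0 t 41.4 F [0.8, -0.2, 0.3] w 0.0446 dist 80 tilt [-0.002, -0.001, -1.0]
```

View pics/s35.png

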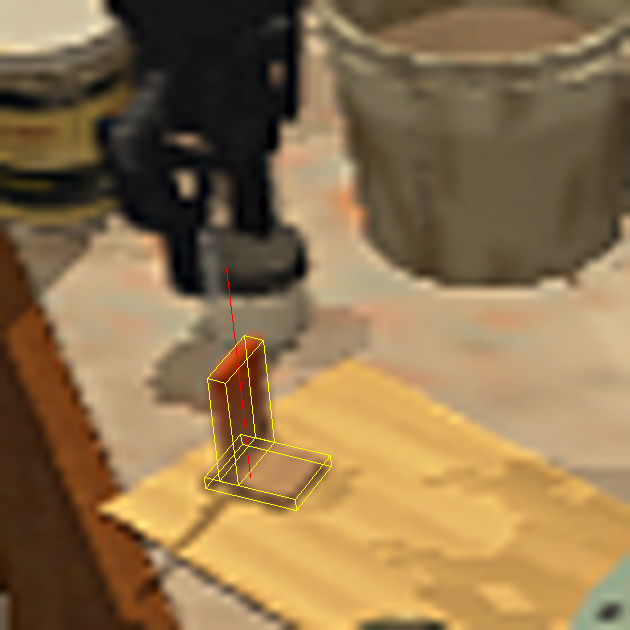

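Call:
carry_out --rows '[[0.52,[0.4,1,40],0],[0.52,[0.4,1,79],0],[0.52,[0.4,1,79],0],[0.52,[0.4,1,79],0],[0.3,[0.4,1,79],0],[0.3,[0.4,1,79],0],[0.3,[0.4,1,79],0],[0.3,[0.4,1,79],0],[0.3,[0.4,1,79],0]]' --squeeze 20

```text
time_s: 42.35
position: [0.3994, 0.304, 0.0334]
orientation: [0.917, 0.399, 0.002, -0.0]
wrist_force: [1.1, -3.3, 9.9]
gripper_width: 0.0332
```

```bash
python3 mv.py .3977 .3037 .03 47
```

```text
roll opt 0.0 q6 end -9.6
shift [-1.4, -1.1, 3.4] pos [0.3994, 0.304, 0.0334] psi 47.0 t 42.35 F [1.1, -3.3, 9.9] w 0.0332 dist 4 tilt [0.003, 0.001, -1.0]
```

Call:
carry_out --rows '[[0.58,[0,0,1],0],[0.58,[0,0,1],0],[0.58,[0,0,1],45],[0.58,[0,0,1],45],[0.58,[0,0,1],45],[0.58,[0,0,1],45],[0.58,[0,0,1],45],[0.58,[0,0,1],45],[0.58,[0,0,1],45]]'

```text
time_s: 43.25
position: [0.3985, 0.3038, 0.0307]
orientation: [1.0, 0.017, 0.0, -0.0]
wrist_force: [0.0, 0.5, -0.3]
gripper_width: 0.0495
```

Call:
carry_out --rows '[[0.58,[0,0,0],45],[0.58,[0,0,0],45],[0.58,[0,0,0],45],[0.58,[0,0,0],45],[0.58,[0,0,0],45],[0.58,[0,0,0],45],[0.58,[0,0,0],45],[0.0,[0,0,0],45],[0.0,[0,0,0],45],[0.0,[0,0,0],45],[0.0,[0,0,0],45],[0.0,[0,0,0],45]]' --squeeze 30

```text
time_s: 44.45
position: [0.3985, 0.3037, 0.0304]
orientation: [0.93, -0.366, -0.0, -0.0]
wrist_force: [0.1, 0.8, 0.3]
gripper_width: 0.0058
```

```bash
python3 mv.py .3994 .3040 .03 -43; python3 - <<'E'
from tl import *
im=get_image("side"); crop("side",im,170,135,240,205,9,"s36.png")
E
```

```text
roll opt 0.0 q6 end 80.3
shift [0.5, -0.8, 0.4] pos [0.3985, 0.3037, 0.0304] psi -43.0 t 44.45 F [0.1, 0.8, 0.3] w 0.0058 dist 1 tilt [-0.0, -0.0, -1.0]
```

View pics/s36.png

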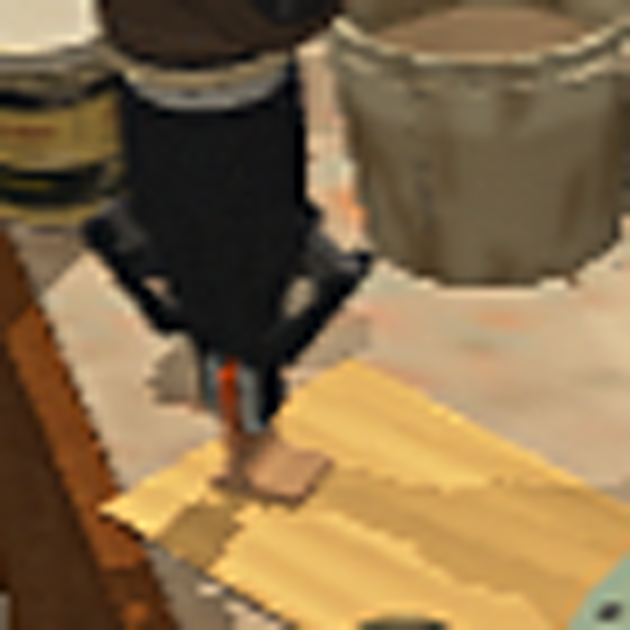

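Same picture as before (plate between the pads). x offset ≈0.8 mm as with the teal tile. Lift.

Call:
carry_out --rows '[[0.0,[0,0,-15],0],[0.0,[0,0,-40],0],[0.0,[0,0,-80],0],[0.0,[0,0,-120],0],[0.0,[0,0,-130],0],[0.0,[0,0,-130],0],[0.0,[0,0,-130],0]]'

```text
time_s: 45.2
position: [0.3981, 0.3034, 0.1595]
orientation: [0.93, -0.367, -0.0, 0.0]
wrist_force: [-0.1, 0.2, -0.5]
gripper_width: 0.006
```

```bash
python3 mv.py .4646 -.0495 .155 -84.5; python3 - <<'E'
from tl import *
s=read_state(); p=s["position"]; m,ps=yaw(s); ey=-m[:2,0]; c=p[:2]-.010*ey
im=get_image("side")
ov("side",im,[(tilewire(*c,np.degrees(np.arctan2(ey[1],ey[0])),p[2]-.027),(255,255,0))],(165,100,235,170),9,"s38.png")
im=get_image("top");crop("top",im,220,118,335,232,6,"t38.png")
E
```

```text
roll opt 41.5 q6 end 78.4
shift [289.4, 212.7, 4.6] pos [0.3981, 0.3034, 0.1595] psi -43.0 t 45.2 F [-0.1, 0.2, -0.5] w 0.006 dist 359 tilt [-0.0, 0.001, -1.0]
```

View pics/s38.png

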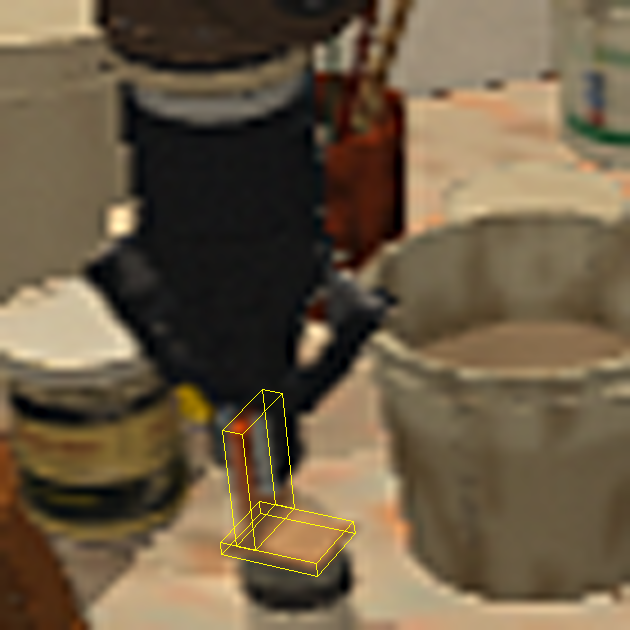

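View pics/t38.png

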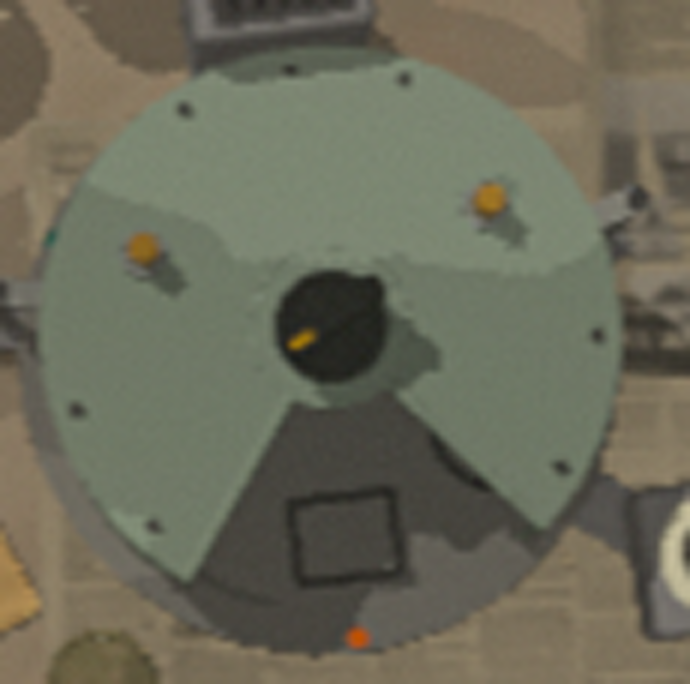

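Call:
carry_out --rows '[[0.0,[289,213,0],41.5],[0.0,[289,213,0],41.5],[0.0,[289,213,0],41.5],[0.0,[289,213,0],41.5],[0.0,[289,213,0],41.5],[0.0,[289,213,0],41.5],[0.0,[289,213,0],41.5],[0.0,[289,213,0],41.5],[0.0,[289,213,5],41.5],[0.0,[289,213,5],41.5],[0.0,[289,213,5],41.5]]'

```text
time_s: 46.4
position: [0.4641, -0.0478, 0.1548]
orientation: [0.741, -0.672, -0.001, 0.0]
wrist_force: [-0.3, -0.6, 0.4]
gripper_width: 0.0057
```

```bash
python3 mv.py .4646 -.0495 .077 -84.5
```

```text
roll opt 0.1 q6 end 78.4
shift [1.8, -0.5, 77.8] pos [0.4641, -0.0478, 0.1548] psi -84.4 t 46.4 F [-0.3, -0.6, 0.4] w 0.0057 dist 78 tilt [-0.001, 0.001, -1.0]
```

Call:
carry_out --rows '[[0.0,[0.3,0,35],0],[0.0,[0.3,0,70],0],[0.0,[0.3,0,77],0],[0.0,[0.3,0,77],0],[0.0,[0.3,0,77],0]]'

```text
time_s: 46.9
position: [0.4651, -0.0491, 0.0794]
orientation: [0.74, -0.672, 0.0, -0.0]
wrist_force: [0.0, -0.5, -0.1]
gripper_width: 0.0063
```

```bash
python3 mv.py .4646 -.0495 .0588 -84.5; python3 - <<'E'
from tl import *
s=read_state(); p=s["position"]; m,ps=yaw(s); ey=-m[:2,0]; c=p[:2]-.010*ey
im=get_image("side")
ov("side",im,[(tilewire(*c,np.degrees(np.arctan2(ey[1],ey[0])),p[2]-.027),(255,255,0))],(220,180,290,250),9,"s39.png")
E
```

```text
roll opt 0.0 q6 end 78.4
shift [0.4, 0.5, 20.6] pos [0.4651, -0.0491, 0.0794] psi -84.5 t 46.9 F [0.0, -0.5, -0.1] w 0.0063 dist 21 tilt [0.0, -0.001, -1.0]
```

View pics/s39.png

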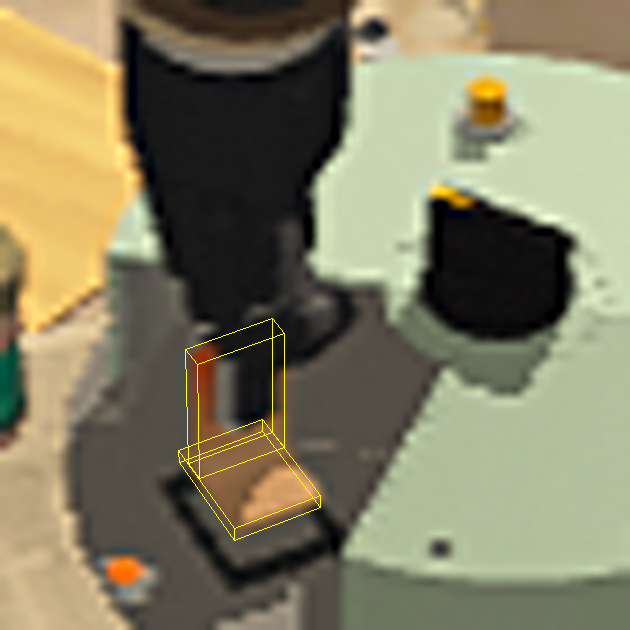

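Call:
carry_out --rows '[[0.0,[0.4,0.5,6],0],[0.0,[0.4,0.5,12],0],[0.0,[0.4,0.5,16],0],[0.0,[0.4,0.5,20],0],[0.0,[0.4,0.5,20],0],[0.0,[0.4,0.5,20],0]]'

```text
time_s: 47.55
position: [0.4643, -0.0501, 0.0587]
orientation: [0.74, -0.672, 0.0, -0.0]
wrist_force: [-1.8, -0.8, 8.1]
gripper_width: 0.0063
```

```bash
python3 mv.py .4646 -.0495 .0588 -84.5; python3 - <<'E'
from tl import *
im=get_image("side"); crop("side",im,220,180,290,250,9,"s40.png")
E
```

```text
roll opt -0.0 q6 end 78.4
shift [-0.5, -0.4, -0.1] pos [0.4643, -0.0501, 0.0587] psi -84.5 t 47.55 F [-1.8, -0.8, 8.1] w 0.0063 dist 1 tilt [0.0, -0.001, -1.0]
```

View pics/s40.png

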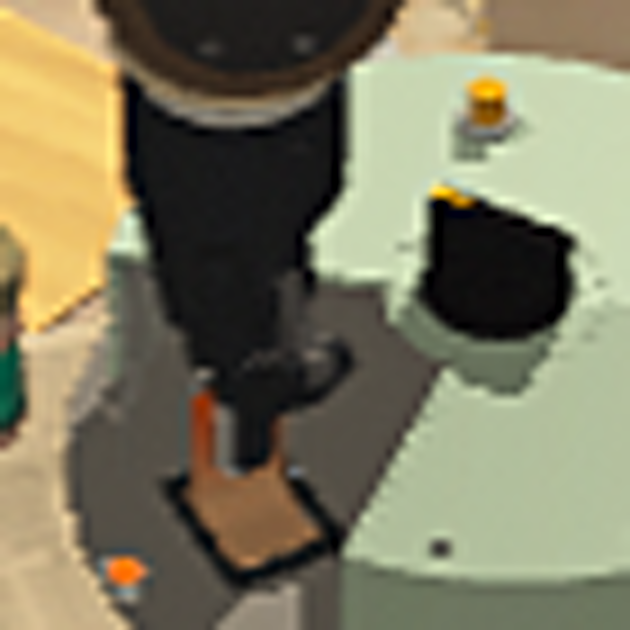

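Call:
carry_out --rows '[[0.3,[0,0,0],0],[0.3,[0,0,0],0],[0.3,[0,0,0],0],[0.3,[0,0,-20],0],[0.3,[0,0,-60],0],[0.3,[0,0,-110],0],[0.4,[0,0,-130],0],[0.4,[0,0,-130],0]]'

```text
time_s: 48.4
position: [0.4651, -0.0501, 0.191]
orientation: [0.74, -0.672, 0.002, -0.001]
wrist_force: [-0.8, 0.1, -0.5]
gripper_width: 0.0341
```

```bash
python3 mv.py .564 -.0497 .16 35.2; python3 - <<'E'
from tl import *
im=get_image("side"); crop("side",im,220,180,290,250,9,"s41.png")
E
```

```text
roll opt -119.7 q6 end -40.2
shift [9.0, -98.3, 31.5] pos [0.4651, -0.0501, 0.191] psi -84.5 t 48.4 F [-0.8, 0.1, -0.5] w 0.0341 dist 104 tilt [0.002, -0.005, -1.0]
```

View pics/s41.png

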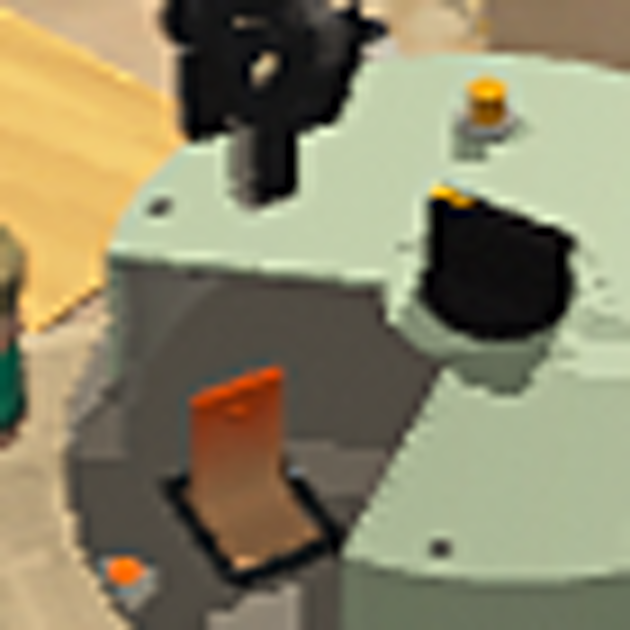

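Call:
carry_out --rows '[[0.4,[9,-98,0],-60],[0.4,[9,-98,0],-119.7],[0.4,[9,-98,0],-119.7],[0.4,[9,-98,0],-119.7],[0.4,[9,-98,0],-119.7],[0.4,[9,-98,0],-119.7],[0.4,[9,-98,0],-119.7],[0.4,[9,-98,0],-119.7],[0.4,[9,-98,0],-119.7],[0.4,[9,-98,0],-119.7],[0.4,[9,-98,0],-119.7],[0.4,[9,-98,0],-119.7]]'

```text
time_s: 49.65
position: [0.5619, -0.0494, 0.1862]
orientation: [0.986, 0.165, -0.001, -0.001]
wrist_force: [-0.8, 0.1, 0.5]
gripper_width: 0.0341
```

```bash
python3 mv.py .564 -.0497 .16 35.2
```

```text
roll opt -16.2 q6 end -40.2
shift [2.0, 1.0, 26.2] pos [0.5619, -0.0494, 0.1862] psi 19.0 t 49.65 F [-0.8, 0.1, 0.5] w 0.0341 dist 26 tilt [-0.003, -0.002, -1.0]
```

Call:
carry_out --rows '[[0.4,[2,1,20],-16.2],[0.4,[2,1,26],-16.2],[0.4,[2,1,26],-16.2],[0.4,[2,1,26],-16.2],[0.4,[2,1,26],-16.2]]'

```text
time_s: 50.15
position: [0.5647, -0.0498, 0.1622]
orientation: [0.955, 0.298, -0.0, -0.0]
wrist_force: [-0.1, -0.4, -0.7]
gripper_width: 0.0337
```

```bash
python3 mv.py .564 -.0497 .12 35.2
```

```text
roll opt -0.6 q6 end -40.2
shift [-0.5, -0.5, 42.2] pos [0.5647, -0.0498, 0.1622] psi 34.6 t 50.15 F [-0.1, -0.4, -0.7] w 0.0337 dist 42 tilt [-0.0, -0.0, -1.0]
```

Call:
carry_out --rows '[[0.4,[-0.5,-0.5,25],-0.3],[0.4,[-0.5,-0.5,41],-0.3],[0.4,[-0.5,-0.5,41],-0.3],[0.0,[-0.5,-0.5,41],-0.3],[0.0,[-0.5,-0.5,41],-0.3],[0.0,[-0.5,-0.5,41],-0.3],[0.0,[-0.5,-0.5,41],-0.3]]' --squeeze 40

```text
time_s: 50.85
position: [0.5642, -0.0499, 0.1224]
orientation: [0.953, 0.302, 0.0, 0.0]
wrist_force: [-3.6, -2.9, 7.5]
gripper_width: 0.0132
```

```bash
python3 mv.py .564 -.0497 .12 95.2
```

```text
roll opt -60.1 q6 end -100.2
shift [0.0, -0.3, 2.4] pos [0.5642, -0.0499, 0.1224] psi 35.1 t 50.85 F [-3.6, -2.9, 7.5] w 0.0132 dist 2 tilt [0.001, 0.001, -1.0]
```

Call:
carry_out --rows '[[0.0,[0,0,0],-8],[0.0,[0,0,0],-16],[0.0,[0,0,0],-24],[0.0,[0,0,0],-32],[0.0,[0,0,0],-40],[0.0,[0,0,0],-48],[0.0,[0,0,0],-56],[0.0,[0,0,0],-60],[0.0,[0,0,0],-60],[0.0,[0,0,0],-60],[0.0,[0,0,0],-60]]'

```text
time_s: 51.95
position: [0.5641, -0.05, 0.1223]
orientation: [0.675, 0.738, 0.0, 0.0]
wrist_force: [-4.4, -4.0, 6.3]
gripper_width: 0.0132
```

Call:
carry_out --rows '[[0.3,[0,0,0],0],[0.4,[0,0,0],0],[0.4,[0,0,0],0],[0.4,[0,0,-40],0],[0.4,[0,0,-80],0],[0.4,[150,0,-80],0],[0.4,[150,0,-80],0],[0.4,[150,0,-80],0],[0.4,[150,0,-80],0],[0.4,[150,0,-80],0]]'

```text
time_s: 52.95
position: [0.5505, 0.1007, 0.2014]
orientation: [0.674, 0.739, 0.0, 0.0]
wrist_force: [0.0, 0.5, 0.1]
gripper_width: 0.034
```

```bash
python3 mv.py .564 -.0497 .12 95.2; python3 - <<'E'
from ov import *
o=np.array([.5665,-.0505])
for n in("top","side"):
    im=get_image(n); cv2.imwrite(f"pics/{n}42.png",im[:,:,::-1])
t=cv2.imread("pics/top42.png")[:,:,::-1].copy();s=cv2.imread("pics/side42.png")[:,:,::-1].copy()
crop("top",t,220,118,335,232,6,"t42.png");crop("side",s,220,150,340,270,6,"s42.png")
print(knob(t,o))
E
```

```text
roll opt 0.1 q6 end -100.2
shift [-151.0, -0.4, 81.4] pos [0.5505, 0.1007, 0.2014] psi 95.3 t 52.95 F [0.0, 0.5, 0.1] w 0.034 dist 172 tilt [0.0, 0.0, -1.0]
(array([ 0.54535558, -0.05172945,  0.1385    ]), np.float64(-176.6722572492127), 8)
```

View pics/t42.png

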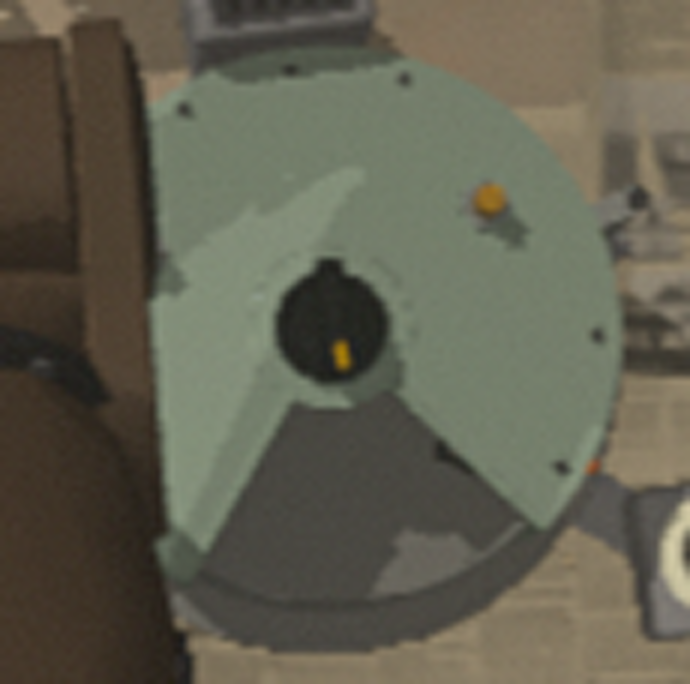

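View pics/s42.png

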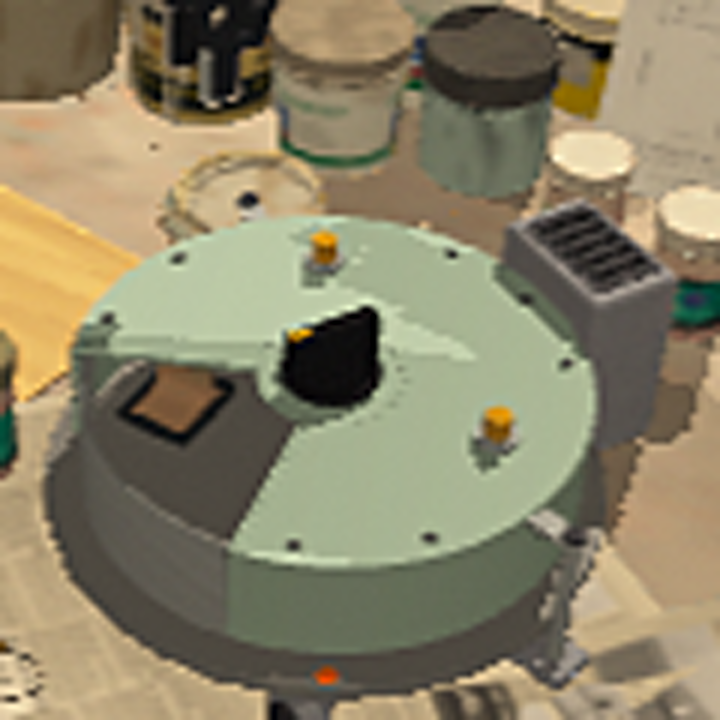

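```bash
python3 - <<'E'
from h import *
S=np.array([(154,525),(78,410),(185,110),(290,70),(405,79),(598,335),(562,467)])/6+[219.5,117.5]
P=back("top",S,.1035)[:,:2]
N=back("top",np.array([(143,248),(490,198)])/6+[219.5,117.5],.120)[:,:2]
g=least_squares(lambda p:np.hypot(*(P-p[:2]).T)-p[2],[.5665,-.0505,.125]); print(g.x,g.fun)
for o in (g.x[:2],np.array([.5665,-.0505])):
    A=np.degrees(np.arctan2(*(P-o).T[::-1]))%360; print("screws",np.round(A,1)); B=np.degrees(np.arctan2(*(N-o).T[::-1]))%360; print("noz",B,np.hypot(*(N-o).T))
o=np.array([.5665,-.0505])
for n,c in (("side",cv2.imread("pics/side42.png")),("top",cv2.imread("pics/top42.png"))):
    i=c[:,:,::-1].astype(int); m=(i[...,0]-i[...,2]>90)&(i[...,0]-i[...,1]>70); v,u=np.nonzero(m)
    Q=back(n,np.c_[u,v],.032)[:,:2]-o;k=(np.hypot(*Q.T)>.14)&(np.hypot(*Q.T)<.16);
    if k.sum(): q=Q[k].mean(0);print(n,k.sum(),np.hypot(*q),np.degrees(np.arctan2(q[1],q[0]))%360)
E
```

```text
[ 0.56493054 -0.0504171   0.12981001] [-1.00433470e-04  5.13322618e-05 -1.53758266e-04  3.16905093e-04
 -1.31994404e-04 -2.16963956e-04  2.34912969e-04]
screws [136.7 106.9  31.9   7.1 341.8 266.7 236.6]
noz [ 67.48169842 306.94036882] [0.09828208 0.09656453]
screws [137.2 107.6  32.3   7.2 341.6 266.  236. ]
noz [ 68.34996798 306.21812411] [0.09776881 0.09556265]
side 7 0.14953140665274053 244.8044110781099
```

Call:
carry_out --rows '[[0.4,[-151,0,0],0],[0.4,[-151,0,0],0],[0.4,[-151,0,0],0],[0.4,[-151,0,0],0],[0.4,[-151,0,30],0],[0.4,[-151,0,40],0],[0.4,[-151,0,40],0],[0.4,[-151,0,40],0]]'

```text
time_s: 53.85
position: [0.5643, -0.0508, 0.1619]
orientation: [0.675, 0.738, 0.0, 0.0]
wrist_force: [-0.2, 0.6, 0.8]
gripper_width: 0.0344
```

```bash
python3 mv.py .564 -.0497 .12 95.3
```

```text
roll opt -0.2 q6 end -100.3
shift [1.1, -0.2, 41.9] pos [0.5643, -0.0508, 0.1619] psi 95.1 t 53.85 F [-0.2, 0.6, 0.8] w 0.0344 dist 42 tilt [0.0, 0.0, -1.0]
```

Call:
carry_out --rows '[[0.4,[1,0,25],0],[0.4,[1,0,41],0],[0.4,[1,0,41],0],[0.0,[1,0,41],0],[0.0,[1,0,41],0],[0.0,[1,0,41],0],[0.0,[1,0,41],0],[0.0,[1,0,41],-0.8],[0.0,[1,0,41],-1.5],[0.0,[1,0,41],-1.5],[0.0,[1,0,41],-1.5],[0.0,[1,0,41],-1.5]]'

```text
time_s: 55.05
position: [0.5647, -0.05, 0.1218]
orientation: [0.665, 0.747, 0.001, 0.001]
wrist_force: [-1.2, -3.1, 6.2]
gripper_width: 0.013
```

```bash
python3 mv.py .564 -.0497 .12 96.6; python3 -c "
from h import *
print(read_state()['ft_torque'])"
```

```text
roll opt 0.0 q6 end -101.6
shift [0.3, -0.7, 1.8] pos [0.5647, -0.05, 0.1218] psi 96.6 t 55.05 F [-1.2, -3.1, 6.2] w 0.013 dist 2 tilt [-0.001, 0.002, -1.0]
[-0.25728248  0.18036692  0.0100373 ]
```

Call:
carry_out --rows '[[0.3,[0,0,0],0],[0.4,[0,0,0],0],[0.4,[0,0,0],0],[0.4,[0,0,-40],0],[0.4,[0,0,-80],0],[0.4,[200,0,-80],0],[0.4,[200,0,-80],0],[0.4,[200,0,-80],0],[0.4,[200,0,-80],0],[0.4,[200,0,-80],0],[0.4,[200,0,-80],0]]'

```text
time_s: 56.15
position: [0.5406, 0.15, 0.2003]
orientation: [0.664, 0.748, -0.0, -0.0]
wrist_force: [0.3, -0.9, 0.6]
gripper_width: 0.034
```

```bash
python3 - <<'E'
from h import *
for n in("top","side"):
    im=get_image(n); cv2.imwrite(f"pics/{n}50.png",im[:,:,::-1])
t=cv2.imread("pics/top50.png")[:,:,::-1].copy();s=cv2.imread("pics/side50.png")[:,:,::-1].copy()
crop("top",t,220,118,335,232,6,"t50.png");crop("side",s,220,150,340,270,6,"s50.png")
crop("top",t,317,190,362,228,16,"d50.png");crop("side",s,245,258,295,300,14,"d51.png")
o=np.array([.565,-.0503])
print(knob(t,o))
i=s.astype(int); m=(i[...,0]-i[...,2]>90)&(i[...,0]-i[...,1]>70); v,u=np.nonzero(m)
Q=back("side",np.c_[u,v],.032)[:,:2]-o;k=(np.hypot(*Q.T)>.14)&(np.hypot(*Q.T)<.16);q=Q[k].mean(0);print(k.sum(),np.hypot(*q),np.degrees(np.arctan2(q[1],q[0]))%360)
E
```

```text
(array([ 0.54528587, -0.05177511,  0.1385    ]), np.float64(-175.72083064222264), 8)
8 0.1483564008287305 246.67979190925456
```

View pics/t50.png

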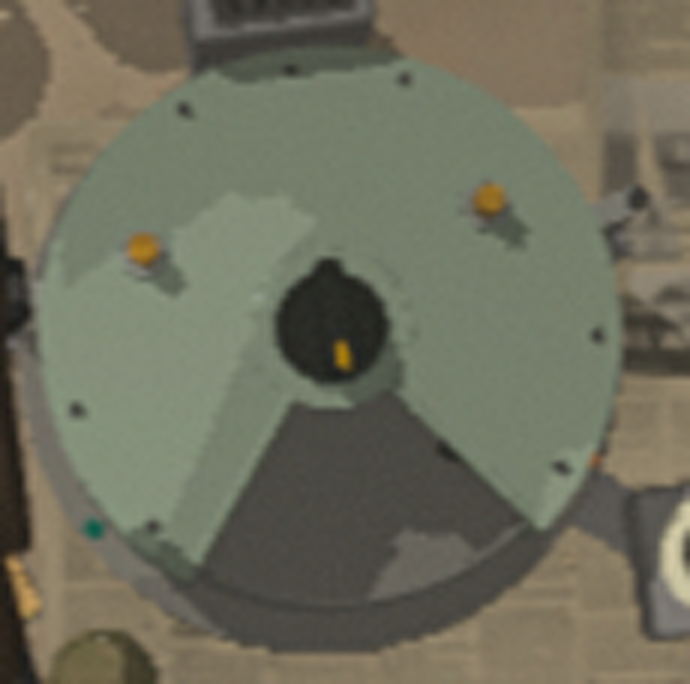

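View pics/s50.png

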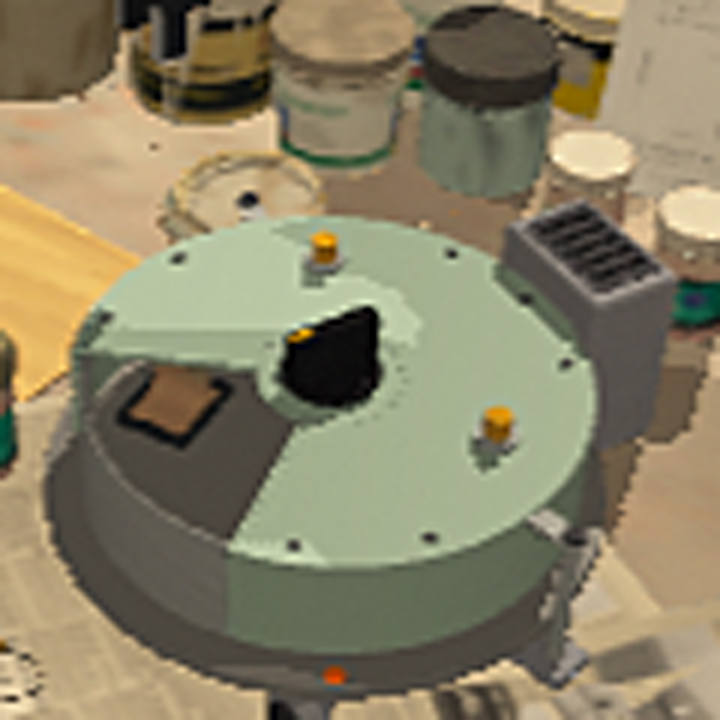

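View pics/d50.png

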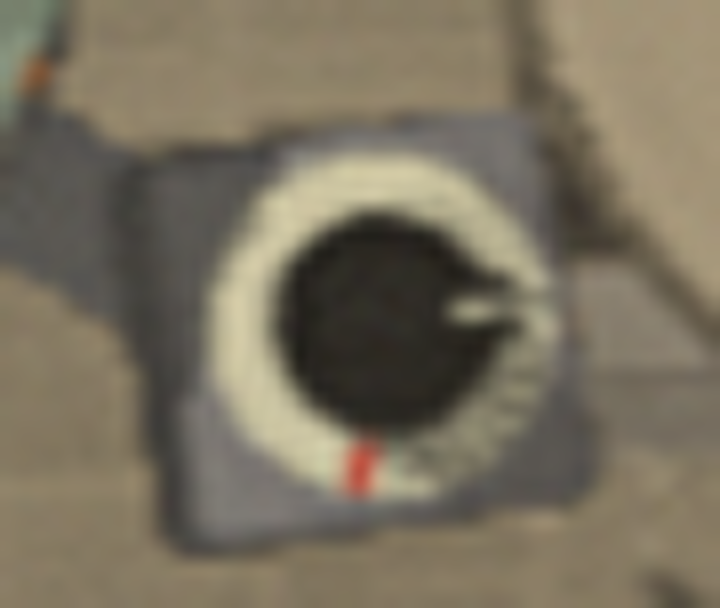

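View pics/d51.png

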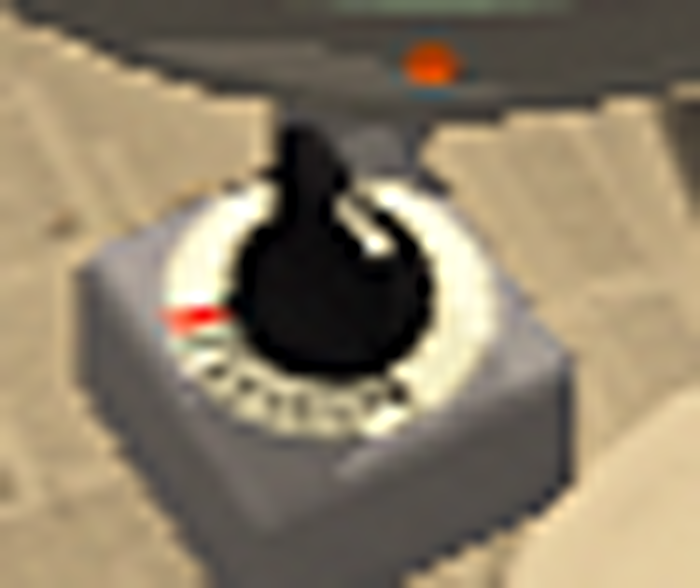

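```bash
python3 - <<'E'
from h import *
f=lambda p,z:back("top",np.array([p])/16+[316.5,189.5],z)[0][:2]
c=f((380,324),.060); print("ring",c); print("blackdisc",f((388,322),.0635))
r=f((362,468),.060)-c; print("red",np.degrees(np.arctan2(r[1],r[0])),np.hypot(*r))
a=f((452,313),.0865);b=f((515,305),.0865); d=b-a; print("line dir",np.degrees(np.arctan2(d[1],d[0])), a,b, "from c",np.degrees(np.arctan2(*(a-c)[::-1])),np.degrees(np.arctan2(*(b-c)[::-1])),np.hypot(*(b-c)))
g=lambda p,z:back("side",np.array([p])/14+[244.5,257.5],z)[0][:2]
# side: ring extents x163..497 y~178..440
c2=g((330,310),.060); print("side ring",c2); r=g((200,318),.060)-c2; print("red side",np.degrees(np.arctan2(r[1],r[0])))
a=g((380,245),.0865);b=g((345,200),.0865);print(a,b)
E
python3 mv.py .449 -.2475 .2 0
```

```text
ring [ 0.45222105 -0.24676059]
blackdisc [ 0.45234097 -0.24734227]
red 169.42443369812713 0.027330538534056127
line dir -84.32843073358032 [ 0.45225923 -0.25296478] [ 0.45341783 -0.26463109] from c -89.64742577657556 -86.16863231238273 0.017910533905620148
side ring [ 0.44945132 -0.25751028]
red side 161.8022893669189
[ 0.45558608 -0.26543036] [ 0.45388128 -0.25274543]
roll opt 96.6 q6 end -28.9
shift [-382.5, -136.9, 0.4] pos [0.5411, 0.1482, 0.2003] psi 96.6 t 56.25 F [0.6, -0.1, 0.1] w 0.0341 dist 406 tilt [-0.0, -0.0, -1.0]
```

```bash
python3 mv.py .4515 -.2465 .13 7
```

```text
roll opt 89.6 q6 end -35.6
shift [-381.8, -134.3, 70.4] pos [0.5411, 0.1482, 0.2003] psi 96.6 t 56.25 F [0.6, -0.1, 0.1] w 0.0341 dist 411 tilt [-0.0, -0.0, -1.0]
```

Call:
carry_out --rows '[[0.4,[-382,-134,0],89.6],[0.4,[-382,-134,0],89.6],[0.4,[-382,-134,0],89.6],[0.4,[-382,-134,0],89.6],[0.4,[-382,-134,0],89.6],[0.4,[-382,-134,0],89.6],[0.4,[-382,-134,0],89.6],[0.4,[-382,-134,0],89.6],[0.4,[-382,-134,0],89.6],[0.4,[-382,-134,30],89.6],[0.4,[-382,-134,70],89.6],[0.4,[-382,-134,70],89.6]]'

```text
time_s: 57.45
position: [0.4495, -0.2463, 0.127]
orientation: [0.998, 0.059, -0.003, -0.002]
wrist_force: [-0.1, 0.5, 1.1]
gripper_width: 0.0342
```

Call:
carry_out --rows '[[0.4,[0,0,0],0],[0.4,[0,0,0],0],[0.4,[0,0,0],0]]'

```text
time_s: 57.75
position: [0.4524, -0.2464, 0.132]
orientation: [0.998, 0.062, 0.001, 0.001]
wrist_force: [-0.3, -0.1, -0.3]
gripper_width: 0.0341
```

```bash
python3 mv.py .4515 -.2465 .07 7; python3 - <<'E'
from tl import *
im=get_image("side"); p=read_state()["position"]
ov("side",im,[([[p,[p[0],p[1],.0865]]],(255,0,0))],(230,220,310,310),8,"d52.png")
E
```

```text
roll opt 0.1 q6 end -35.6
shift [-1.0, -0.1, 62.0] pos [0.4524, -0.2464, 0.132] psi 7.1 t 57.75 F [-0.3, -0.1, -0.3] w 0.0341 dist 62 tilt [0.002, 0.002, -1.0]
```

View pics/d52.png

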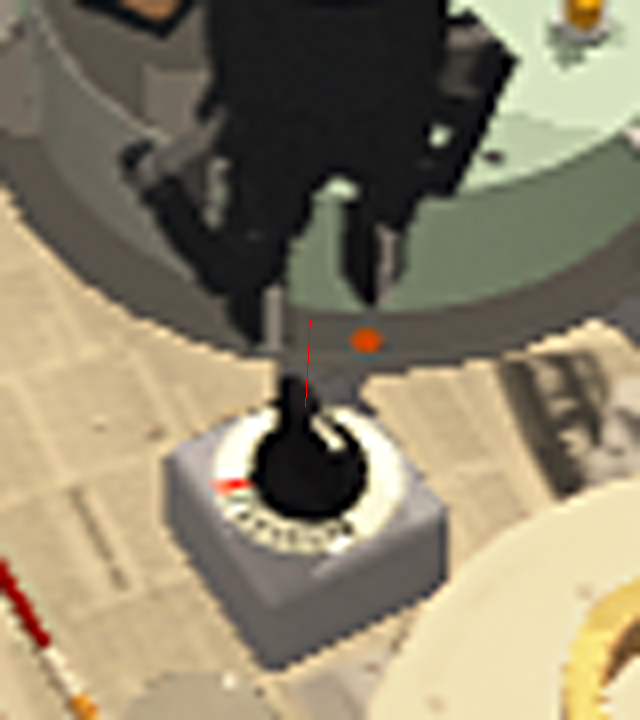

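Call:
carry_out --rows '[[0.4,[0.5,0.5,30],0],[0.4,[0.5,0.5,60],0],[0.4,[0.5,0.5,60],0],[0.0,[0.5,0.5,60],0],[0.0,[0.5,0.5,60],0],[0.0,[0.5,0.5,60],0],[0.0,[0.5,0.5,60],0]]' --squeeze 30

```text
time_s: 58.5
position: [0.452, -0.2468, 0.0719]
orientation: [0.998, 0.061, -0.0, 0.0]
wrist_force: [-8.3, -4.5, -1.5]
gripper_width: 0.0109
```

```bash
python3 mv.py .4515 -.2465 .07 7; python3 - <<'E'
from tl import *
print(read_state()["ft_torque"])
im=get_image("side"); crop("side",im,230,220,310,310,8,"d53.png")
E
```

```text
roll opt 0.0 q6 end -35.6
shift [-0.4, -0.3, 1.9] pos [0.452, -0.2468, 0.0719] psi 7.0 t 58.5 F [-8.3, -4.5, -1.5] w 0.0109 dist 2 tilt [-0.0, 0.001, -1.0]
[-0.66053319  1.13762969 -0.00986254]
```

View pics/d53.png

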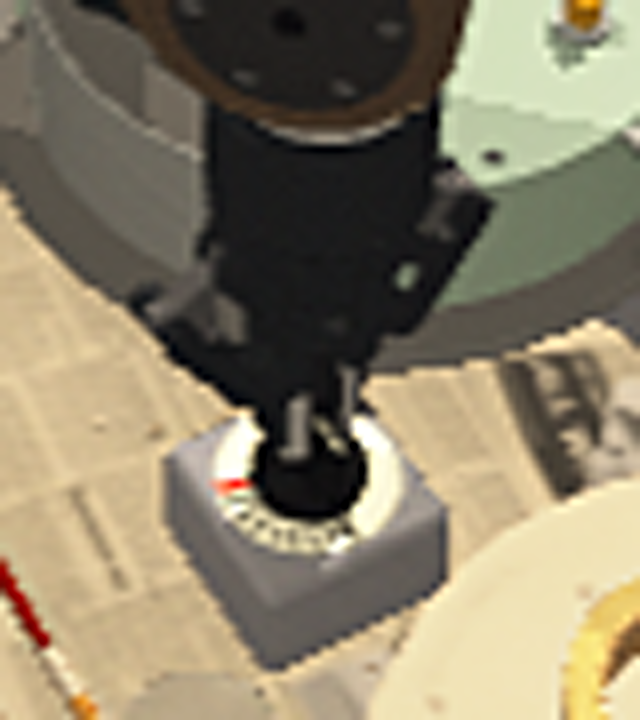

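Call:
carry_out --rows '[[0.0,[-0.5,0.3,0],8],[0.0,[-0.5,0.3,0],16],[0.0,[-0.5,0.3,0],24],[0.0,[-0.5,0.3,0],32],[0.0,[-0.5,0.3,0],40],[0.0,[-0.5,0.3,0],48],[0.0,[-0.5,0.3,0],56],[0.0,[-0.5,0.3,0],64],[0.0,[-0.5,0.3,0],72],[0.0,[-0.5,0.3,0],80],[0.0,[-0.5,0.3,0],80]]'

```text
time_s: 59.65
position: [0.4546, -0.2488, 0.0721]
orientation: [0.803, -0.597, 0.004, -0.0]
wrist_force: [8.7, -9.1, -12.2]
gripper_width: 0.0114
```

```bash
python3 mv.py .4515 -.2465 .07 -101.9; python3 - <<'E'
from tl import *
print(read_state()["ft_torque"])
im=get_image("side"); crop("side",im,230,220,310,310,8,"d54.png")
E
```

```text
roll opt 28.7 q6 end 73.3
shift [-3.1, 2.3, 2.0] pos [0.4546, -0.2488, 0.0721] psi -73.2 t 59.65 F [8.7, -9.1, -12.2] w 0.0114 dist 4 tilt [0.007, -0.005, -1.0]
[-1.43393405 -1.57497795 -0.04099121]
```

View pics/d54.png

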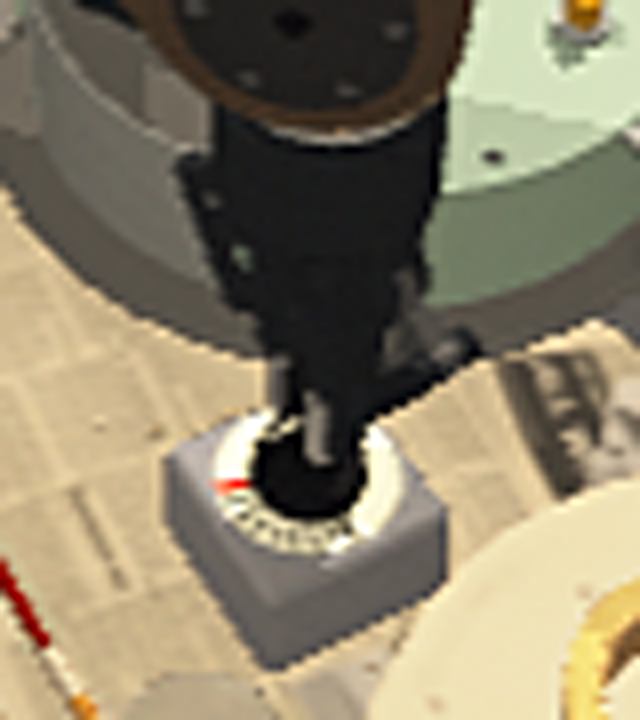

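Call:
carry_out --rows '[[0.0,[1,-0.4,0.5],8],[0.0,[1,-0.4,0.5],16],[0.0,[1,-0.4,0.5],24],[0.0,[1,-0.4,0.5],28.7],[0.0,[1,-0.4,0.5],28.7],[0.0,[1,-0.4,0.5],28.7],[0.0,[1,-0.4,0.5],28.7]]'

```text
time_s: 60.4
position: [0.4548, -0.2501, 0.072]
orientation: [-0.632, 0.775, -0.004, 0.001]
wrist_force: [2.9, -13.7, -6.0]
gripper_width: 0.011
```

```bash
python3 mv.py .4515 -.2465 .07 -101.9; python3 - <<'E'
from tl import *
print(read_state()["ft_torque"])
E
```

```text
roll opt 0.2 q6 end 73.3
shift [-2.9, 4.0, 2.0] pos [0.4548, -0.2501, 0.072] psi -101.7 t 60.4 F [2.9, -13.7, -6.0] w 0.011 dist 5 tilt [0.004, -0.007, -1.0]
[-2.20849215 -0.46788488 -0.00893888]
```

Call:
carry_out --rows '[[0.0,[1,0,0.3],0],[0.0,[1,0,0.3],0],[0.25,[1,0,0.3],0],[0.4,[1,0,0.3],0],[0.4,[1,0,0.3],0],[0.4,[1,0,-30],0],[0.4,[1,0,-80],0],[0.4,[1,0,-120],0],[0.4,[1,150,-120],0],[0.4,[1,150,-120],0],[0.4,[1,150,-120],0],[0.4,[1,150,-120],0]]'

```text
time_s: 61.6
position: [0.3011, -0.2157, 0.19]
orientation: [-0.631, 0.776, 0.002, -0.0]
wrist_force: [0.1, -0.5, -0.0]
gripper_width: 0.0341
```

```bash
python3 mv.py .452 -.2500 .13 -102; python3 - <<'E'
from h import *
for n in("top","side"):
    im=get_image(n); cv2.imwrite(f"pics/{n}60.png",im[:,:,::-1])
t=cv2.imread("pics/top60.png")[:,:,::-1].copy();s=cv2.imread("pics/side60.png")[:,:,::-1].copy()
crop("top",t,317,190,362,228,16,"d60.png");crop("side",s,245,258,295,300,14,"d61.png")
E
```

```text
roll opt 0.3 q6 end 73.1
shift [3.0, -154.9, 59.6] pos [0.3011, -0.2157, 0.19] psi -101.7 t 61.6 F [0.1, -0.5, -0.0] w 0.0341 dist 166 tilt [-0.002, 0.003, -1.0]
```

View pics/d60.png

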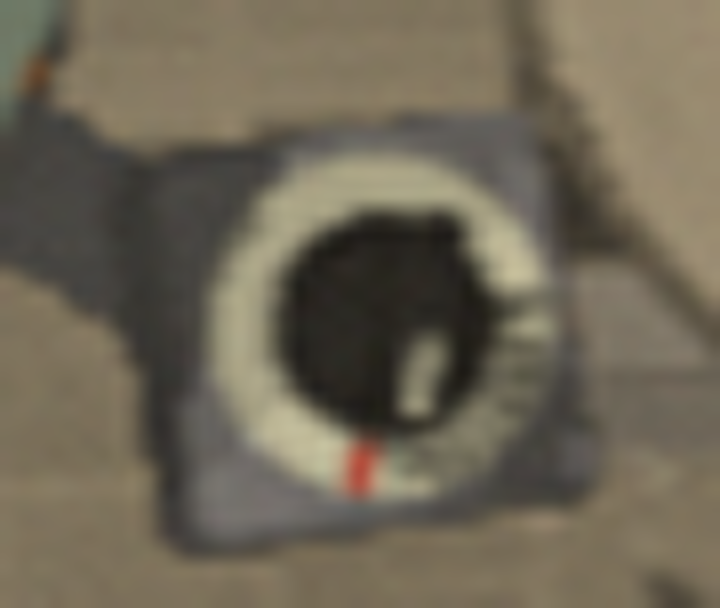

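View pics/d61.png

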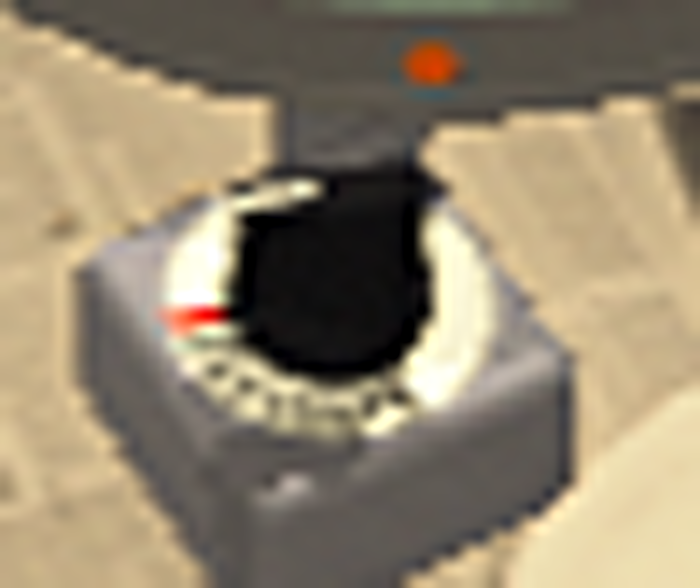

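```bash
python3 - <<'E'
from h import *
t=cv2.imread("pics/top60.png")[:,:,::-1].astype(int);s=cv2.imread("pics/side60.png")[:,:,::-1].astype(int)
f=lambda P,z:back("top",np.array(P)/16+[316.5,189.5],z)[:,:2]
g=lambda P,z:back("side",np.array(P)/14+[244.5,257.5],z)[:,:2]
an=lambda P:np.degrees(np.arctan2(*(P[1]-P[0])[::-1]))%360
print("top line",an(f([(432,338),(412,412)],.0865)),f([(432,338),(412,412)],.0865),"red",an(f([(369,440),(357,496)],.060)))
print("side line",an(g([(320,189),(240,209)],.0865)),g([(320,189),(240,209)],.0865),"red",an(g([(226,315),(163,318)],.060)))
# red centroid
for n,i in(("top",t),("side",s)):
    m=(i[...,0]-i[...,1]>60)&(i[...,0]-i[...,2]>60); v,u=np.nonzero(m); P=back(n,np.c_[u,v],.060)[:,:2]
    k=np.hypot(*(P-[.452,-.248]).T)<.035; w=(i[v,u,0]-i[v,u,1])[k]; print(n,k.sum(),(P[k]*w[:,None]).sum(0)/w.sum())
# white ring centre fit via outer contour in both
for n,i in(("top",t),("side",s)):
    m=((i[...,0]>110)&(i[...,0]-i[...,2]>15)).astype(np.uint8)
    print(n)
E
```

```text
top line 161.45112167889033 [[ 0.44778067 -0.24900801]
 [ 0.43436495 -0.24450644]] red 164.488137849389
side line 174.86130332290583 [[ 0.45046128 -0.2483694 ]
 [ 0.43388851 -0.24687904]] red 160.8278012524036
top 3 [ 0.42475446 -0.24133231]
side 6 [ 0.42394342 -0.24904411]
top
side
```

```bash
python3 - <<'E'
from h import *
def tri(pt,ps):
    def r(x): return np.r_[proj("top",x)[0]-pt,proj("side",x)[0]-ps]
    g=least_squares(r,[.45,-.25,.06]); return g.x,np.round(g.fun,2)
T=lambda p:np.array(p)/16+[316.5,189.5]
S=lambda p:np.array(p)/14+[244.5,257.5]
c,e=tri(T((380,324)),S((330,308)));print("ring",c,e)
r,e=tri(T((362,468)),S((195,317)));print("red",r,e)
z=(c[2]+r[2])/2
l,e=tri(T((422,376)),S((280,199)));print("line mid",l,e)
a=lambda v:np.degrees(np.arctan2(v[1],v[0]))%360
print(a(r-c),"pointer pos",a(l-c))
for z in(.046,.05,.054):
    ct=back("top",[T((380,324))],z)[0];rt=back("top",[T((362,468))],z)[0];cs=back("side",[S((330,308))],z)[0];rs=back("side",[S((195,317))],z)[0]
    print(z,ct,cs,a(rt-ct),a(rs-cs))
E
```

```text
ring [ 0.45313546 -0.24968744  0.04947304] [ 0.02 -0.09 -0.08  0.01]
red [ 0.42592208 -0.24372189  0.0529204 ] [ 0.03 -0.11 -0.1   0.01]
line mid [ 0.44165076 -0.24712817  0.08600753] [ 0.07 -0.26 -0.25  0.04]
167.63555298106908 pointer pos 167.43736072306183
0.046 [ 0.45307957 -0.25053317  0.046     ] [ 0.4546054  -0.24731748  0.046     ] 169.42443369812716 162.16281604043846
0.05 [ 0.45283428 -0.24945529  0.05      ] [ 0.45319101 -0.25010174  0.05      ] 169.4244336981271 162.16281604043863
0.054 [ 0.45258899 -0.24837741  0.054     ] [ 0.45177662 -0.25288599  0.054     ] 169.42443369812707 162.1628160404387
```

```bash
python3 - <<'E'
from h import *
t=cv2.imread("pics/top60.png")[:,:,::-1].copy();s=cv2.imread("pics/side60.png")[:,:,::-1].copy()
crop("side",s,170,140,345,310,4.4,"s60.png")
o=np.array([.565,-.0503])
i=s.astype(int); m=(i[...,0]-i[...,2]>90)&(i[...,0]-i[...,1]>70); v,u=np.nonzero(m)
Q=back("side",np.c_[u,v],.032)[:,:2]-o;k=(np.hypot(*Q.T)>.14)&(np.hypot(*Q.T)<.16);q=Q[k].mean(0);print(k.sum(),np.degrees(np.arctan2(q[1],q[0]))%360)
i=t.astype(int); m=(i[...,1]-i[...,0]>35)&(i[...,2]-i[...,0]>20); v,u=np.nonzero(m)
Q=back("top",np.c_[u,v],.032)[:,:2]-o;k=(np.hypot(*Q.T)>.14)&(np.hypot(*Q.T)<.16)
if k.sum(): q=Q[k].mean(0);print(k.sum(),np.degrees(np.arctan2(q[1],q[0]))%360)
E
```

```text
9 246.9249331109756
5 126.77070918941489
```

View pics/s60.png

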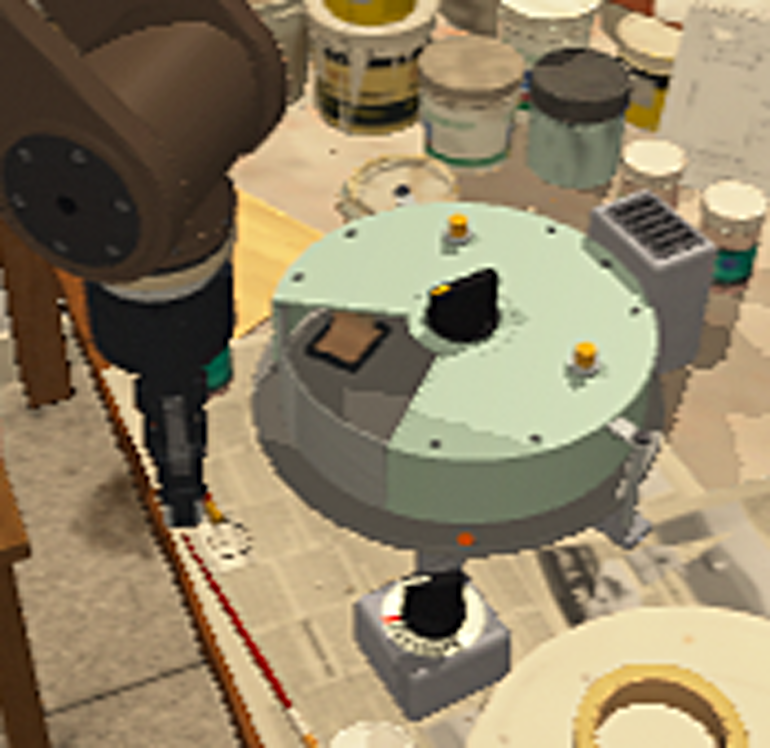

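```bash
python3 -c "
from bench import *
print(sign_off())"
```

```text
the job is handed in; nothing more can be done
None
```

I loaded all four pieces into the booth, closed its mouth with the shield, then set the air dial to the red mark, and handed the job in at about 62 s of the 210 s allowed.

- **Pieces:** The teal, blue and orange tiles went into their own-colour nests and the beaker into a round nest. The orange tile had been knocked about 4 cm aside along the way, so I found it again before picking it up. Each piece looked upright and fully seated in the side view after release. I did not see the beaker or the blue and orange tiles directly again once the table turned on.
- **Shield:** The booth's roof screws and nozzles showed the mouth about 1.4° off my first estimate, so I corrected the turntable. At the end the orange dot puts the shield at about 186.9° and the teal dot at 186.8°, against 186.8° for the mouth.
- **Dial:** Combining both cameras gives the pointer at 167.4° and the red mark at 167.6°, and the gripper's own angle gave 168.3°. The direction of the pointer line alone disagreed between cameras: 161° from above and 175° from the side.
- **Robot:** It stood clear and touched nothing at hand-in. I did not go near the jars or the pot, and did not check them again separately at the end.

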